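Lock the screw jacks and fit their rest rings

ROBOT

A 6-joint arm with a two-finger parallel gripper is mounted at the origin on a cart in front of the work surface, level with it; the furniture and walls round the work are solid. World frame = base frame: x ahead of the robot, y to its left, z up, the work surface at z = 0. Lengths are in mm, angles in degrees, forces in N, time in s.
With the tool pointing down it reaches from about 350 to 775 mm from the base axis. Payload 5.5 kg.
Tool frame: the origin (TCP) lies midway between the tips of the shut fingers; the grasp point (between the pads) lies 19 mm behind it; z points along the fingers, y is the direction in which the jaws open and shut (so a half turn about z gives the same grasp; the last joint's range is limited). The gripper opens to 85 mm and grips with 20 to 120 N. Pads are 22 mm wide; open, the fingers measure 114 mm over their backs; the gripper's body (76 mm by 85 mm) begins 54 mm behind the grasp point. The pads swing forward as they close: fully open they stand 13 mm farther back than shut.
Start: joints at [-83.342, 17.945, 2.641, 74.691, 0, 82.002], TCP at [145.48, -556.334, 231.323] pointing down, gripper open.
Joint ranges: [-158.12, 158.12], [-49.38, 96.58], [-58.88, 72.47], [-126.05, 133.96], [-84.25, 85.87], [-180, 180]. Speed limits (degrees/s): [147.25, 147.25, 180, 180, 180, 180].

INTERFACE

Orientations are given as [roll, pitch, yaw] about the fixed x, y, z axes, in that order (R = Rz(yaw) Ry(pitch) Rx(roll)).
In Python, from workcell import manip gives the robot as it stands. The module is installed in compiled form; this text tells all that it offers.
- The arm moves only by the tool carry_out, never from a script. Its argument "targets" is one flat list of numbers, 7 for each row, row after row: the shift along the tool's x, y, z in cm, then the turn, a rotation vector about the tool's x, y, z in degrees, then the closure, from 0 (fully open) to 1 (shut). A call has 1 to 12 rows; each row is the pose to reach, as a shift and turn from the pose commanded when the call began, along the tool's axes at that moment; what a row does not reach only later rows make up. A row lasts 1/12 s, in which the tool goes at most 41.7 mm and 7.16 degrees, less where a joint would pass 70% of its speed; a pose out of reach is approached as far as the arm can. A call with a gripper value outside its range is refused whole. The fingers move at their own pace and stop on an object; "grip_force" is the grip in N (left out, the last holds). Time passes only in rows, so rows that repeat a pose let the fingers close. It gives the time, the measured TCP pose, the force and the opening at its end, in the units of the state.
- manip.sense(): the state, without advancing time (a new reading comes with each control period).
- manip.capture(name): name is "scene" or "top" or "wrist"; returns a dict with "frame" (420x560x3 uint8, red, green, blue), "fx", "fy", "cx", "cy" (pixels), "dist" ([k1, k2, p1, p2, k3] as OpenCV has them; the pictures are not rectified), "origin" and "orientation" of the camera in the world. Camera axes: x right, y down, z forward; pixel columns grow to the right and rows downward; lengths in mm; the calibration is good to about 2 mm. A picture is of the moment at which its call begins. There is no depth.
- manip.job_done(): hands the job in, once; it reports no verdict.
The state is a dict: "t": time; "joint_pos": joint angles; "dq": joint speeds; "joint_efforts": joint torques, N m; "eef_pos": TCP position; "eef_rot": TCP orientation; "contact_force": force on the tool from outside, world axes, zero at the start; "wrist_torque": the same for the moment, N m; "gripper_width": opening from 0.0 (shut) to 1.0 (fully open).
Only numpy, scipy, OpenCV 4.12 (cv2) and the standard library are available. Lean on these libraries where they do the work, as an engineer would, in place of code of your own. Each camera call takes 0.05 s, during which the arm holds its last target.

TASK

Get one screw jack on the tooling plate ready for each steel rest ring lying on the bench: lock the brass jam nut tight (clockwise) without losing the screw's setting, and slip a rest ring over the screw's square head so that it lies flat on the flange, one ring to a jack. The screw would turn with the nut, so first draw the flat holding key out of its case and drop it over the square head with its fork round the jack's stud; when the nuts are locked, put the key back fully home in its case. Any jack will do for any ring; leave the mallet and the wooden clamp where they lie.

Things in the scene. Friction and masses are not known exactly. Their poses are not given: they have to be found in the camera images.
- jack_1: One of three screw jacks bolted on the plate. Origin: on the axis of its hold-down stud at the plate's top; x points level from the stud to the jack screw, which stands 70 mm away, z up. A tall hex nut with a 22 mm washer on the stud ends 64 mm above the plate, level with the screw's flange; the stud, 10 mm thick, stands 15 mm above it. The grey boss under the nut is 54 mm wide, 28 mm high.
- jack_2: One of three screw jacks bolted on the plate. Origin: on the axis of its hold-down stud at the plate's top; x points level from the stud to the jack screw, which stands 70 mm away, z up. A tall hex nut with a 22 mm washer on the stud ends 64 mm above the plate, level with the screw's flange; the stud, 10 mm thick, stands 15 mm above it. The grey boss under the nut is 54 mm wide, 28 mm high.
- jack_3: One of three screw jacks bolted on the plate. Origin: on the axis of its hold-down stud at the plate's top; x points level from the stud to the jack screw, which stands 70 mm away, z up. A tall hex nut with a 22 mm washer on the stud ends 64 mm above the plate, level with the screw's flange; the stud, 10 mm thick, stands 15 mm above it. The grey boss under the nut is 54 mm wide, 28 mm high.
- head_1 (a point): Point on the axis of this jack's adjusting screw, on top of its flange (31 mm across, 6 mm thick, its top 64 mm above the plate); axes turn with the screw. Above it stands the square head, 16 mm across flats, 16 mm high with a 3 mm chamfer round its top. A seated key or rest ring lies on the flange. The nut's middle is 29 mm below.
- head_2 (a point): Point on the axis of this jack's adjusting screw, on top of its flange (31 mm across, 6 mm thick, its top 64 mm above the plate); axes turn with the screw. Above it stands the square head, 16 mm across flats, 16 mm high with a 3 mm chamfer round its top. A seated key or rest ring lies on the flange. The nut's middle is 29 mm below.
- head_3 (a point): Point on the axis of this jack's adjusting screw, on top of its flange (31 mm across, 6 mm thick, its top 64 mm above the plate); axes turn with the screw. Above it stands the square head, 16 mm across flats, 16 mm high with a 3 mm chamfer round its top. A seated key or rest ring lies on the flange. The nut's middle is 29 mm below.
- nut_1 (a joint): Knurled round brass jam nut, 46 mm across, 14 mm high. Its angle on the screw, growing clockwise seen from above: starts at 0 to 1.2 rad, stops dead at 2.4 rad, jammed tight on the boss (it sinks 0.4 mm a rad). It turns with a drag of 0.11 N m and takes the screw along unless that is held; wring it home gently, under 1 N m.
- nut_2 (a joint): Knurled round brass jam nut, 46 mm across, 14 mm high. Its angle on the screw, growing clockwise seen from above: starts at 0 to 1.2 rad, stops dead at 2.4 rad, jammed tight on the boss (it sinks 0.4 mm a rad). It turns with a drag of 0.11 N m and takes the screw along unless that is held; wring it home gently, under 1 N m.
- nut_3 (a joint): Knurled round brass jam nut, 46 mm across, 14 mm high. Its angle on the screw, growing clockwise seen from above: starts at 0 to 1.2 rad, stops dead at 2.4 rad, jammed tight on the boss (it sinks 0.4 mm a rad). It turns with a drag of 0.11 N m and takes the screw along unless that is held; wring it home gently, under 1 N m.
- screw_1 (a joint): Angle of the adjusting screw, its setting, growing clockwise seen from above. It starts within 0.08 rad of 0, where two flats of the head lie parallel to the jack's x. It turns easily (0.05 N m). Held by the key it still has about 0.15 rad of play, which does not matter.
- screw_2 (a joint): Angle of the adjusting screw, its setting, growing clockwise seen from above. It starts within 0.08 rad of 0, where two flats of the head lie parallel to the jack's x. It turns easily (0.05 N m). Held by the key it still has about 0.15 rad of play, which does not matter.
- screw_3 (a joint): Angle of the adjusting screw, its setting, growing clockwise seen from above. It starts within 0.08 rad of 0, where two flats of the head lie parallel to the jack's x. It turns easily (0.05 N m). Held by the key it still has about 0.15 rad of play, which does not matter.
- plate: Grey steel tooling plate with two T-slots, fixed, 160 x 370 mm, 16 mm thick; origin under its middle, z up, its long side along y. The jacks stand on it in a row, about 125 mm apart.
- case: Fixed black open case, 75 x 78 x 22 mm, that keeps the key; origin at the bench under cutout, the case reaching from x = -20 to 55 mm, z up. Its grey insert has a cutout, 37 mm wide and 9 mm deep, open upward and at the case's -x end; there a lip 8 mm wide, 9 mm high reaches out to x = -45 mm under the key's shank, which sticks out.
- cutout (a point): Point on the cutout's floor, 9 mm above the bench, where the middle of the key's eye lies when the key is put away, its fork pointing along the case's -x; axes as the case's. Beside it two sprung balls pinch the eye with about 3 N each; the cutout ends 22 mm beyond it, toward +x. The key can be drawn out and slid in along x.
- key: Flat steel holding key, 8 mm thick, same on both faces. Origin: middle of its eye (33 mm octagon, 17.8 mm square hole with sides along x, y), at half thickness; x along the 15 mm wide shank (hold it near x = 42 mm) to the fork: 28 mm wide, gap 14 mm, from x = 63 to its open end at 83 mm. Eye on a screw head, fork round the jack's stud, it lies level. Starts in its case, fork sticking out.
- rest_1: Loose steel rest ring, 40 mm outside, 25 mm bore, 22 mm high, about 110 g, alike on both faces; origin at its middle, z along its axis. It lies flat on the bench at the start. It slips over a square screw head down onto the flange; its middle is then 11 mm above head.
- rest_2: Loose steel rest ring, 40 mm outside, 25 mm bore, 22 mm high, about 110 g, alike on both faces; origin at its middle, z along its axis. It lies flat on the bench at the start. It slips over a square screw head down onto the flange; its middle is then 11 mm above head.
- rest_3: Loose steel rest ring, 40 mm outside, 25 mm bore, 22 mm high, about 110 g, alike on both faces; origin at its middle, z along its axis. It lies flat on the bench at the start. It slips over a square screw head down onto the flange; its middle is then 11 mm above head.
- mallet: Rawhide mallet, 180 mm long, lying behind the plate; a bystander.
- wood_clamp: Wooden ring clamp, 121 mm long, lying behind the plate; a bystander.
There are look-alikes about, which are no part of the job. Leave any red look-alike of the rest_1 alone.

How it is judged (in metres and radians):
On the way, in this order (a step that is already met when the one before it is completed fails the run):
1. the key is drawn out of its case (distance between key and cutout above 0.1 m), for 0.2 s.
2. the key's eye sits down on a screw head (((horizontal distance between key and head_1 below 0.005 m and z of key in the frame of head_1 between 0 and 0.008 m and angle between the z axis of key and the z axis of head_1, either way round below 0.12 rad) or (horizontal distance between key and head_2 below 0.005 m and z of key in the frame of head_2 between 0 and 0.008 m and angle between the z axis of key and the z axis of head_2, either way round below 0.12 rad) or (horizontal distance between key and head_3 below 0.005 m and z of key in the frame of head_3 between 0 and 0.008 m and angle between the z axis of key and the z axis of head_3, either way round below 0.12 rad))), for 0.2 s.
3. a first jam nut is locked (value of joint any of nut_1, nut_2, nut_3 above 2.2 rad), for 0.2 s.
At the end, for the whole second after the job is handed in: every ring lies flat on the flange of a jack (within 5 mm of the axis, middle 7 to 15 mm above the flange) whose nut is within 0.2 rad of its stop; no screw is over 0.5 rad from zero; the key lies flat on its cutout's floor, within 8 mm of its place ((((horizontal distance between rest_1 and head_1 below 0.005 m and z of rest_1 in the frame of head_1 between 0.007 and 0.015 m and angle between the z axis of rest_1 and the z axis of head_1, either way round below 0.12 rad) and value of joint nut_1 above 2.2 rad) or ((horizontal distance between rest_1 and head_2 below 0.005 m and z of rest_1 in the frame of head_2 between 0.007 and 0.015 m and angle between the z axis of rest_1 and the z axis of head_2, either way round below 0.12 rad) and value of joint nut_2 above 2.2 rad) or ((horizontal distance between rest_1 and head_3 below 0.005 m and z of rest_1 in the frame of head_3 between 0.007 and 0.015 m and angle between the z axis of rest_1 and the z axis of head_3, either way round below 0.12 rad) and value of joint nut_3 above 2.2 rad)) and (((horizontal distance between rest_2 and head_1 below 0.005 m and z of rest_2 in the frame of head_1 between 0.007 and 0.015 m and angle between the z axis of rest_2 and the z axis of head_1, either way round below 0.12 rad) and value of joint nut_1 above 2.2 rad) or ((horizontal distance between rest_2 and head_2 below 0.005 m and z of rest_2 in the frame of head_2 between 0.007 and 0.015 m and angle between the z axis of rest_2 and the z axis of head_2, either way round below 0.12 rad) and value of joint nut_2 above 2.2 rad) or ((horizontal distance between rest_2 and head_3 below 0.005 m and z of rest_2 in the frame of head_3 between 0.007 and 0.015 m and angle between the z axis of rest_2 and the z axis of head_3, either way round below 0.12 rad) and value of joint nut_3 above 2.2 rad)) and (((horizontal distance between rest_3 and head_1 below 0.005 m and z of rest_3 in the frame of head_1 between 0.007 and 0.015 m and angle between the z axis of rest_3 and the z axis of head_1, either way round below 0.12 rad) and value of joint nut_1 above 2.2 rad) or ((horizontal distance between rest_3 and head_2 below 0.005 m and z of rest_3 in the frame of head_2 between 0.007 and 0.015 m and angle between the z axis of rest_3 and the z axis of head_2, either way round below 0.12 rad) and value of joint nut_2 above 2.2 rad) or ((horizontal distance between rest_3 and head_3 below 0.005 m and z of rest_3 in the frame of head_3 between 0.007 and 0.015 m and angle between the z axis of rest_3 and the z axis of head_3, either way round below 0.12 rad) and value of joint nut_3 above 2.2 rad)) and horizontal distance between key and cutout below 0.008 m and z of key in the frame of cutout between 0 and 0.008 m and angle between the z axis of key and the z axis of cutout, either way round below 0.12 rad and linear speed of key below 0.02 m/s and not (value of joint screw_1 above 0.5 rad or value of joint screw_1 below -0.5 rad) and not (value of joint screw_2 above 0.5 rad or value of joint screw_2 below -0.5 rad) and not (value of joint screw_3 above 0.5 rad or value of joint screw_3 below -0.5 rad)); the robot touches nothing.
It fails at once if adjusting screw 1 turned by more than 0.5 rad: its setting is lost (value of joint screw_1 above 0.5 rad or value of joint screw_1 below -0.5 rad).
It fails at once if adjusting screw 2 turned by more than 0.5 rad: its setting is lost (value of joint screw_2 above 0.5 rad or value of joint screw_2 below -0.5 rad).
It fails at once if adjusting screw 3 turned by more than 0.5 rad: its setting is lost (value of joint screw_3 above 0.5 rad or value of joint screw_3 below -0.5 rad).
It fails at once if the mallet was pushed aside by over 4 cm (distance of mallet from where it was at the start of the episode above 0.04 m).
It fails at once if the wood clamp was pushed aside by over 4 cm (distance of wood_clamp from where it was at the start of the episode above 0.04 m).
Of rest_1, rest_2, rest_3 only 2 to 3 are there at a start; the rules pass over those that are not, and their reading is None.
At some moment in a run one of rest_1, rest_2, rest_3 may be knocked a few centimetres aside while the robot is not near it.
Once in a run the grip may slacken for a moment while it holds something.
It also fails if it takes over 210 s, if anything falls off the work surface, if the arm or the gripper's body presses on something with over 40 N, if the wrist force passes 120 N, or if a joint passes its speed limit or range.

## Working session

There is one attempt and no reset: what is moved stays moved. The work goes in short steps, Python scripts to look and compute and a tool call to move; the robot and the scene stay as the last step left them, time stands still between calls to the robot, and variables do not carry over. Pictures are saved under pics/ and viewed, and the job is handed in when it is done.

Besides the shell and the picture viewer there is one more tool, called by a JSON object that holds its "method" and its "body", one argument or row to a line. carry_out: Moves the arm, as the interface text tells. Its arguments: {"type":"object","properties":{"targets":{"type":"array"},"grip_force":{"type":"number"}},"required":["targets"]}

```bash
mkdir -p pics
cat > h.py <<'E'
import numpy as np, cv2
from workcell import manip
from scipy.spatial.transform import Rotation as R
def cap(n,fn=None):
    c=manip.capture(n)
    if fn: cv2.imwrite('pics/'+fn+'.png',cv2.cvtColor(np.asarray(c['frame']),cv2.COLOR_RGB2BGR))
    return c
def K(c): return np.array([[c['fx'],0,c['cx']],[0,c['fy'],c['cy']],[0,0,1.]])
def Rm(c):
    o=np.array(c['orientation'],float)
    return o if o.shape==(3,3) else R.from_euler('xyz',o,degrees=True).as_matrix()
def ray(c,px):
    u=cv2.undistortPoints(np.array([[px]],float),K(c),np.array(c['dist'],float))[0,0]
    d=Rm(c)@np.array([u[0],u[1],1.]); return np.array(c['origin'],float),d/np.linalg.norm(d)
def hit(c,px,z):
    o,d=ray(c,px); return o+d*(z-o[2])/d[2]
def proj(c,P):
    P=np.atleast_2d(np.array(P,float)); r=Rm(c).T
    rv=cv2.Rodrigues(r)[0]; t=-r@np.array(c['origin'],float)
    return cv2.projectPoints(P,rv,t,K(c),np.array(c['dist'],float))[0][:,0]
E
python3 - <<'E'
from h import *
for n in ['scene','top','wrist']:
    c=cap(n,n+'0'); print(n,{k:v for k,v in c.items() if k!='frame'})
print(manip.sense())
E
```

```text
scene {'fx': 490.64016222932867, 'fy': 490.64016222932867, 'cx': 274.2206726698226, 'cy': 210.00018949427167, 'dist': array([-0.18150442,  0.        ,  0.        ,  0.        ,  0.        ]), 'origin': array([ 198.29070228, -909.35979254,  515.13648879]), 'orientation': array([-113.15817169,   -1.1512974 ,  -25.3956704 ])}
top {'fx': 428.7596256019229, 'fy': 428.7596256019229, 'cx': 282.9278702932314, 'cy': 202.0807394452202, 'dist': array([-0.04617449,  0.        ,  0.        ,  0.        ,  0.        ]), 'origin': array([ 408.4400742 ,  -15.42705871, 1110.53595029]), 'orientation': array([-1.67654985e+02,  8.26989540e-02, -9.72578566e+01])}
wrist {'fx': 325.5218913454925, 'fy': 325.5218913454925, 'cx': 271.89522297717457, 'cy': 211.75512142109054, 'dist': array([-0.05831145,  0.        ,  0.        ,  0.        ,  0.        ]), 'origin': array([ 212.40330846, -538.32341404,  373.06255942]), 'orientation': array([ 1.64189459e+02,  6.98123325e-03, -7.52884115e+01])}
{'t': 0.15, 'joint_pos': array([-8.33422181e+01,  1.79820717e+01,  2.59305651e+00,  7.46906153e+01,
        1.45898511e-03,  8.20019142e+01]), 'dq': array([-0.0477349 , -0.01924714,  0.16374825, -0.11923997, -0.02906572,
        0.03554193]), 'joint_efforts': array([ 2.00902781e-03, -4.81064343e+01,  2.98815733e+01,  1.38564166e-02,
       -1.58839493e-04,  2.35893800e-06]), 'eef_pos': array([ 145.44094796, -555.91785613,  230.61033834]), 'eef_rot': array([-1.79921347e+02, -1.25245735e-02,  1.46558581e+01]), 'contact_force': array([ 0.30183343, -0.62842779, -0.10377517]), 'wrist_torque': array([-0.01327082,  0.00704591, -0.03513787]), 'gripper_width': 0.9975468612866328}
```

View pics/scene0.png

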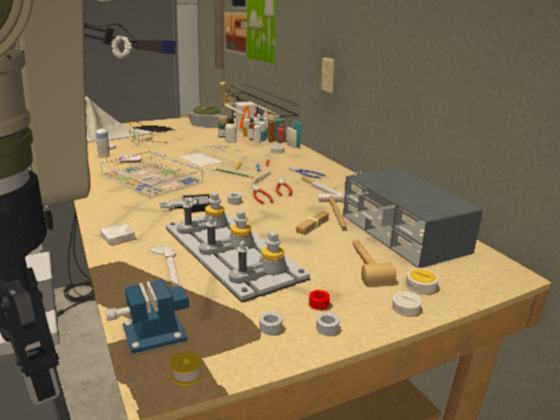

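View pics/top0.png

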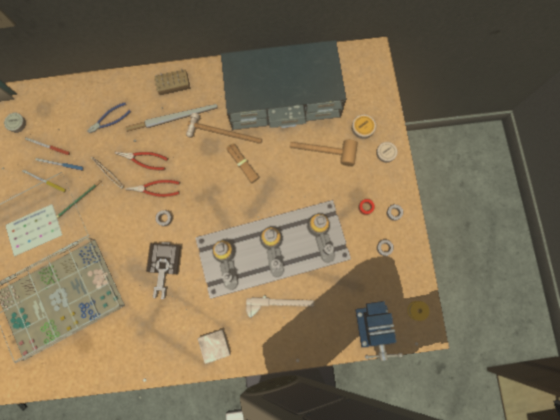

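View pics/wrist0.png

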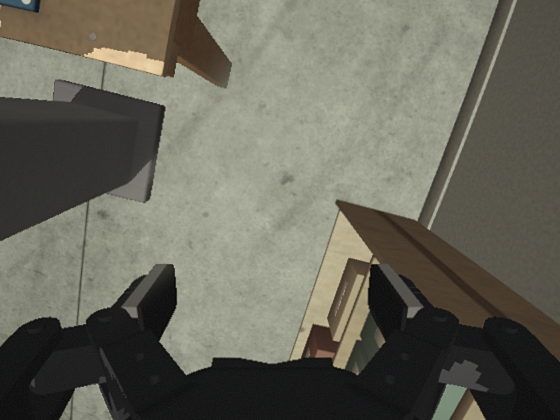

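The top picture shows three grey rings at about (395,212), (385,247) and (164,218). The red ring at (367,206) is the look-alike to leave. The jacks' heads are at (222,247), (270,236) and (319,224), with studs toward image-down. The key in its case is at (163,262), with the fork pointing down. I'll enlarge to check.

Run:
```python
from h import *
c=cap('top'); f=cv2.cvtColor(c['frame'],cv2.COLOR_RGB2BGR)
a=cv2.resize(f[190:310,130:230],None,fx=4,fy=4,interpolation=cv2.INTER_CUBIC)
b=cv2.resize(f[190:310,330:430],None,fx=4,fy=4,interpolation=cv2.INTER_CUBIC)
cv2.imwrite('pics/t1.png',np.hstack([a,b]))
cv2.imwrite('pics/t2.png',cv2.resize(f[190:310,190:355],None,fx=4.8,fy=4.8,interpolation=cv2.INTER_CUBIC))
for n,p,z in [('ringA',(395,212),22),('ringB',(385,247),22),('ringC',(164,218),22),('red',(367,206),22),('h1',(222,247),96),('h2',(270,236),96),('h3',(319,224),96),('s1',(231,279),95),('s2',(277,267),95),('s3',(326,254),95),('plate1',(199,238),16),('p2',(335,204),16),('p3',(348,257),16),('p4',(209,294),16),('fork',(159,296),17),('eye',(163,256),17)]:
    print(n,hit(c,p,z).round(0))
```

```text
ringA [ 582. -329.   22.]
ringB [ 496. -287.   22.]
ringC [642. 267.  22.]
red [ 607. -259.   22.]
h1 [539. 115.  96.]
h2 [551.  -1.  96.]
h3 [ 565. -121.   96.]
s1 [462. 102.  95.]
s2 [476.  -9.  95.]
s3 [ 492. -127.   95.]
plate1 [580. 182.  16.]
p2 [ 624. -178.   16.]
p3 [ 483. -190.   16.]
p4 [436. 169.  16.]
fork [446. 295.  17.]
eye [545. 277.  17.]
```

View pics/t1.png

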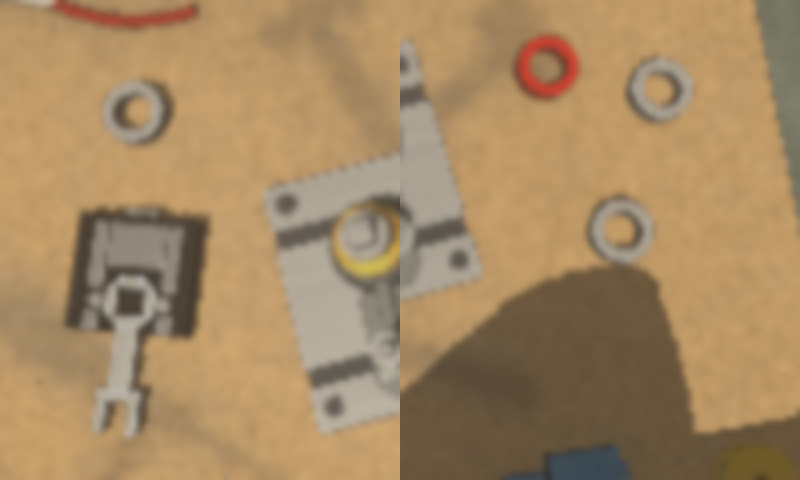

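View pics/t2.png

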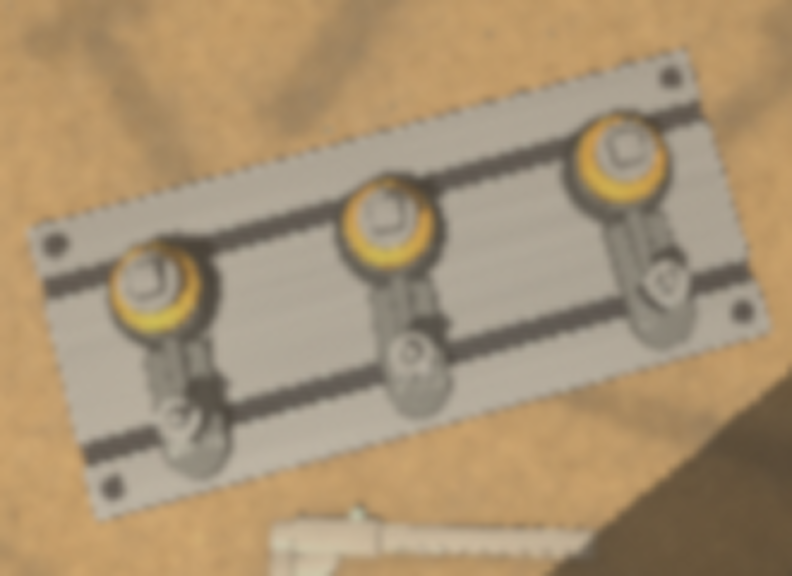

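```bash
cat >> h.py <<'E'
def tool(s=None):
    s=s or manip.sense(); return np.array(s['eef_pos']),R.from_euler('xyz',s['eef_rot'],degrees=True)
def togo(pos,yaw,cmd=None):
    """shift cm / rotvec deg in tool axes from commanded (or measured) pose to a tool-down pose"""
    p,r=tool() if cmd is None else (np.array(cmd[0],float),R.from_euler('xyz',[180,0,cmd[1]],degrees=True))
    q=R.from_euler('xyz',[180,0,yaw],degrees=True)
    return (r.inv().apply(np.array(pos)-p)/10).round(2), np.degrees((r.inv()*q).as_rotvec()).round(1)
E
python3 - <<'E'
from h import *
c=cap('wrist'); p,r=tool()
print('cam off tool',r.inv().apply(c['origin']-p), 'fwd tool',r.inv().apply(Rm(c)[:,2]),'right',r.inv().apply(Rm(c)[:,0]))
t=cap('top')
for n,px in [('eye',(162.5,264.7)),('tips',(158.5,298)),('forkmid',(159.3,292))]: print(n,hit(t,px,17).round(0))
cmd=([145.48,-556.33,231.3],14.658)
for P,y in [((400,-330,260),60),((470,0,270),120),((450,230,270),180)]: print(P,togo(P,y,cmd))
E
```

```text
cam off tool [  69.28123061   -0.28615475 -142.41505585] fwd tool [-0.27263967  0.00140485  0.96211519] right [ 9.79329045e-04  9.99998821e-01 -1.18265265e-03]
eye [523. 280.  17.]
tips [442. 296.  17.]
forkmid [456. 293.  17.]
(400, -330, 260) (array([ 30.35, -15.46,  -2.87]), array([  0. ,   0. , -45.3]))
(470, 0, 270) (array([ 45.47, -45.61,  -3.87]), array([   0. ,    0. , -105.3]))
(450, 230, 270) (array([ 49.36, -68.37,  -3.87]), array([   0. ,    0. , -165.3]))
```

{"method": "carry_out", "body": {
  "targets": [30,-15.5,-3,0,0,-45,0,30,-15.5,-3,0,0,-45,0,30,-15.5,-3,0,0,-45,0,30,-15.5,-3,0,0,-45,0,30,-15.5,-3,0,0,-45,0,30,-15.5,-3,0,0,-45,0,30,-15.5,-3,0,0,-45,0,45.5,-45.6,-4,0,0,-105,0,45.5,-45.6,-4,0,0,-105,0,45.5,-45.6,-4,0,0,-105,0,45.5,-45.6,-4,0,0,-105,0,45.5,-45.6,-4,0,0,-105,0]
}}

```text
t: 1.3
eef_pos: [421.6, -160.7, 265.1]
eef_rot: [180.0, 0.0, 95.8]
contact_force: [0.8, 0.2, -0.7]
gripper_width: 0.999
```

Run:
```python
from h import *
print(togo((470,250,200),170), manip.sense()['joint_pos'].round(1))
```

```text
(array([40.37,  8.97,  6.5 ]), array([  0. ,   0. , -74.2])) [-31.1   3.6 -10.3  76.   -0.   53.1]
```

{"method": "carry_out", "body": {
  "targets": [40,9,6.5,0,0,-74,0,40,9,6.5,0,0,-74,0,40,9,6.5,0,0,-74,0,40,9,6.5,0,0,-74,0,40,9,6.5,0,0,-74,0,40,9,6.5,0,0,-74,0,40,9,6.5,0,0,-74,0,40,9,6.5,0,0,-74,0,40,9,6.5,0,0,-74,0,40,9,6.5,0,0,-74,0,40,9,6.5,0,0,-74,0,40,9,6.5,0,0,-74,0]
}}

```text
t: 2.3
eef_pos: [472.2, 246.2, 198.9]
eef_rot: [-180.0, -0.1, 169.8]
contact_force: [-0.4, -0.2, 0.0]
gripper_width: 0.995
```

Run:
```python
from h import *
c=cap('wrist','w1'); s=manip.sense(); print(s['t'],s['eef_pos'].round(1),s['eef_rot'].round(1),s['joint_pos'].round(1))
```

```text
2.35 [472.4 244.9 199.4] [-179.9   -0.   169.5] [18.8 13.9 -7.3 68.8 -0.  29.2]
```

View pics/w1.png

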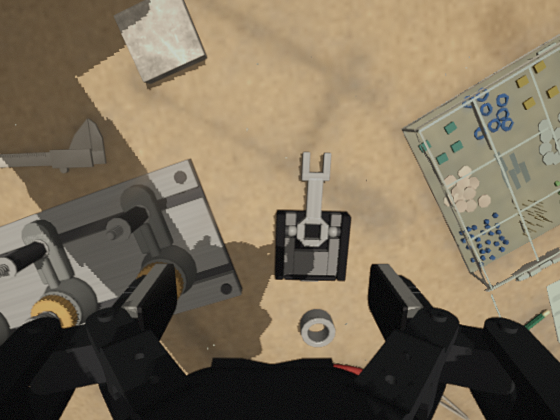

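The wrist view shows the key: eye near (312,232), fork tips near (315,153), and ring C at (317,326). I'll zoom in.

Run:
```python
from h import *
c=cap('wrist'); f=cv2.cvtColor(c['frame'],cv2.COLOR_RGB2BGR)
x0,y0=260,140
a=cv2.resize(f[y0:y0+150,x0:x0+110],None,fx=4,fy=4,interpolation=cv2.INTER_CUBIC); cv2.imwrite('pics/w1c.png',a)
hsv=cv2.cvtColor(f,cv2.COLOR_BGR2HSV); m=((hsv[...,1]<45)&(hsv[...,2]>120)).astype(np.uint8)
for y in range(150,250,5):
    xs=np.where(m[y,285:345])[0]+285; print(y,xs.min() if len(xs) else None, xs.max() if len(xs) else None, len(xs))
for n,p in [('eye',(312,232)),('tip',(315.5,153))]: print(n,hit(c,p,17).round(1))
```

```text
150 None None 0
155 304 331 13
160 304 331 14
165 304 331 14
170 304 330 13
175 304 330 27
180 310 324 15
185 310 323 14
190 309 323 15
195 309 322 14
200 309 322 14
205 309 322 14
210 308 322 15
215 288 341 32
220 288 341 39
225 294 329 15
230 290 338 31
235 299 336 18
240 287 339 34
245 307 339 22
eye [524.5 278.1  17. ]
tip [443.3 293.8  17. ]
```

View pics/w1c.png

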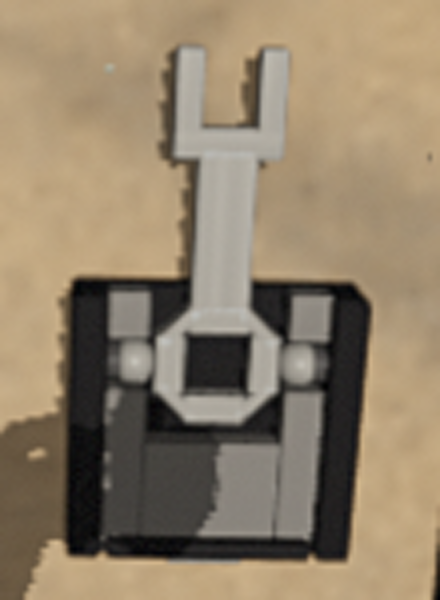

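Run:
```python
from h import *
c=cap('wrist')
e=hit(c,(314.3,230.8),17); t=hit(c,(317.4,151.8),17); print(e.round(1),t.round(1),np.linalg.norm(t-e)); d=(t-e)/np.linalg.norm(t-e)
yaw=np.degrees(np.arctan2(d[1],d[0])); print('keyyaw',yaw); g=e+d*42; print('grasp',g.round(1))
print('above',togo((g[0],g[1],60),yaw),'down',togo((g[0],g[1],3),yaw), manip.sense()['joint_pos'].round(1))
```

```text
[524.1 279.8  17. ] [442.9 295.1  17. ] 82.62165460826594
keyyaw 169.32295475049077
grasp [482.8 287.6  17. ]
above (array([-0.18,  4.53, 13.99]), array([-0., -0.,  0.])) down (array([-0.18,  4.53, 19.69]), array([-0., -0.,  0.])) [18.6 13.8 -7.3 68.9 -0.  29.3]
```

{"method": "carry_out", "body": {
  "targets": [-0.2,4.5,10,0,0,0,0.4,-0.2,4.5,14,0,0,0,0.4,-0.2,4.5,14,0,0,0,0.4,-0.2,4.5,14,0,0,0,0.4,-0.2,4.5,14,0,0,0,0.4,-0.2,4.5,17,0,0,0,0.5,-0.2,4.5,18.5,0,0,0,0.5,-0.2,4.5,19.5,0,0,0,0.5,-0.2,4.5,19.5,0,0,0,0.5],
  "grip_force": 60
}}

```text
t: 3.2
eef_pos: [482.8, 286.5, 4.6]
eef_rot: [-179.9, -0.1, 169.3]
contact_force: [-0.3, -0.1, -0.8]
gripper_width: 0.502
```

Run:
```python
from h import *
c=cap('wrist','w2'); s=manip.sense(); print(s['t'],s['eef_pos'].round(1),s['eef_rot'].round(1),s['contact_force'].round(1),s['gripper_width'])
```

```text
3.25 [483.5 287.    5.7] [-180.     0.   169.4] [-0.4  0.8 -0.2] 0.5009493545757826
```

View pics/w2.png

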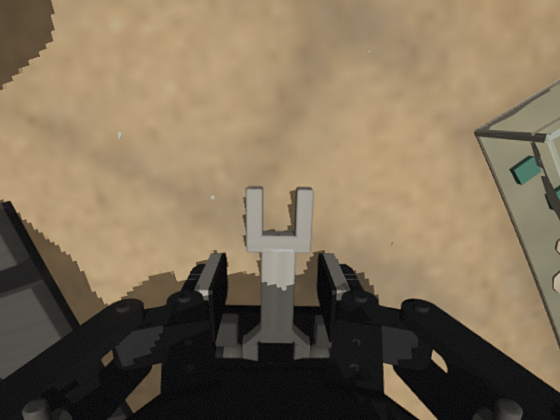

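{"method": "carry_out", "body": {
  "targets": [0,0,0,0,0,0,1,0,0,0,0,0,0,1,0,0,0,0,0,0,1,0,0,0,0,0,0,1,0,0,0,0,0,0,1],
  "grip_force": 60
}}

```text
t: 3.67
eef_pos: [484.5, 288.3, 6.6]
eef_rot: [179.9, 0.2, 169.5]
contact_force: [-0.9, -2.2, 6.8]
gripper_width: 0.15
```

{"method": "carry_out", "body": {
  "targets": [1,0,-0.1,0,0,0,1,2.5,0,-0.1,0,0,0,1,4.5,0,-0.1,0,0,0,1,6.5,0,-0.1,0,0,0,1,6.5,0,-2,0,0,0,1,6.5,0,-6,0,0,0,1,6.5,0,-10,0,0,0,1,6.5,0,-13,0,0,0,1,6.5,0,-13,0,0,0,1,6.5,0,-13,0,0,0,1]
}}

```text
t: 4.5
eef_pos: [420.1, 300.8, 137.1]
eef_rot: [179.8, 0.2, 169.5]
contact_force: [-0.3, -0.1, -1.3]
gripper_width: 0.15
```

Run:
```python
from h import *
c=cap('wrist','w3'); s=manip.sense(); print(s['t'],s['eef_pos'].round(1),s['eef_rot'].round(1),s['contact_force'].round(1),s['gripper_width'])
```

```text
4.55 [418.9 300.1 135.3] [180.    0.  169.5] [ 1.   0.4 -1.2] 0.15172004564103275
```

View pics/w3.png

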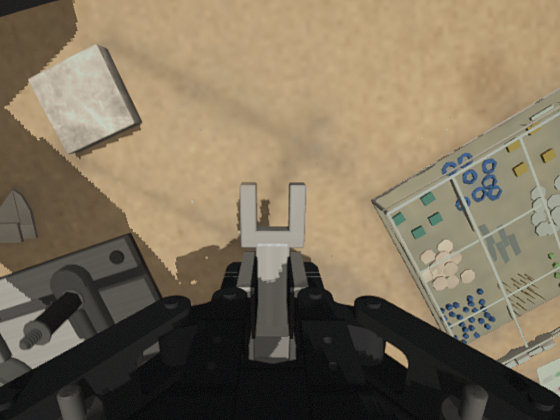

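Run:
```python
from h import *
c=cap('wrist'); p,r=tool()
for px in [(273,184),(273,237)]:
  for dz in (8,12,16): print(px,dz,(r.inv().apply(hit(c,px,p[2]+dz)-p)).round(1))
print(togo((570,0,230),172))
```

```text
(273, 184) 8 [42.2  1.2 -8. ]
(273, 184) 12 [ 43.    1.1 -12. ]
(273, 184) 16 [ 43.8   1.1 -16. ]
(273, 237) 8 [18.3  1.2 -8. ]
(273, 237) 12 [ 19.8   1.2 -12. ]
(273, 237) 16 [ 21.3   1.2 -16. ]
(array([-20.39, -26.69,  -9.59]), array([-0. , -0.1, -2.5]))
```

{"method": "carry_out", "body": {
  "targets": [-20.4,-26.7,-9.6,0,0,-2.5,1,-20.4,-26.7,-9.6,0,0,-2.5,1,-20.4,-26.7,-9.6,0,0,-2.5,1,-20.4,-26.7,-9.6,0,0,-2.5,1,-20.4,-26.7,-9.6,0,0,-2.5,1,-20.4,-26.7,-9.6,0,0,-2.5,1,-20.4,-26.7,-9.6,0,0,-2.5,1,-20.4,-26.7,-9.6,0,0,-2.5,1,-20.4,-26.7,-9.6,0,0,-2.5,1,-20.4,-26.7,-9.6,0,0,-2.5,1,-20.4,-26.7,-9.6,0,0,-2.5,1,-20.4,-26.7,-9.6,0,0,-2.5,1]
}}

```text
t: 5.6
eef_pos: [569.4, 0.9, 228.8]
eef_rot: [180.0, -0.2, 172.0]
contact_force: [-0.6, -0.3, -1.3]
gripper_width: 0.154
```

Run:
```python
from h import *
c=cap('wrist','w4'); s=manip.sense(); print(s['t'],s['eef_pos'].round(1),s['eef_rot'].round(1),s['contact_force'].round(1),s['gripper_width'])
import pickle; pickle.dump(c,open('w4.pkl','wb'))
```

```text
5.65 [569.4   1.3 229.2] [180.   -0.2 172. ] [-0.  -0.8 -0.5] 0.15154958527855789
```

View pics/w4.png

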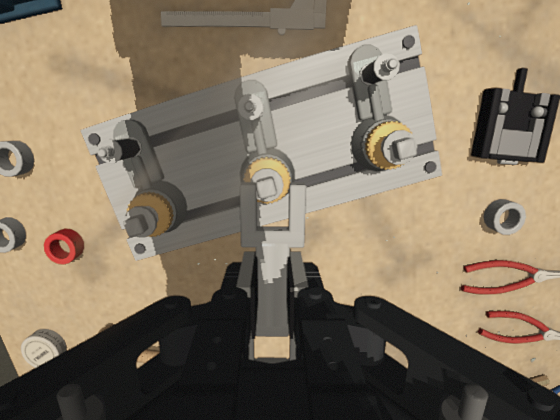

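All three jacks are visible: heads near (401,148), (266,187) and (143,225); studs near (390,66), (253,104) and (118,152). I'll zoom in to pick the centres.

Run:
```python
from h import *
import pickle; c=pickle.load(open('w4.pkl','rb')); f=cv2.cvtColor(c['frame'],cv2.COLOR_RGB2BGR)
a=cv2.resize(f[40:180,340:430],None,fx=4,fy=4,interpolation=cv2.INTER_CUBIC)
b=cv2.resize(f[80:220,220:310],None,fx=4,fy=4,interpolation=cv2.INTER_CUBIC)
cv2.imwrite('pics/w4a.png',np.hstack([a,b]))
d=cv2.resize(f[120:260,90:210],None,fx=4,fy=4,interpolation=cv2.INTER_CUBIC)
cv2.imwrite('pics/w4b.png',d)
```

```text
(no output)
```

View pics/w4a.png

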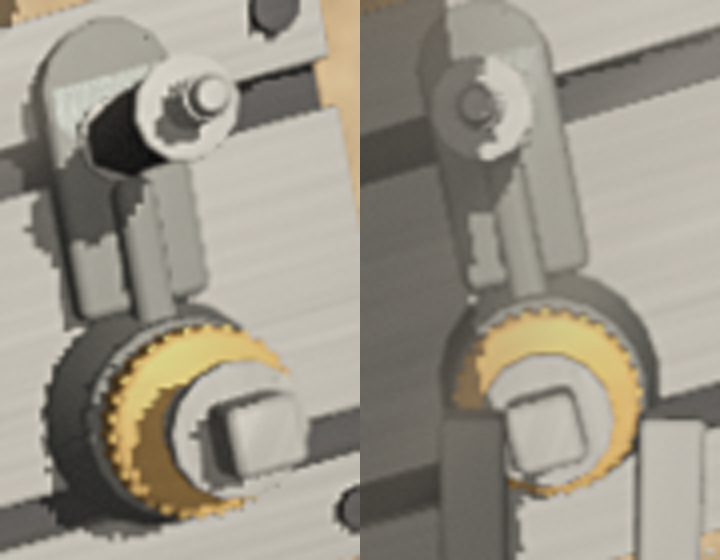

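View pics/w4b.png

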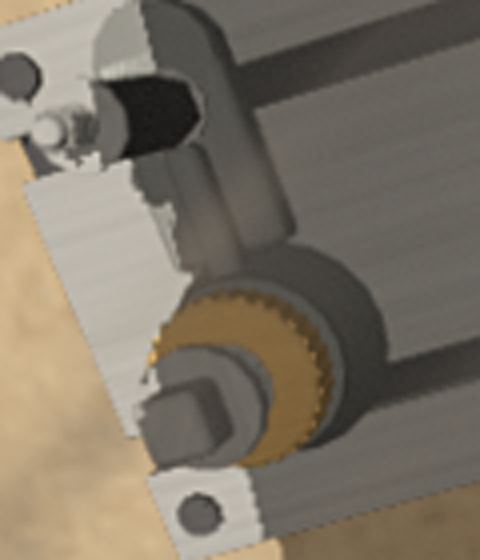

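Run:
```python
from h import *
import pickle; c=pickle.load(open('w4.pkl','rb'))
J={'A':((392.5,63.5),(406.8,147.5),(399.3,147.5)),'B':((248.8,105.8),(267,187),(266.8,185.3)),'C':((102,152.5),(131.5,227),(141.3,221.5))}
for k,(s,h,fl) in J.items():
    S=hit(c,s,95);H=hit(c,h,96);F=hit(c,fl,80)
    d=F[:2]-S[:2]; print(k,'stud',S.round(1),'head',H.round(1),'flange',F.round(1),'d',np.linalg.norm(d).round(1),np.linalg.norm((H-S)[:2]).round(1),'ang',np.degrees(np.arctan2(d[1],d[0])).round(1),np.degrees(np.arctan2((H-S)[1],(H-S)[0])).round(1))
    # overlay predicted from F,S
```

```text
A stud [469.9 111.9  95. ] head [538.  120.1  96. ] flange [539.2 119.7  80. ] d 69.7 68.5 ang 6.4 6.9
B stud [486.9  -6.6  95. ] head [555.4  -1.4  96. ] flange [557.   -2.1  80. ] d 70.2 68.7 ang 3.7 4.3
C stud [ 506. -137.   95.] head [ 574.6 -127.7   96. ] flange [ 574.8 -124.9   80. ] d 69.8 69.2 ang 10.0 7.7
```

```bash
cat >> h.py <<'E'
def tcp_for_key(H,S,ex=-40.2,ey=1.15):
    d=np.array(S[:2],float)-np.array(H[:2],float); yaw=np.degrees(np.arctan2(d[1],d[0]))%360
    a=np.radians(yaw); tx=np.array([np.cos(a),np.sin(a)]); ty=np.array([np.sin(a),-np.cos(a)])
    return np.array(H[:2])-ex*tx-ey*ty,yaw
E
python3 - <<'E'
from h import *
t,yaw=tcp_for_key((556.5,-1.8),(486.9,-6.6)); print(t,yaw)
print(togo((t[0],t[1],110),yaw))
E
```

```text
[516.4743832   -5.71311896] 183.94518622903755
(array([ 5.1 , -1.43, 11.94]), array([  0. ,  -0.2, -11.9]))
```

{"method": "carry_out", "body": {
  "targets": [5.1,-1.4,3,0,0,-12,1,5.1,-1.4,7,0,0,-12,1,5.1,-1.4,11,0,0,-12,1,5.1,-1.4,11.9,0,0,-12,1,5.1,-1.4,11.9,0,0,-12,1,5.1,-1.4,11.9,0,0,-12,1,5.1,-1.4,11.9,0,0,-12,1]
}}

```text
t: 6.23
eef_pos: [519.4, -6.0, 113.3]
eef_rot: [-180.0, 0.1, -175.9]
contact_force: [0.7, 0.7, -0.7]
gripper_width: 0.152
```

Run:
```python
from h import *
c=cap('wrist','w5'); s=manip.sense(); print(s['t'],s['eef_pos'].round(1),s['eef_rot'].round(1),s['contact_force'].round(1),s['gripper_width'])
f=cv2.cvtColor(c['frame'],cv2.COLOR_RGB2BGR)
cv2.imwrite('pics/w5c.png',cv2.resize(f[130:330,180:380],None,fx=3,fy=3,interpolation=cv2.INTER_CUBIC))
```

```text
6.2833 [520.   -6.2 113.8] [-180.     0.2 -176. ] [-0.4 -0.2 -1.6] 0.15163101175812246
```

View pics/w5c.png

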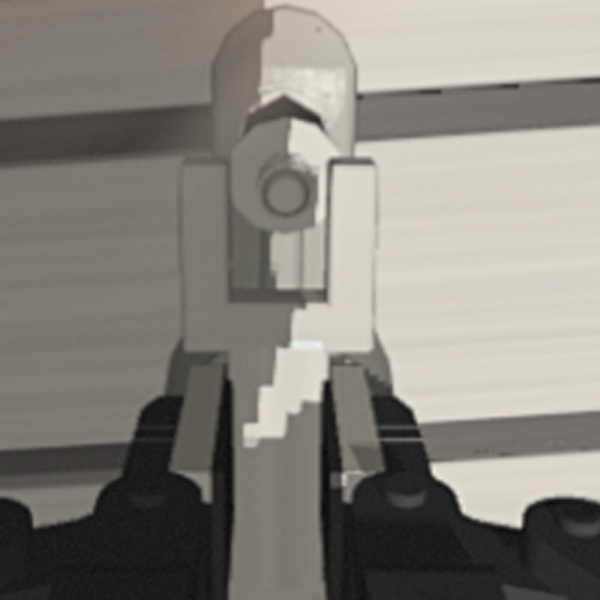

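Run:
```python
from h import *
for i in range(2):
    c=cap('wrist'); s=manip.sense(); p,r=tool(s); print(p.round(1),s['eef_rot'].round(2))
S=hit(c,(275.3,194.7),95); print('stud',S.round(1),'in tool',r.inv().apply(S-p).round(1))
for dz in (12,):
    T=hit(c,(272.7,183.3),p[2]+dz); print('fork tip in tool',r.inv().apply(T-p).round(1))
```

```text
[520.2  -6.4 113.9] [-179.95    0.21 -175.98]
[520.1  -6.6 113.8] [-179.95    0.2  -176.  ]
stud [488.  -7.  95.] in tool [32.2  1.9 18.7]
fork tip in tool [ 44.    0.5 -12.2]
```

{"method": "carry_out", "body": {
  "targets": [0.12,0.12,0,0,0,0,1,0.12,0.12,1,0,0,0,1,0.12,0.12,1.9,0,0,0,1,0.12,0.12,2.3,0,0,0,1,0.12,0.12,2.7,0,0,0,1,0.12,0.12,2.7,0,0,0,1]
}}

```text
t: 6.88
eef_pos: [516.4, -5.5, 83.5]
eef_rot: [180.0, -0.1, -176.0]
contact_force: [0.2, -0.9, -1.1]
gripper_width: 0.153
```

Run:
```python
from h import *
c=cap('wrist','w6'); s=manip.sense(); print(s['t'],s['eef_pos'].round(1),s['eef_rot'].round(1),s['contact_force'].round(1),s['gripper_width'])
f=cv2.cvtColor(c['frame'],cv2.COLOR_RGB2BGR)
cv2.imwrite('pics/w6c.png',cv2.resize(f[130:330,180:380],None,fx=3,fy=3,interpolation=cv2.INTER_CUBIC))
```

```text
6.9333 [516.7  -5.5  84.1] [ 1.80e+02 -1.00e-01 -1.76e+02] [-0.3  0.6 -1.1] 0.14998836907838567
```

View pics/w6c.png

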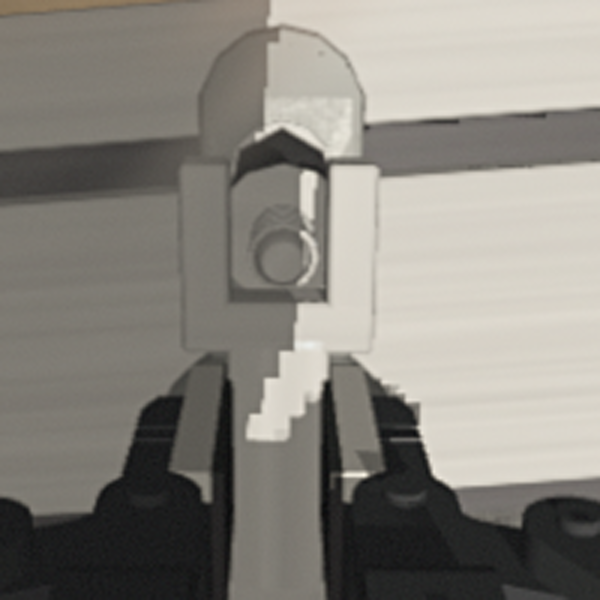

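{"method": "carry_out", "body": {
  "targets": [-0.05,0.05,0.3,0,0,0,1,-0.05,0.05,0.5,0,0,0,1,-0.05,0.05,0.7,0,0,0,1,-0.05,0.05,0.7,0,0,0,1]
}}

```text
t: 7.27
eef_pos: [517.5, -5.0, 78.2]
eef_rot: [-180.0, -0.0, -176.0]
contact_force: [-1.7, 0.7, 2.5]
gripper_width: 0.154
```

{"method": "carry_out", "body": {
  "targets": [0,0,0.15,0,0,0,1,0,0,0.3,0,0,0,1,0,0,0.3,0,0,0,1]
}}

```text
t: 7.52
eef_pos: [517.6, -5.0, 78.0]
eef_rot: [-180.0, 0.1, -176.0]
contact_force: [-10.3, 0.8, 23.8]
gripper_width: 0.147
```

{"method": "carry_out", "body": {
  "targets": [0,0,-0.25,0,0,0,0.5,0,0,-0.25,0,0,0,0.5,0,0,-0.25,0,0,0,0.5,0,0,-0.25,0,0,0,0.5]
}}

```text
t: 7.85
eef_pos: [517.9, -5.1, 77.2]
eef_rot: [-180.0, 0.0, -176.0]
contact_force: [0.5, 0.2, 0.6]
gripper_width: 0.495
```

Run:
```python
from h import *
c=cap('wrist','w7'); s=manip.sense(); print(s['t'],s['eef_pos'].round(1),s['eef_rot'].round(1),s['contact_force'].round(1),s['gripper_width'])
f=cv2.cvtColor(c['frame'],cv2.COLOR_RGB2BGR)
cv2.imwrite('pics/w7c.png',cv2.resize(f[130:330,180:380],None,fx=3,fy=3,interpolation=cv2.INTER_CUBIC))
c=cap('scene'); f=cv2.cvtColor(c['frame'],cv2.COLOR_RGB2BGR)
cv2.imwrite('pics/s7c.png',cv2.resize(f[170:300,150:320],None,fx=4,fy=4,interpolation=cv2.INTER_CUBIC))
```

```text
7.9 [517.7  -5.   77. ] [ 180.   -0. -176.] [0.1 0.  0.2] 0.4996094700489652
```

View pics/w7c.png

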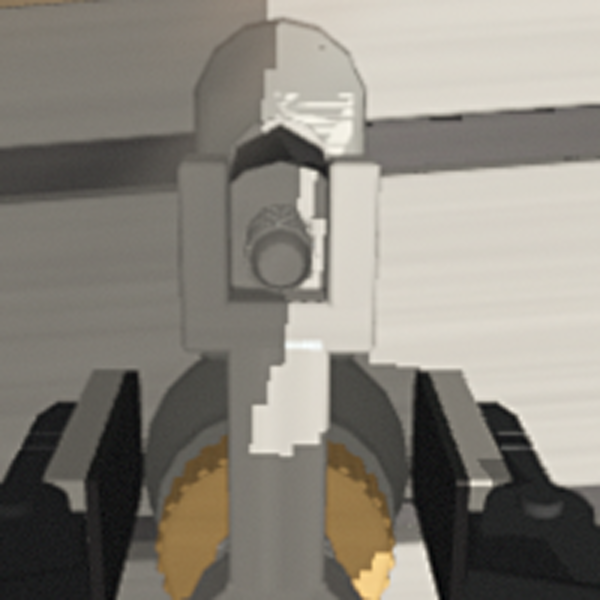

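View pics/s7c.png

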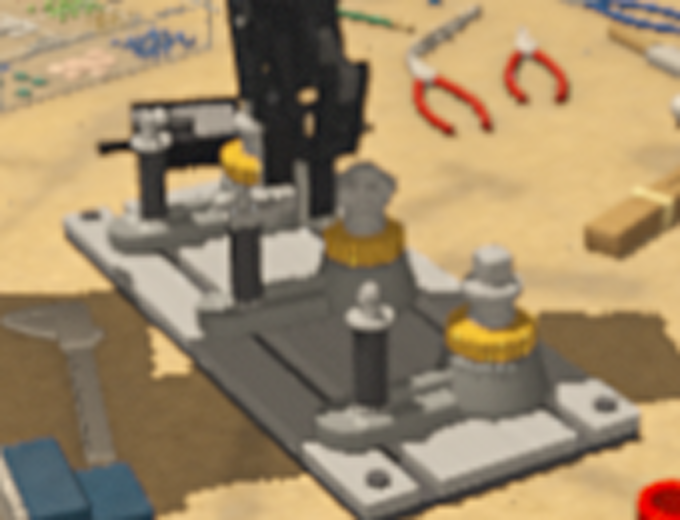

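{"method": "carry_out", "body": {
  "targets": [0,0,-2,0,0,0,0.3,0,0,-5,0,0,0,0.1,-4,0,-8,0,0,0,0,-7,0,-9,0,0,0,0,-7,0,-9,0,0,0,0,-7,0,-9,0,0,0,0]
}}

```text
t: 8.45
eef_pos: [590.1, -0.4, 167.8]
eef_rot: [-180.0, 0.2, -176.0]
contact_force: [0.3, 0.8, 0.7]
gripper_width: 0.998
```

```bash
cat > look.py <<'E'
import sys
from h import *
import pickle
# look.py name x0 y0 x1 y1 scale
n=sys.argv[1]; x0,y0,x1,y1=map(int,sys.argv[2:6]); k=float(sys.argv[6]); cam=sys.argv[7] if len(sys.argv)>7 else 'wrist'
c=cap(cam); s=manip.sense(); print(s['t'],s['eef_pos'].round(1),s['eef_rot'].round(1),s['contact_force'].round(1),round(s['gripper_width'],3),s['joint_pos'].round(0))
f=cv2.cvtColor(c['frame'],cv2.COLOR_RGB2BGR); pickle.dump((c,s),open(n+'.pkl','wb'))
cv2.imwrite('pics/'+n+'.png',cv2.resize(f[y0:y1,x0:x1],None,fx=k,fy=k,interpolation=cv2.INTER_CUBIC))
E
python3 look.py w8 180 80 380 280 3
```

```text
8.5 [ 5.878e+02 -1.000e-01  1.667e+02] [ 180.   -0. -176.] [-0.9  0.4 -0.1] 1.002 [ -8.  21.  -2.  67.  -0. -12.]
```

View pics/w8.png

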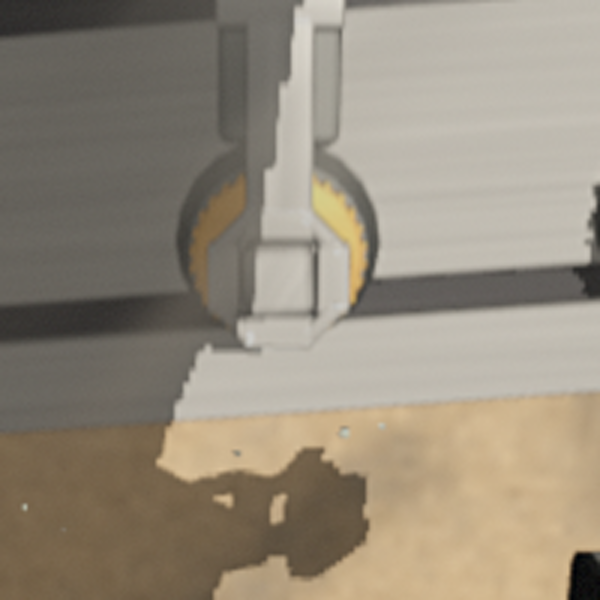

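Run:
```python
from h import *
import pickle; c,s=pickle.load(open('w8.pkl','rb'))
e=[hit(c,(180+x/3,80+y/3),88)[:2].round(1) for x,y in [(208,270),(352,270),(280,345)]]; print('eye L,R,bottom',e,np.linalg.norm(e[0]-e[1]))
H=hit(c,(180+284/3,80+280/3),96); print('head',H.round(1))
e=[hit(c,(180+x/3,80+y/3),88+8)[:2].round(1) for x,y in [(208,270),(352,270)]]; print('if 8 higher: width',np.linalg.norm(e[0]-e[1]))
print(togo((556.8,-1.8,110),220), togo((556.8,-1.8,46),220))
```

```text
eye L,R,bottom [array([555.7, -18.3]), array([553.4,  14.5]), array([572.1,  -0.7])] 32.88054135807378
head [555.5  -1.   96. ]
if 8 higher: width 31.78332896346762
(array([3.1 , 0.05, 5.67]), array([  0.,  -0., -36.])) (array([ 3.09,  0.05, 12.07]), array([  0.,  -0., -36.]))
```

{"method": "carry_out", "body": {
  "targets": [3.15,0.05,0,0,0,-20,0,3.15,0.05,0,0,0,-38,0,3.15,0.05,2,0,0,-38,0,3.15,0.05,5,0,0,-38,0,3.15,0.05,8,0,0,-38,0,3.15,0.05,8,0,0,-38,0,3.15,0.05,8,0,0,-38,0,3.15,0.05,8,0,0,-38,0]
}}

```text
t: 9.17
eef_pos: [554.5, -1.8, 86.6]
eef_rot: [179.9, -0.1, -138.1]
contact_force: [-0.2, 0.5, -0.9]
gripper_width: 1.0
```

```bash
python3 look.py w9 0 0 560 420 1.4; python3 -c "
from h import *
print(togo((555.8,-1.5,44),222))"
```

```text
9.2167 [555.5  -1.9  87.5] [ 180.    -0.  -138.1] [0.2 0.4 0.4] 1.0 [ -8.  21. -14.  55.  -0. -50.]
(array([-0.05,  0.  ,  4.35]), array([ 0. , -0. , -0.1]))
```

View pics/w9.png

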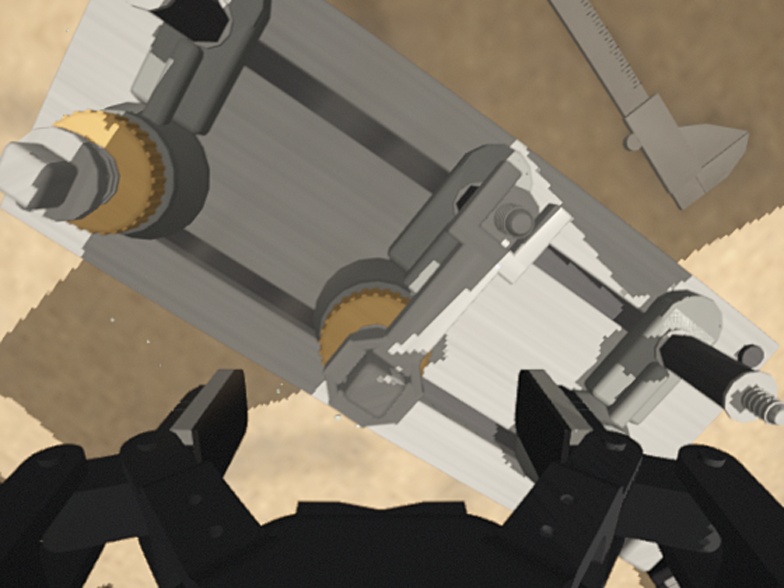

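{"method": "carry_out", "body": {
  "targets": [-0.05,0,2,0,0,0,0,-0.05,0,3.5,0,0,0,0.2,-0.05,0,4.3,0,0,0,0.3,-0.05,0,4.3,0,0,0,0.3,-0.05,0,4.3,0,0,0,0.3,-0.05,0,4.3,0,0,0,0.3],
  "grip_force": 25
}}

```text
t: 9.72
eef_pos: [557.2, -1.7, 45.5]
eef_rot: [-179.9, 0.1, -138.1]
contact_force: [-0.0, 0.4, 0.8]
gripper_width: 0.702
```

{"method": "carry_out", "body": {
  "targets": [0,0,0.1,0,0,0,0.6,0,0,0.1,0,0,0,1,0,0,0.1,0,0,0,1,0,0,0.1,0,0,0,1,0,0,0.1,0,0,0,1]
}}

```text
t: 10.13
eef_pos: [557.6, -1.8, 44.7]
eef_rot: [-179.9, 0.1, -138.0]
contact_force: [0.2, -0.3, 6.0]
gripper_width: 0.525
```

```bash
python3 look.py w10 100 150 460 420 2.2
```

```text
10.1833 [557.6  -1.8  44.7] [-1.799e+02  1.000e-01 -1.380e+02] [-1.  -0.5  5.6] 0.52 [ -8.  23. -18.  49.  -0. -50.]
```

View pics/w10.png

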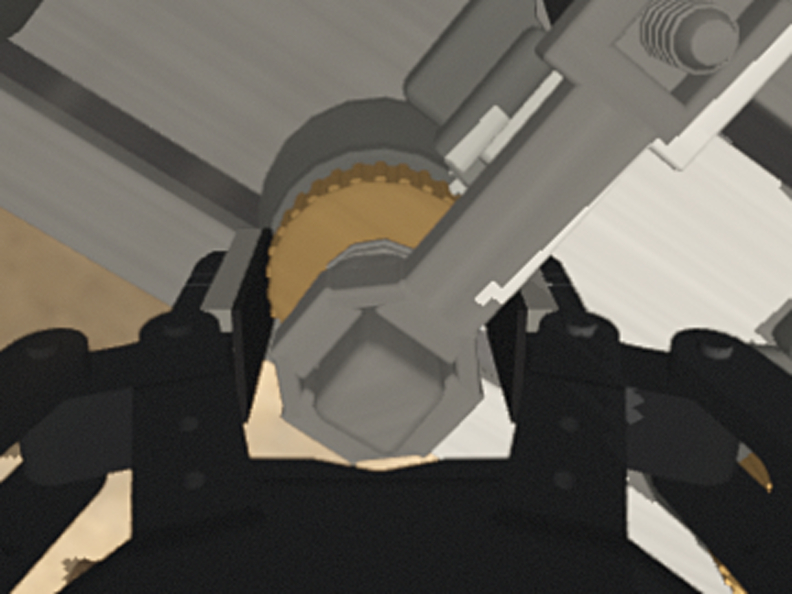

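{"method": "carry_out", "body": {
  "targets": [0,0,0,0,0,7,1,0,0,0,0,0,14,1,0,0,0,0,0,21,1,0,0,0,0,0,28,1,0,0,0,0,0,35,1,0,0,0,0,0,42,1,0,0,0,0,0,49,1,0,0,0,0,0,56,1,0,0,0,0,0,63,1,0,0,0,0,0,70,1,0,0,0,0,0,76,1,0,0,0,0,0,76,1]
}}

```text
t: 11.18
eef_pos: [557.6, -3.2, 44.3]
eef_rot: [-179.9, 0.2, 145.6]
contact_force: [0.3, -5.3, 3.5]
gripper_width: 0.523
```

```bash
python3 look.py w11 100 150 460 420 2.2; python3 -c "
from h import *
print(manip.sense()['wrist_torque'])"
```

```text
11.2333 [557.6  -3.2  44.3] [-179.9    0.2  145.8] [ 0.6 -5.3  2.6] 0.528 [ -8.  23. -18.  49.  -0.  26.]
[-1.09584647 -0.14358907 -0.02610443]
```

View pics/w11.png

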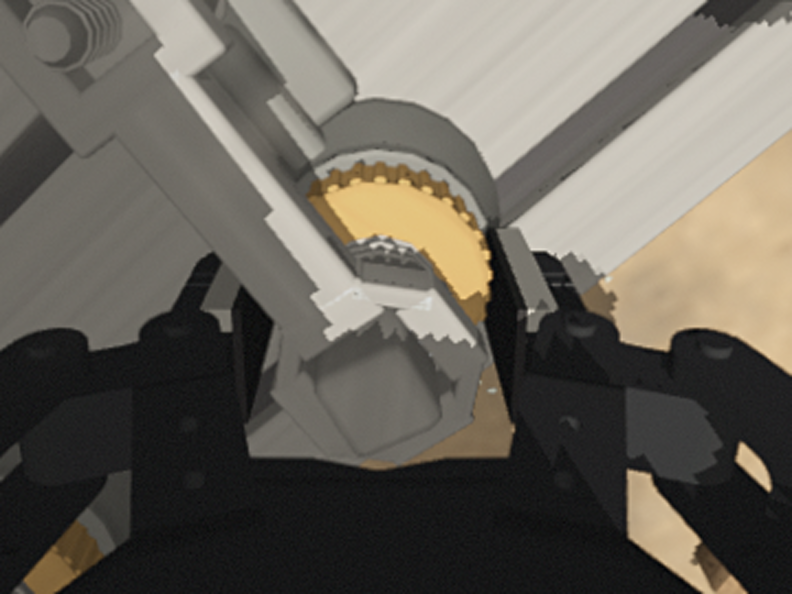

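{"method": "carry_out", "body": {
  "targets": [0,0,0,0,0,0,0.3,0,0,0,0,0,-3,0.3,0,0,0,0,0,-10,0.3,0,0,0,0,0,-17,0.3,0,0,0,0,0,-24,0.3,0,0,0,0,0,-31,0.3,0,0,0,0,0,-38,0.3,0,0,0,0,0,-45,0.3,0,0,0,0,0,-52,0.3,0,0,0,0,0,-59,0.3,0,0,0,0,0,-66,0.3,0,0,0,0,0,-73,0.3]
}}

```text
t: 12.23
eef_pos: [556.0, -1.1, 43.1]
eef_rot: [179.9, -0.0, -140.7]
contact_force: [0.3, 0.3, 0.6]
gripper_width: 0.701
```

{"method": "carry_out", "body": {
  "targets": [0,0,0,0,0,-3,0.3,0,0,0,0,0,-3,0.3,0,0,0,0,0,-3,1,0,0,0,0,0,-3,1,0,0,0,0,0,-3,1,0,0,0,0,0,-3,1],
  "grip_force": 30
}}

```text
t: 12.73
eef_pos: [557.1, -2.2, 43.8]
eef_rot: [-179.9, 0.0, -138.1]
contact_force: [1.4, -3.0, 2.6]
gripper_width: 0.528
```

```bash
python3 look.py w12 100 150 460 420 2.2
```

```text
12.7833 [557.1  -2.2  43.8] [-179.9    0.  -138.1] [ 1.  -4.8  2.1] 0.527 [ -8.  23. -18.  49.  -0. -50.]
```

View pics/w12.png

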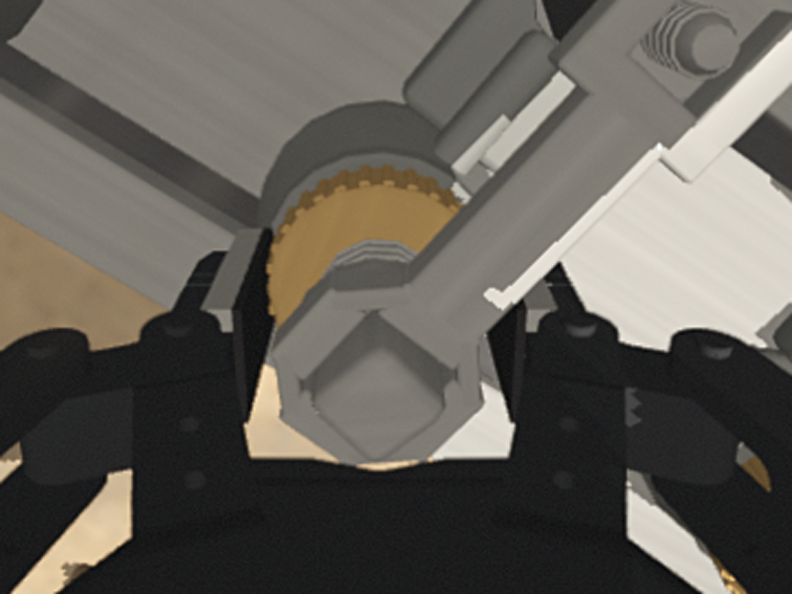

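{"method": "carry_out", "body": {
  "targets": [0,0,0,0,0,0,1,0,0,0,0,0,6,1,0,0,0,0,0,12,1,0,0,0,0,0,18,1,0,0,0,0,0,24,1,0,0,0,0,0,30,1],
  "grip_force": 22
}}

```text
t: 13.28
eef_pos: [557.2, -2.4, 43.7]
eef_rot: [-179.9, 0.1, -168.4]
contact_force: [2.0, -6.1, 0.8]
gripper_width: 0.52
```

```bash
python3 -c "
from h import *
s=manip.sense();print(s['wrist_torque'],s['contact_force'],s['eef_rot'],s['joint_efforts'])"
```

```text
[-1.27535546 -0.40886896  0.12614639] [ 2.00957368 -6.14730611  0.83359881] [-1.79882754e+02  5.54283562e-02 -1.68363120e+02] [  3.04425985 -47.48067856  23.10704112   1.2123093    1.62703156
  -1.19615503]
```

{"method": "carry_out", "body": {
  "targets": [0,0,0,0,0,6,1,0,0,0,0,0,12,1,0,0,0,0,0,18,1,0,0,0,0,0,24,1,0,0,0,0,0,30,1]
}}

```text
t: 13.7
eef_pos: [557.1, -2.7, 43.4]
eef_rot: [-179.9, 0.1, 161.6]
contact_force: [2.4, -6.7, -0.7]
gripper_width: 0.522
```

```bash
python3 -c "
from h import *
s=manip.sense();print(s['wrist_torque'],s['contact_force'],s['eef_rot'],s['joint_efforts'])"
```

```text
[-1.48498767 -0.41755155  0.11888384] [ 2.4391087  -6.74780781 -0.67580569] [-1.79891693e+02  1.02391914e-01  1.61626122e+02] [  3.56075093 -48.11636567  23.252424     1.3761517    1.88222632
  -1.19569313]
```

{"method": "carry_out", "body": {
  "targets": [0,0,0,0,0,6,1,0,0,0,0,0,12,1,0,0,0,0,0,16,1]
}}

```text
t: 13.95
eef_pos: [557.1, -2.8, 43.4]
eef_rot: [-179.9, 0.1, 145.6]
contact_force: [2.5, -7.2, -1.3]
gripper_width: 0.523
```

```bash
python3 -c "
from h import *
s=manip.sense();print(s['wrist_torque'],s['contact_force'],s['eef_rot'],s['joint_efforts'])"; python3 look.py w13 100 150 460 420 2.2
```

```text
[-1.52048978 -0.43654296  0.39896429] [ 2.52852585 -7.22834602 -1.28693245] [-1.79907268e+02  1.31715591e-01  1.45649078e+02] [  3.6830534  -48.22738409  23.29529822   1.37470935   2.05041669
  -0.20078635]
14.0 [557.   -2.8  43.4] [-1.799e+02  1.000e-01  1.455e+02] [ 2.3 -6.3 -0.9] 0.527 [ -8.  23. -18.  49.  -0.  26.]
```

View pics/w13.png

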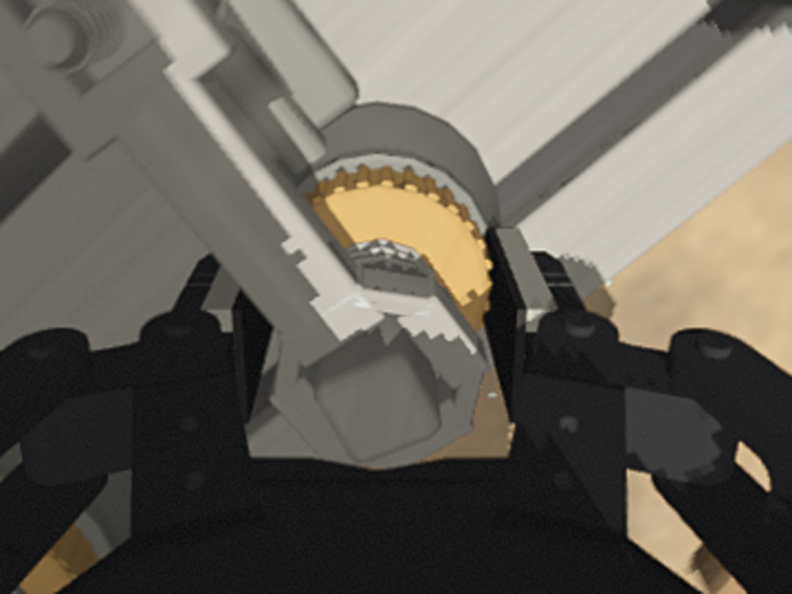

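{"method": "carry_out", "body": {
  "targets": [0,0,0,0,0,2,1,0,0,0,0,0,4,1,0,0,0,0,0,4,1]
}}

```text
t: 14.25
eef_pos: [557.0, -2.9, 43.4]
eef_rot: [-179.9, 0.1, 141.9]
contact_force: [1.0, -8.6, 0.1]
gripper_width: 0.523
```

```bash
python3 -c "
from h import *
s=manip.sense();print(s['wrist_torque'],s['contact_force'],s['eef_rot'],s['joint_efforts'])"
```

```text
[-1.55254635 -0.39720137  0.44038831] [ 0.99057487 -8.61623319  0.14650042] [-1.79905198e+02  1.39165161e-01  1.41884367e+02] [  3.63014907 -48.22174788  23.30387235   1.36999737   2.09775478
   0.80724679]
```

{"method": "carry_out", "body": {
  "targets": [0,0,0,0,0,0,0.3,0,0,0,0,0,-3,0.2,0,0,-3,0,0,-6,0,0,0,-7,0,0,-13,0,0,0,-10,0,0,-20,0,0,0,-10,0,0,-27,0,0,0,-10,0,0,-34,0,0,0,-10,0,0,-42,0,0,0,-10,0,0,-42,0]
}}

```text
t: 15.0
eef_pos: [555.6, -0.5, 143.1]
eef_rot: [179.9, -0.1, -175.8]
contact_force: [0.1, -0.2, 0.0]
gripper_width: 1.001
```

```bash
python3 look.py w14 180 80 380 280 3;python3 -c "
from h import *
print(togo((517.5,-5,115),184),togo((517.5,-5,77),184))"
```

```text
15.05 [555.6  -0.7 142.9] [ 1.799e+02 -1.000e-01 -1.760e+02] [-0.1 -0.1  0.2] 0.999 [ -8.  18. -10.  62.   0. -12.]
(array([ 3.83, -0.17,  2.8 ]), array([ 0.1, -0.1, -0. ])) (array([ 3.82, -0.18,  6.6 ]), array([ 0.1, -0.1, -0. ]))
```

View pics/w14.png

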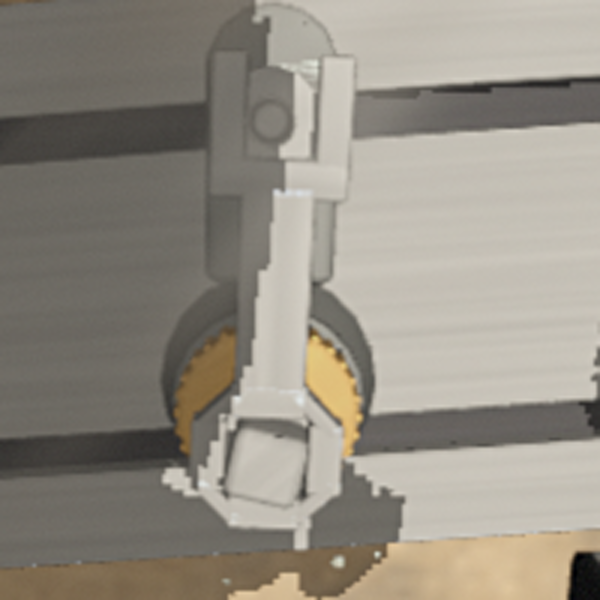

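{"method": "carry_out", "body": {
  "targets": [3.8,-0.1,0,0,0,1.5,0.3,3.8,-0.1,2.5,0,0,1.5,0.5,3.8,-0.1,4.5,0,0,1.5,0.5,3.8,-0.1,6,0,0,1.5,0.5,3.8,-0.1,6.6,0,0,1.5,0.5,3.8,-0.1,6.6,0,0,1.5,0.5,3.8,-0.1,6.6,0,0,1.5,1,3.8,-0.1,6.6,0,0,1.5,1,3.8,-0.1,6.6,0,0,1.5,1,3.8,-0.1,6.6,0,0,1.5,1,3.8,-0.1,6.6,0,0,1.5,1],
  "grip_force": 60
}}

```text
t: 15.97
eef_pos: [519.2, -4.7, 78.5]
eef_rot: [180.0, 0.1, -177.5]
contact_force: [-1.5, 3.3, 4.9]
gripper_width: 0.15
```

{"method": "carry_out", "body": {
  "targets": [0,0,-0.5,0,0,0,1,0,0,-1.5,0,0,0,1,0,0,-3,0,0,0,1,0,0,-5,0,0,0,1,0,0,-5,0,0,0,1,0,0,-5,0,0,0,1,0,0,-5,0,0,0,1]
}}

```text
t: 16.55
eef_pos: [518.3, -5.3, 127.0]
eef_rot: [-180.0, -0.0, -177.5]
contact_force: [0.7, 0.5, -1.1]
gripper_width: 0.151
```

```bash
python3 look.py w15 140 100 400 300 3
python3 - <<'E'
from h import *
t,yaw=tcp_for_key((574.7,-126),(506,-137)); print(t,yaw)
print(togo((t[0],t[1],118),yaw))
E
```

```text
16.6 [517.9  -5.2 126.6] [-1.800e+02 -1.000e-01 -1.775e+02] [-0.6  0.2 -0.8] 0.146 [ -9.  15. -17.  59.  -0. -12.]
[ 535.18742597 -133.49126116] 189.09678226050633
(array([ -1.18, -12.89,   0.86]), array([-0. , -0.1, -6.6]))
```

View pics/w15.png

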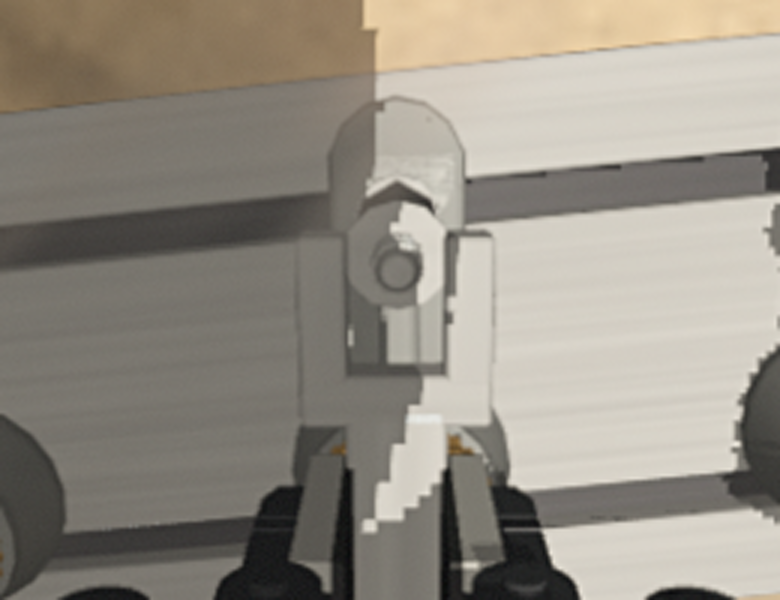

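Run:
```python
from h import *
import pickle; c,s=pickle.load(open('w15.pkl','rb')); p,r=tool(s)
T=r.inv().apply(hit(c,(272,178.2),p[2]+11.5)-p); print(T, T[0]-83)
t,yaw=tcp_for_key((574.7,-126),(506,-137),T[0]-83,T[1]); print(t,yaw,togo((t[0],t[1],120),yaw))
```

```text
[ 4.56144982e+01 -1.77906062e-02 -1.14380885e+01] -37.385501805963855
[ 537.7818946 -131.8931787] 189.09678226050633 (array([ -1.44, -12.74,   0.66]), array([-0. , -0.1, -6.6]))
```

{"method": "carry_out", "body": {
  "targets": [-1.4,-12.7,0.6,0,0,-6.5,1,-1.4,-12.7,0.6,0,0,-6.5,1,-1.4,-12.7,0.6,0,0,-6.5,1,-1.4,-12.7,0.6,0,0,-6.5,1,-1.4,-12.7,0.6,0,0,-6.5,1,-1.4,-12.7,0.6,0,0,-6.5,1,-1.4,-12.7,0.6,0,0,-6.5,1]
}}

```text
t: 17.18
eef_pos: [537.1, -130.2, 120.6]
eef_rot: [179.9, -0.1, -171.0]
contact_force: [-0.0, 0.2, -0.7]
gripper_width: 0.151
```

```bash
python3 look.py w16 140 100 400 300 3
```

```text
17.2333 [ 537.3 -130.   120.9] [ 1.799e+02 -1.000e-01 -1.710e+02] [ 0.1  0.7 -0.8] 0.149 [-22.  19. -12.  59.   0. -31.]
```

View pics/w16.png

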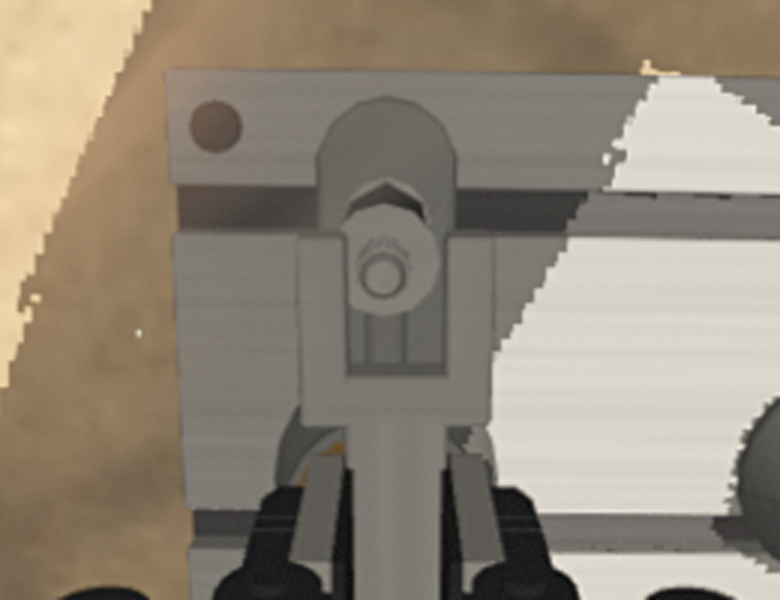

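```bash
cat > ks.py <<'E'
import sys,pickle
from h import *
n,sx,sy,fx,fy=sys.argv[1],*map(float,sys.argv[2:6]); c,s=pickle.load(open(n+'.pkl','rb')); p,r=tool(s)
S=hit(c,(140+sx/3,100+sy/3),95); s_=r.inv().apply(S-p); T=r.inv().apply(hit(c,(140+fx/3,100+fy/3),p[2]+11.5)-p)
print('stud',S.round(1),s_.round(1),'tip',T.round(1),'corr x,y mm',(s_[0]-(T[0]-13)).round(2),(s_[1]-T[1]).round(2))
E
python3 ks.py w16 382 277 396 236
```

```text
stud [ 505.8 -137.6   95. ] [32.3 -2.6 26. ] tip [ 46.2  -0.1 -11.4] corr x,y mm -0.91 -2.49
```

{"method": "carry_out", "body": {
  "targets": [-0.1,-0.23,0,0,0,0,1,-0.1,-0.23,1,0,0,0,1,-0.1,-0.23,2,0,0,0,1,-0.1,-0.23,2,0,0,0,1,-0.1,-0.23,2.4,0,0,0,1,-0.1,-0.23,2.8,0,0,0,1,-0.1,-0.23,2.8,0,0,0,1]
}}

```text
t: 17.82
eef_pos: [538.9, -133.3, 92.4]
eef_rot: [180.0, -0.1, -171.0]
contact_force: [-0.4, -0.4, -1.3]
gripper_width: 0.15
```

```bash
python3 look.py w17 140 100 400 300 3
```

```text
17.8667 [ 539.  -133.4   92.9] [ 180.   -0. -171.] [-0.4  0.  -0.8] 0.153 [-22.  20. -14.  56.  -0. -31.]
```

View pics/w17.png

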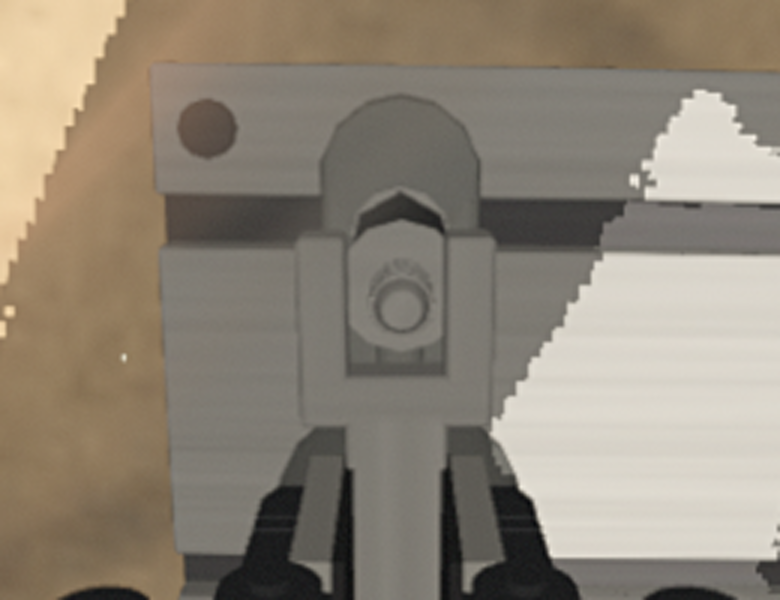

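```bash
python3 ks.py w17 403 307 396 236
```

```text
stud [ 505.4 -137.4   95. ] [33.8  1.3 -2.1] tip [ 46.1   0.2 -11.5] corr x,y mm 0.73 1.04
```

{"method": "carry_out", "body": {
  "targets": [0,0.05,0.4,0,0,0,1,0,0.05,0.8,0,0,0,1,0,0.05,1.2,0,0,0,1,0,0.05,1.4,0,0,0,1,0,0.05,1.4,0,0,0,1]
}}

```text
t: 18.28
eef_pos: [539.1, -133.7, 84.6]
eef_rot: [-179.8, 0.1, -171.1]
contact_force: [-14.3, 1.8, 34.3]
gripper_width: 0.152
```

{"method": "carry_out", "body": {
  "targets": [0,0,-0.6,0,0,0,1,0.12,0.03,-0.8,0,0,0,1,0.12,0.03,-0.8,0,0,0,1,0.12,0.03,-0.5,0,0,0,1,0.12,0.03,-0.2,0,0,0,1,0.12,0.03,0,0,0,0,1]
}}

```text
t: 18.78
eef_pos: [538.1, -133.4, 80.7]
eef_rot: [-179.9, 0.0, -171.0]
contact_force: [-7.4, 1.0, 29.0]
gripper_width: 0.145
```

{"method": "carry_out", "body": {
  "targets": [0.05,0,-0.1,0,0,0,1,0.05,0,0.1,0,0,0,1,0.05,0,0.1,0,0,0,1]
}}

```text
t: 19.03
eef_pos: [538.2, -133.6, 79.3]
eef_rot: [-179.9, 0.1, -171.0]
contact_force: [-2.5, -0.7, 11.9]
gripper_width: 0.15
```

```bash
python3 look.py w18 140 100 400 300 3
```

```text
19.0833 [ 538.2 -133.6   79.3] [-1.799e+02  1.000e-01 -1.710e+02] [-1.6 -0.6 11.6] 0.149 [-22.  21. -15.  54.  -0. -31.]
```

View pics/w18.png

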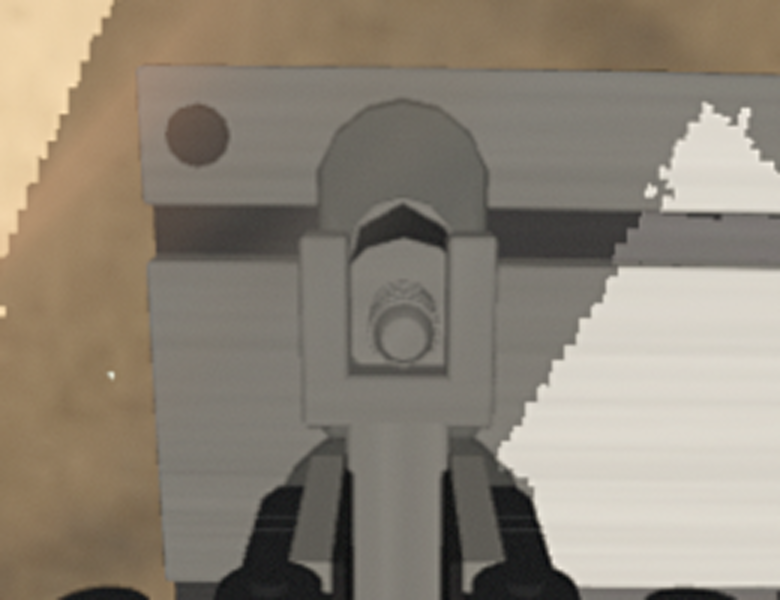

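{"method": "carry_out", "body": {
  "targets": [0.02,0,0.2,0,0,0,1,0.02,0,0.3,0,0,0,1,0.02,0,0.3,0,0,0,1]
}}

```text
t: 19.33
eef_pos: [539.0, -133.6, 77.0]
eef_rot: [-179.9, 0.2, -171.0]
contact_force: [-1.6, 0.7, 13.8]
gripper_width: 0.15
```

{"method": "carry_out", "body": {
  "targets": [0,0,0.1,0,0,0,1,0,0,0.1,0,0,0,0.5,0,0,0,0,0,0,0.5,0,0,0,0,0,0,0.5,0,0,-2,0,0,0,0.3,0,0,-5,0,0,0,0.1,-4,0,-8,0,0,0,0,-7,0,-9,0,0,0,0,-7,0,-9,0,0,0,0,-7,0,-9,0,0,0,0,-7,0,-9,0,0,0,0]
}}

```text
t: 20.25
eef_pos: [605.6, -121.8, 163.7]
eef_rot: [179.9, -0.2, -171.0]
contact_force: [-0.5, 0.6, -0.5]
gripper_width: 1.001
```

```bash
python3 look.py w19 180 80 380 280 3
```

```text
20.3 [ 604.9 -121.8  163.6] [ 179.9   -0.2 -171. ] [-1.   0.3 -0.1] 0.999 [-19.  24.   2.  68.  -0. -28.]
```

View pics/w19.png

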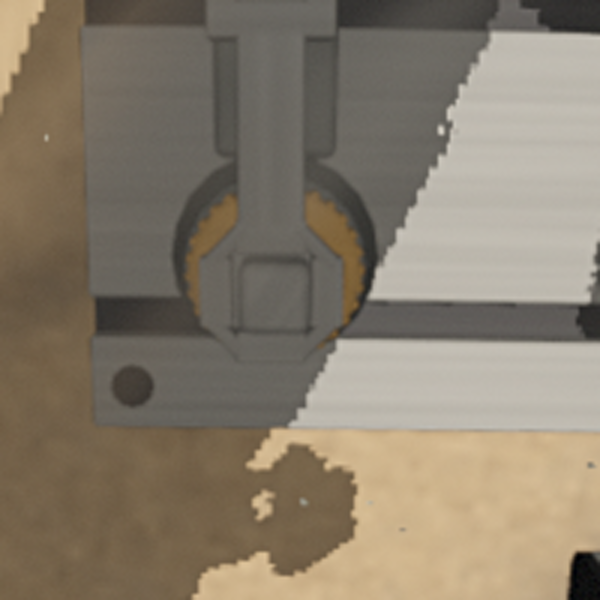

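Run:
```python
from h import *
import pickle; c,s=pickle.load(open('w19.pkl','rb'))
for z in (88,92):
  e=[hit(c,(180+x/3,80+y/3),z)[:2].round(1) for x,y in [(202,290),(344,290),(275,361)]]; print('eye L,R,bottom',e,np.linalg.norm(e[0]-e[1]))
H=hit(c,(180+276/3,80+294/3),96); print('head',H.round(1))
print(togo((H[0]+.5,H[1],84),189+38))
```

```text
eye L,R,bottom [array([ 576.6, -143.2]), array([ 571.5, -111.5]), array([ 590.3, -124.3])] 32.10763149159401
eye L,R,bottom [array([ 575.9, -143. ]), array([ 570.9, -111.9]), array([ 589.3, -124.4])] 31.49936507296615
head [ 573.5 -126.7   96. ]
(array([ 3.1 , -0.02,  7.97]), array([  0.2,  -0.2, -38. ]))
```

{"method": "carry_out", "body": {
  "targets": [3.05,0,0,0,0,-7,0,3.05,0,0,0,0,-14,0,3.05,0,2,0,0,-21,0,3.05,0,5,0,0,-28,0,3.05,0,7,0,0,-35,0,3.05,0,8,0,0,-38,0,3.05,0,8,0,0,-38,0,3.05,0,8,0,0,-38,0,3.05,0,8,0,0,-38,0]
}}

```text
t: 21.05
eef_pos: [576.0, -127.1, 85.9]
eef_rot: [-180.0, -0.0, -133.1]
contact_force: [0.7, 0.7, 0.1]
gripper_width: 1.002
```

```bash
python3 look.py w20 0 0 560 420 1.4; python3 -c "
from h import *
print(togo((574.5,-127,44),227))"
```

```text
21.1 [ 576.6 -127.2   86.4] [-179.9    0.  -133.1] [-0.9 -0.2  0. ] 1.002 [-20.  24.  -9.  56.  -0. -67.]
(array([0.13, 0.17, 4.24]), array([-0.1,  0. , -0.1]))
```

View pics/w20.png

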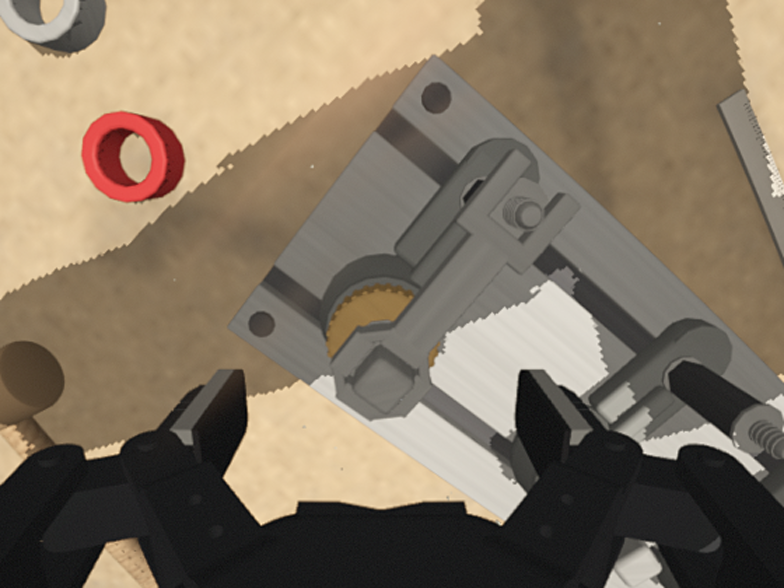

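{"method": "carry_out", "body": {
  "targets": [0.1,0.15,2,0,0,0,0,0.1,0.15,3.5,0,0,0,0.2,0.1,0.15,4.2,0,0,0,0.3,0.1,0.15,4.2,0,0,0,0.3,0.1,0.15,4.2,0,0,0,0.3,0.1,0.15,4.2,0,0,0,0.6,0.1,0.15,4.2,0,0,0,1,0.1,0.15,4.2,0,0,0,1,0.1,0.15,4.2,0,0,0,1,0.1,0.15,4.2,0,0,0,1],
  "grip_force": 24
}}

```text
t: 21.93
eef_pos: [575.3, -126.8, 44.8]
eef_rot: [-179.9, 0.0, -133.0]
contact_force: [-0.7, 0.5, 6.6]
gripper_width: 0.527
```

```bash
python3 look.py w21 100 150 460 420 2.2
```

```text
21.9833 [ 575.3 -126.7   44.8] [-1.799e+02  1.000e-01 -1.330e+02] [-1.4  1.   6.5] 0.524 [-20.  26. -13.  51.   0. -67.]
```

View pics/w21.png

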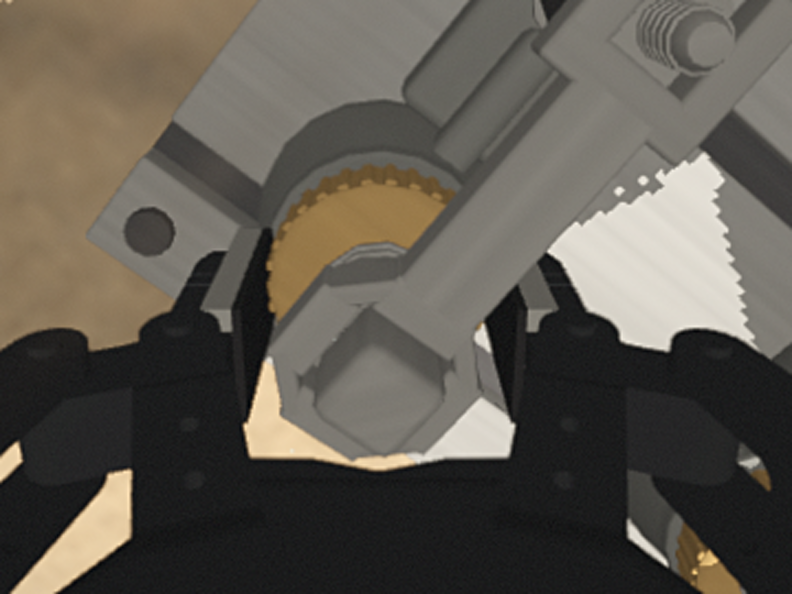

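Same grip as on the first jack. Wringing in two halves and reading the torque.

{"method": "carry_out", "body": {
  "targets": [0,0,0,0,0,7,1,0,0,0,0,0,14,1,0,0,0,0,0,21,1,0,0,0,0,0,28,1,0,0,0,0,0,35,1,0,0,0,0,0,40,1]
}}

```text
t: 22.48
eef_pos: [575.5, -127.1, 44.7]
eef_rot: [-179.9, 0.1, -173.4]
contact_force: [-0.6, -0.5, 4.1]
gripper_width: 0.527
```

```bash
cat > tq.py <<'E'
from h import *
s=manip.sense();print(s['t'],s['wrist_torque'].round(3),s['contact_force'].round(1),s['eef_rot'].round(1),s['joint_efforts'][5].round(3),s['gripper_width'])
E
python3 tq.py
```

```text
22.4833 [0.03  0.213 0.135] [-0.6 -0.5  4.1] [-1.799e+02  1.000e-01 -1.734e+02] -0.659 0.5266809535672037
```

{"method": "carry_out", "body": {
  "targets": [0,0,0,0,0,7,1,0,0,0,0,0,14,1,0,0,0,0,0,21,1,0,0,0,0,0,28,1,0,0,0,0,0,36,1]
}}

```text
t: 22.9
eef_pos: [575.5, -127.4, 44.4]
eef_rot: [-180.0, 0.1, 151.4]
contact_force: [-1.2, -1.3, 2.3]
gripper_width: 0.524
```

```bash
python3 tq.py
```

```text
22.9 [-0.289  0.138  0.149] [-1.2 -1.3  2.3] [-1.800e+02  1.000e-01  1.514e+02] -1.479 0.5235311774734391
```

{"method": "carry_out", "body": {
  "targets": [0,0,0,0,0,0,0.3,0,0,0,0,0,-3,0.3,0,0,0,0,0,-10,0.3,0,0,0,0,0,-17,0.3,0,0,0,0,0,-24,0.3,0,0,0,0,0,-31,0.3,0,0,0,0,0,-38,0.3,0,0,0,0,0,-45,0.3,0,0,0,0,0,-52,0.3,0,0,0,0,0,-59,0.3,0,0,0,0,0,-66,0.3,0,0,0,0,0,-73,0.3]
}}

```text
t: 23.9
eef_pos: [574.8, -126.6, 43.5]
eef_rot: [-180.0, 0.0, -134.6]
contact_force: [0.6, -0.3, 0.3]
gripper_width: 0.703
```

{"method": "carry_out", "body": {
  "targets": [0,0,0,0,0,-2,0.3,0,0,0,0,0,-2,0.3,0,0,0,0,0,-2,1,0,0,0,0,0,-2,1,0,0,0,0,0,-2,1,0,0,0,0,0,-2,1]
}}

```text
t: 24.4
eef_pos: [575.1, -126.9, 43.8]
eef_rot: [-179.9, 0.0, -133.2]
contact_force: [0.1, -1.1, 2.0]
gripper_width: 0.53
```

```bash
python3 look.py w22 100 150 460 420 2.2
```

```text
24.45 [ 575.1 -126.9   43.8] [-179.9    0.  -133.2] [ 0.6 -0.3  2.5] 0.524 [-20.  26. -13.  51.  -0. -67.]
```

View pics/w22.png

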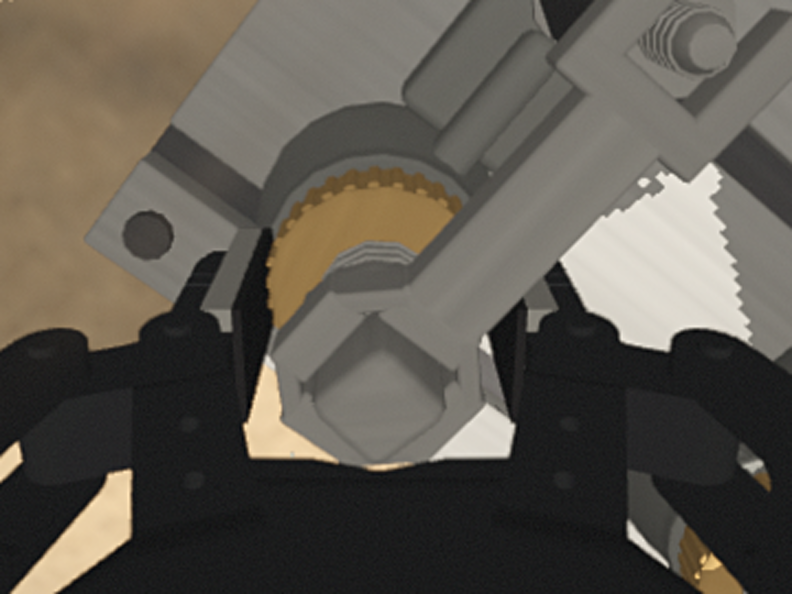

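Second stroke.

{"method": "carry_out", "body": {
  "targets": [0,0,0,0,0,7,1,0,0,0,0,0,14,1,0,0,0,0,0,21,1,0,0,0,0,0,28,1,0,0,0,0,0,30,1]
}}

```text
t: 24.87
eef_pos: [575.1, -127.0, 43.6]
eef_rot: [-179.9, 0.0, -163.5]
contact_force: [1.0, -2.7, 1.0]
gripper_width: 0.528
```

```bash
python3 tq.py
```

```text
24.8667 [-0.342 -0.228  0.133] [ 1.  -2.7  1. ] [-179.9    0.  -163.5] 0.483 0.5283100329293161
```

{"method": "carry_out", "body": {
  "targets": [0,0,0,0,0,6,1,0,0,0,0,0,12,1,0,0,0,0,0,18,1,0,0,0,0,0,24,1]
}}

```text
t: 25.2
eef_pos: [575.2, -127.2, 43.5]
eef_rot: [-179.9, 0.1, 172.5]
contact_force: [2.0, -1.7, -0.8]
gripper_width: 0.524
```

```bash
python3 tq.py
```

```text
25.2 [-0.496 -0.317  0.058] [ 2.  -1.7 -0.8] [-1.799e+02  1.000e-01  1.725e+02] -1.198 0.5239336853251191
```

{"method": "carry_out", "body": {
  "targets": [0,0,0,0,0,6,1,0,0,0,0,0,12,1,0,0,0,0,0,18,1,0,0,0,0,0,23,1]
}}

```text
t: 25.53
eef_pos: [575.0, -127.3, 43.4]
eef_rot: [-179.9, 0.1, 149.6]
contact_force: [-2.0, -1.1, -0.2]
gripper_width: 0.525
```

```bash
python3 tq.py
```

```text
25.5333 [-0.042  0.805  0.777] [-2.  -1.1 -0.2] [-1.799e+02  1.000e-01  1.496e+02] 0.001 0.5250412964459956
```

{"method": "carry_out", "body": {
  "targets": [0,0,0,0,0,0,0.3,0,0,0,0,0,-3,0.3,0,0,0,0,0,-10,0.3,0,0,0,0,0,-17,0.3,0,0,0,0,0,-24,0.3,0,0,0,0,0,-31,0.3,0,0,0,0,0,-38,0.3,0,0,0,0,0,-38,0.3,0,0,0,0,0,-38,1,0,0,0,0,0,-38,1,0,0,0,0,0,-38,1,0,0,0,0,0,-38,1],
  "grip_force": 22
}}

```text
t: 26.53
eef_pos: [574.5, -127.1, 43.6]
eef_rot: [-179.9, -0.0, -172.3]
contact_force: [-1.8, -3.0, 3.4]
gripper_width: 0.527
```

```bash
python3 look.py w23 100 150 460 420 2.2; python3 tq.py
```

```text
26.5833 [ 574.5 -127.1   43.6] [-179.9   -0.  -172.3] [-1.2 -2.4  2.9] 0.526 [-20.  26. -13.  51.  -0. -28.]
26.5833 [-0.761  0.308 -0.016] [-1.2 -2.4  2.9] [-179.9   -0.  -172.3] 0.014 0.5260551252297255
```

{"method": "carry_out", "body": {
  "targets": [0,0,0,0,0,2,1,0,0,0,0,0,4,1,0,0,0,0,0,4,1]
}}

```text
t: 26.83
eef_pos: [574.5, -127.2, 43.6]
eef_rot: [-179.9, -0.0, -176.2]
contact_force: [-2.0, -4.0, 2.2]
gripper_width: 0.527
```

```bash
python3 tq.py
```

```text
26.8333 [-0.909  0.397  0.507] [-2.  -4.   2.2] [-179.9   -0.  -176.2] 0.908 0.527333182145907
```

View pics/w23.png

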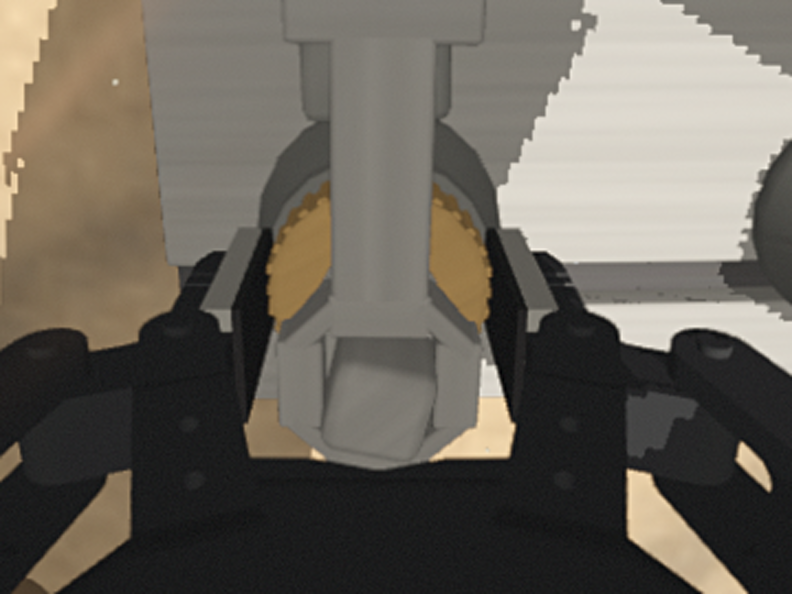

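{"method": "carry_out", "body": {
  "targets": [0,0,0,0,0,0,0.3,0,0,0,0,0,0,0.2,0,0,-3,0,0,0,0,0,0,-7,0,0,-4,0,0,0,-10,0,0,-4,0,0,0,-10,0,0,-4,0,0,0,-10,0,0,-4,0]
}}

```text
t: 27.42
eef_pos: [576.3, -126.6, 145.7]
eef_rot: [-179.9, 0.3, -172.2]
contact_force: [0.1, -0.4, -0.9]
gripper_width: 0.996
```

```bash
python3 look.py w24 180 80 380 280 3;python3 -c "
from h import *
print(togo((538.3,-133.2,77),187.8))"
```

```text
27.4667 [ 575.  -126.2  143.8] [ 1.800e+02  1.000e-01 -1.722e+02] [-0.2  0.   0. ] 1.001 [-20.  22.  -5.  64.   0. -28.]
(array([ 3.74, -0.19,  6.67]), array([0. , 0.1, 0. ]))
```

View pics/w24.png

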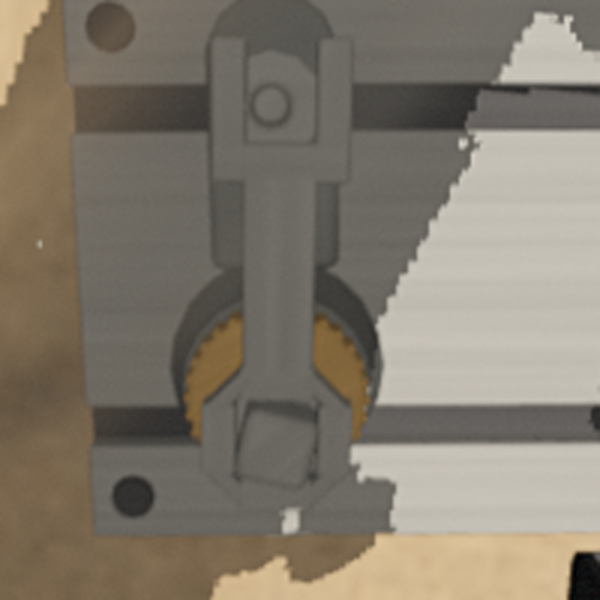

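{"method": "carry_out", "body": {
  "targets": [3.75,-0.05,0,0,0,0,0.3,3.75,-0.05,2.5,0,0,0,0.5,3.75,-0.05,4.5,0,0,0,0.5,3.75,-0.05,6,0,0,0,0.5,3.75,-0.05,6.7,0,0,0,0.5,3.75,-0.05,6.7,0,0,0,0.5,3.75,-0.05,6.7,0,0,0,1,3.75,-0.05,6.7,0,0,0,1,3.75,-0.05,6.7,0,0,0,1,3.75,-0.05,6.7,0,0,0,1,3.75,-0.05,6.7,0,0,0,1],
  "grip_force": 60
}}

```text
t: 28.38
eef_pos: [538.1, -132.2, 77.2]
eef_rot: [-180.0, 0.1, -172.2]
contact_force: [-0.2, 1.1, 2.3]
gripper_width: 0.149
```

{"method": "carry_out", "body": {
  "targets": [0,0,-0.5,0,0,0,1,0,0,-1.5,0,0,0,1,0,0,-3,0,0,0,1,0,0,-5,0,0,0,1,0,0,-6,0,0,0,1,0,0,-6,0,0,0,1,0,0,-6,0,0,0,1]
}}

```text
t: 28.97
eef_pos: [538.0, -132.5, 137.2]
eef_rot: [-179.9, 0.1, -172.2]
contact_force: [-0.2, 0.7, -0.4]
gripper_width: 0.152
```

```bash
python3 look.py w25 140 100 400 300 3
python3 - <<'E'
from h import *
t,yaw=tcp_for_key((539,119.8),(469.9,111.9),-37.4,0); print(t,yaw)
print(togo((t[0],t[1],125),yaw))
E
```

```text
29.0167 [ 537.3 -132.2  136.2] [-180.    -0.  -172.2] [-0.4 -0.5 -0.7] 0.152 [-22.  18. -11.  61.  -0. -30.]
[501.8420514 115.5518409] 186.52214025945182
(array([ 0.15, 25.03,  1.12]), array([-0. , -0. ,  1.3]))
```

View pics/w25.png

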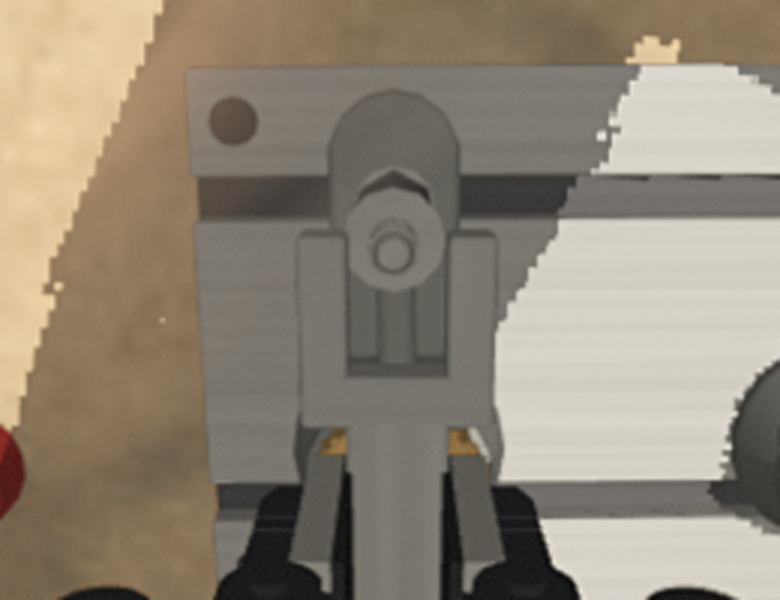

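Key held, same offset. Moving over jack A.

{"method": "carry_out", "body": {
  "targets": [0.1,25,1,0,0,1.3,1,0.1,25,1,0,0,1.3,1,0.1,25,1,0,0,1.3,1,0.1,25,1,0,0,1.3,1,0.1,25,1,0,0,1.3,1,0.1,25,1,0,0,1.3,1,0.1,25,1,0,0,1.3,1,0.1,25,1,0,0,1.3,1,0.1,25,1,0,0,1.3,1,0.1,25,1,0,0,1.3,1,0.1,25,1,0,0,1.3,1]
}}

```text
t: 29.93
eef_pos: [502.7, 114.0, 126.0]
eef_rot: [-180.0, -0.0, -173.6]
contact_force: [-0.8, -0.6, -1.4]
gripper_width: 0.148
```

```bash
python3 look.py w26 140 100 400 300 3
```

```text
29.9833 [502.9 113.9 126.2] [-180.    -0.  -173.6] [-0.   0.7 -1. ] 0.151 [  4.  15. -17.  58.  -0.  -3.]
```

View pics/w26.png

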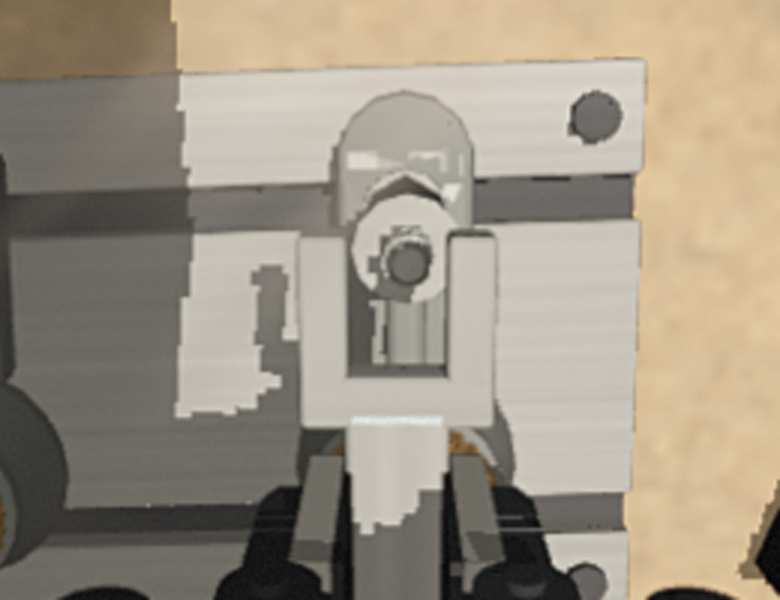

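```bash
python3 ks.py w26 408 262 397 236; python3 ks.py w18 403 336 397 236;  python3 - <<'E'
from h import *
import pickle; c,s=pickle.load(open('w7.pkl','rb')) if 0 else (0,0)
E
```

```text
stud [469.1 112.5  95. ] [33.7  2.3 31.2] tip [ 46.    0.3 -11.5] corr x,y mm 0.69 2.0
stud [ 505.5 -137.7   95. ] [ 33.    1.1 -15.7] tip [ 45.9   0.2 -11.6] corr x,y mm 0.09 0.83
```

{"method": "carry_out", "body": {
  "targets": [0.06,0.12,0,0,0,0,1,0.06,0.12,1,0,0,0,1,0.06,0.12,2,0,0,0,1,0.06,0.12,2.8,0,0,0,1,0.06,0.12,3.2,0,0,0,1,0.06,0.12,3.2,0,0,0,1,0.06,0.12,3.2,0,0,0,1]
}}

```text
t: 30.57
eef_pos: [501.4, 116.4, 93.8]
eef_rot: [-180.0, -0.1, -173.5]
contact_force: [0.1, 0.6, -0.8]
gripper_width: 0.15
```

```bash
python3 look.py w27 140 100 400 300 3
```

```text
30.6167 [501.8 116.5  94.3] [-180.    -0.  -173.5] [ 0.1  0.5 -0.7] 0.15 [  4.  16. -20.  54.  -0.  -2.]
```

View pics/w27.png

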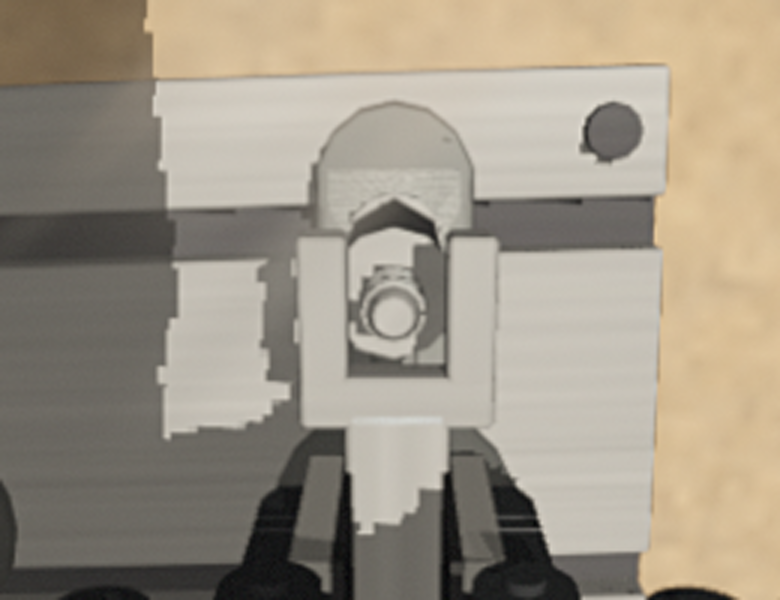

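```bash
python3 ks.py w27 393 314 397 236; python3 ks.py w17 403 307 396 236
```

```text
stud [469.4 112.5  95. ] [32.7 -0.3 -0.7] tip [ 46.4   0.3 -11.5] corr x,y mm -0.69 -0.58
stud [ 505.4 -137.4   95. ] [33.8  1.3 -2.1] tip [ 46.1   0.2 -11.5] corr x,y mm 0.73 1.04
```

{"method": "carry_out", "body": {
  "targets": [-0.06,-0.09,0.2,0,0,0,1,-0.06,-0.09,0.5,0,0,0,1,-0.06,-0.09,0.8,0,0,0,1,-0.06,-0.09,1.1,0,0,0,1,-0.06,-0.09,1.1,0,0,0,1]
}}

```text
t: 31.03
eef_pos: [502.1, 115.6, 82.7]
eef_rot: [-180.0, -0.1, -173.5]
contact_force: [-0.5, -0.3, -0.8]
gripper_width: 0.148
```

No contact yet, and the key is already below the head's top. Continuing down.

{"method": "carry_out", "body": {
  "targets": [0,0,0.2,0,0,0,1,0,0,0.4,0,0,0,1,0,0,0.55,0,0,0,1,0,0,0.55,0,0,0,1]
}}

```text
t: 31.37
eef_pos: [502.3, 115.6, 77.5]
eef_rot: [-180.0, -0.0, -173.5]
contact_force: [0.3, -1.8, -1.0]
gripper_width: 0.147
```

{"method": "carry_out", "body": {
  "targets": [0,0,0.1,0,0,0,1,0,0,0.15,0,0,0,1,0,0,0.15,0,0,0,0.5,0,0,0,0,0,0,0.5,0,0,0,0,0,0,0.5,0,0,-2,0,0,0,0.3,0,0,-5,0,0,0,0.1,-4,0,-8,0,0,0,0,-7,0,-9,0,0,0,0,-7,0,-9,0,0,0,0,-7,0,-9,0,0,0,0,-7,0,-9,0,0,0,0]
}}

```text
t: 32.37
eef_pos: [571.5, 123.5, 167.1]
eef_rot: [-180.0, -0.1, -173.5]
contact_force: [-1.0, 0.0, -0.7]
gripper_width: 0.998
```

```bash
python3 look.py w28 180 80 380 280 3
```

```text
32.4167 [570.7 123.5 166.8] [-180.    -0.2 -173.5] [-0.3 -0.3 -0.2] 0.998 [ 4. 21. -3. 67. -0. -2.]
```

View pics/w28.png

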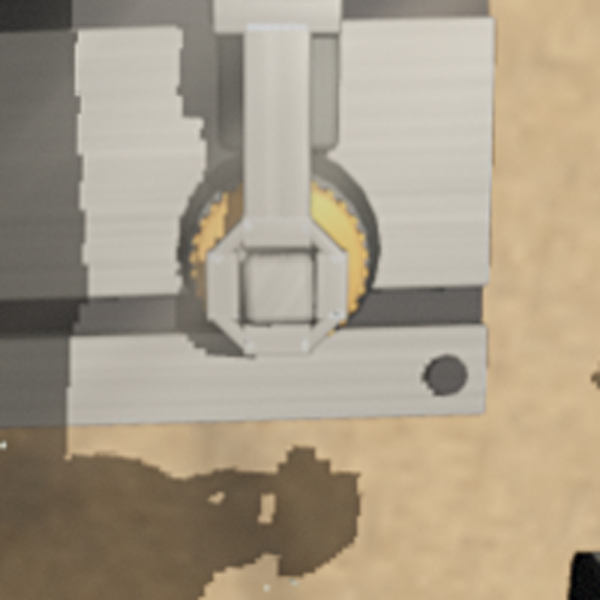

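Run:
```python
from h import *
import pickle; c,s=pickle.load(open('w28.pkl','rb'))
e=[hit(c,(180+x/3,80+y/3),88)[:2].round(1) for x,y in [(208,285),(348,285),(278,354)]]; print('eye L,R,bottom',e,np.linalg.norm(e[0]-e[1]))
H=hit(c,(180+279/3,80+284/3),96); print('head',H.round(1))
print(togo((H[0]+.8,H[1],85),186.5+38))
```

```text
eye L,R,bottom [array([541. , 104.4]), array([537.4, 136.2]), array([555.3, 122.2])] 32.003124847426996
head [537.7 120.4  96. ]
(array([3.22, 0.05, 8.19]), array([  0.1,  -0.1, -38. ]))
```

{"method": "carry_out", "body": {
  "targets": [3.2,0.05,0,0,0,-7,0,3.2,0.05,0,0,0,-14,0,3.2,0.05,2,0,0,-21,0,3.2,0.05,5,0,0,-28,0,3.2,0.05,7,0,0,-35,0,3.2,0.05,8,0,0,-38,0,3.2,0.05,8,0,0,-38,0,3.2,0.05,8,0,0,-38,0,3.2,0.05,8,0,0,-38,0]
}}

```text
t: 33.17
eef_pos: [540.0, 120.5, 88.5]
eef_rot: [-180.0, 0.0, -135.6]
contact_force: [0.6, 0.1, 1.0]
gripper_width: 1.003
```

```bash
python3 look.py w29 0 0 560 420 1.4; python3 -c "
from h import *
print(togo((539,120,44),224.5))"
```

```text
33.2167 [540.6 120.5  88.9] [-1.799e+02  1.000e-01 -1.356e+02] [-0.1  0.1  0.1] 1.001 [  4.  20. -15.  55.  -0. -40.]
(array([0.15, 0.08, 4.49]), array([-0.1,  0.1, -0.1]))
```

View pics/w29.png

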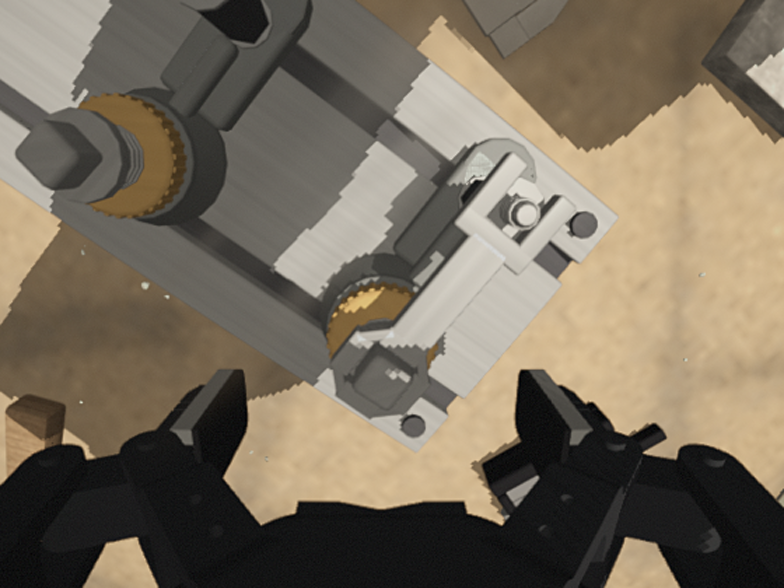

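{"method": "carry_out", "body": {
  "targets": [0.1,0.1,2,0,0,0,0,0.1,0.1,3.5,0,0,0,0.2,0.1,0.1,4.3,0,0,0,0.3,0.1,0.1,4.3,0,0,0,0.3,0.1,0.1,4.3,0,0,0,0.3,0.1,0.1,4.3,0,0,0,0.6,0.1,0.1,4.3,0,0,0,1,0.1,0.1,4.3,0,0,0,1,0.1,0.1,4.3,0,0,0,1,0.1,0.1,4.3,0,0,0,1],
  "grip_force": 24
}}

```text
t: 34.05
eef_pos: [539.5, 120.8, 46.2]
eef_rot: [-179.9, 0.1, -135.5]
contact_force: [-1.9, 0.8, 6.2]
gripper_width: 0.525
```

```bash
python3 look.py w30 100 150 460 420 2.2
```

```text
34.1 [539.6 120.8  46.2] [-1.799e+02  1.000e-01 -1.355e+02] [-1.5  1.   6.5] 0.53 [  4.  23. -18.  49.   0. -40.]
```

View pics/w30.png

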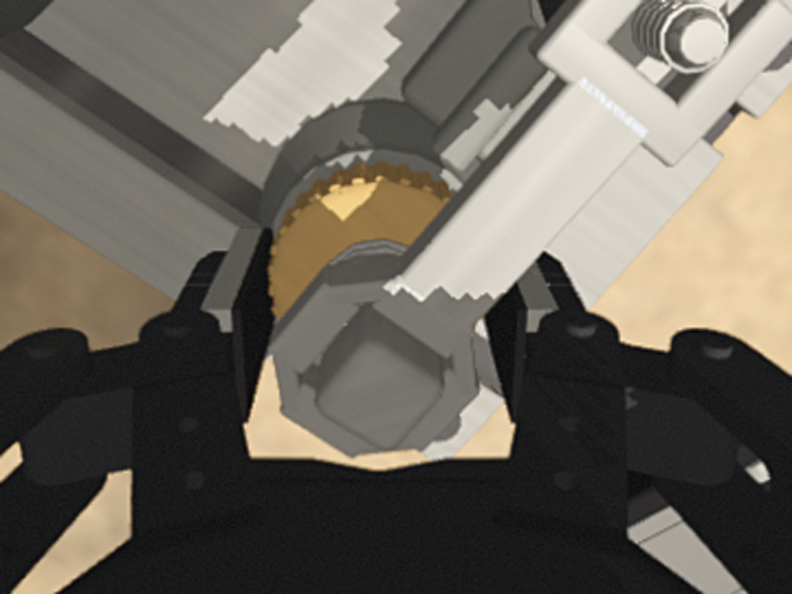

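{"method": "carry_out", "body": {
  "targets": [0,0,0,0,0,7,1,0,0,0,0,0,14,1,0,0,0,0,0,21,1,0,0,0,0,0,28,1,0,0,0,0,0,35,1,0,0,0,0,0,40,1]
}}

```text
t: 34.6
eef_pos: [539.7, 120.4, 46.0]
eef_rot: [-180.0, 0.1, -175.8]
contact_force: [-1.3, -0.3, 4.0]
gripper_width: 0.525
```

```bash
python3 tq.py
```

```text
34.6 [-0.035  0.186  0.108] [-1.3 -0.3  4. ] [-1.800e+02  1.000e-01 -1.758e+02] -0.659 0.5249089260216824
```

{"method": "carry_out", "body": {
  "targets": [0,0,0,0,0,7,1,0,0,0,0,0,14,1,0,0,0,0,0,21,1]
}}

```text
t: 34.85
eef_pos: [539.7, 120.2, 45.9]
eef_rot: [-180.0, 0.1, 163.2]
contact_force: [-0.7, 0.2, 3.2]
gripper_width: 0.523
```

```bash
python3 tq.py
```

```text
34.85 [-0.152  0.132  0.171] [-0.7  0.2  3.2] [-1.800e+02  1.000e-01  1.632e+02] -1.42 0.5231177098910313
```

{"method": "carry_out", "body": {
  "targets": [0,0,0,0,0,5,1,0,0,0,0,0,10,1,0,0,0,0,0,15,1]
}}

```text
t: 35.1
eef_pos: [539.6, 120.1, 45.8]
eef_rot: [180.0, 0.1, 148.3]
contact_force: [0.0, -1.1, 3.9]
gripper_width: 0.523
```

```bash
python3 tq.py
```

```text
35.1 [-0.239  0.182  0.075] [ 0.  -1.1  3.9] [1.800e+02 1.000e-01 1.483e+02] -0.98 0.5225430157587618
```

{"method": "carry_out", "body": {
  "targets": [0,0,0,0,0,0,0.3,0,0,0,0,0,-3,0.3,0,0,0,0,0,-10,0.3,0,0,0,0,0,-17,0.3,0,0,0,0,0,-24,0.3,0,0,0,0,0,-31,0.3,0,0,0,0,0,-38,0.3,0,0,0,0,0,-45,0.3,0,0,0,0,0,-52,0.3,0,0,0,0,0,-59,0.3,0,0,0,0,0,-66,0.3,0,0,0,0,0,-73,0.3]
}}

```text
t: 36.1
eef_pos: [539.1, 120.4, 45.0]
eef_rot: [-180.0, 0.0, -138.0]
contact_force: [-0.0, -0.7, -0.1]
gripper_width: 0.703
```

{"method": "carry_out", "body": {
  "targets": [0,0,0,0,0,-2,0.3,0,0,0,0,0,-2,0.3,0,0,0,0,0,-2,1,0,0,0,0,0,-2,1,0,0,0,0,0,-2,1,0,0,0,0,0,-2,1]
}}

```text
t: 36.6
eef_pos: [539.1, 120.4, 45.2]
eef_rot: [-180.0, 0.0, -136.5]
contact_force: [0.4, 0.0, 2.8]
gripper_width: 0.524
```

```bash
python3 tq.py
```

```text
36.6 [-0.188  0.101 -0.032] [0.4 0.  2.8] [-180.     0.  -136.5] 0.009 0.5235901435417588
```

{"method": "carry_out", "body": {
  "targets": [0,0,0,0,0,7,1,0,0,0,0,0,14,1,0,0,0,0,0,21,1,0,0,0,0,0,28,1,0,0,0,0,0,30,1]
}}

```text
t: 37.02
eef_pos: [539.1, 120.4, 45.0]
eef_rot: [-180.0, 0.0, -166.8]
contact_force: [-0.7, -0.7, 2.2]
gripper_width: 0.524
```

```bash
python3 tq.py
```

```text
37.0167 [-0.08   0.009  0.151] [-0.7 -0.7  2.2] [-180.     0.  -166.8] 0.482 0.5244666594209799
```

{"method": "carry_out", "body": {
  "targets": [0,0,0,0,0,6,1,0,0,0,0,0,12,1,0,0,0,0,0,18,1,0,0,0,0,0,24,1]
}}

```text
t: 37.35
eef_pos: [539.0, 120.4, 44.8]
eef_rot: [-180.0, 0.0, 169.2]
contact_force: [0.2, -0.1, -0.1]
gripper_width: 0.524
```

```bash
python3 tq.py
```

```text
37.35 [-0.13  -0.105  0.103] [ 0.2 -0.1 -0.1] [-180.     0.   169.2] -1.199 0.5240721121842438
```

{"method": "carry_out", "body": {
  "targets": [0,0,0,0,0,6,1,0,0,0,0,0,12,1,0,0,0,0,0,18,1,0,0,0,0,0,22,1]
}}

```text
t: 37.68
eef_pos: [538.8, 120.6, 44.8]
eef_rot: [-180.0, -0.0, 147.3]
contact_force: [0.5, -0.4, 1.0]
gripper_width: 0.527
```

```bash
python3 tq.py
```

```text
37.6833 [-0.198 -0.264  0.592] [ 0.5 -0.4  1. ] [-180.    -0.   147.3] 0.025 0.5267918262094236
```

{"method": "carry_out", "body": {
  "targets": [0,0,0,0,0,0,0.3,0,0,0,0,0,-3,0.3,0,0,0,0,0,-10,0.3,0,0,0,0,0,-17,0.3,0,0,0,0,0,-24,0.3,0,0,0,0,0,-31,0.3,0,0,0,0,0,-38,0.3,0,0,0,0,0,-38,0.3,0,0,0,0,0,-38,1,0,0,0,0,0,-38,1,0,0,0,0,0,-38,1,0,0,0,0,0,-38,1],
  "grip_force": 22
}}

```text
t: 38.68
eef_pos: [538.8, 120.4, 45.0]
eef_rot: [-180.0, -0.0, -174.6]
contact_force: [-1.1, 0.0, 1.5]
gripper_width: 0.526
```

{"method": "carry_out", "body": {
  "targets": [0,0,0,0,0,2,1,0,0,0,0,0,4,1,0,0,0,0,0,4,1]
}}

```text
t: 38.93
eef_pos: [538.8, 120.4, 45.0]
eef_rot: [-180.0, 0.0, -178.5]
contact_force: [-0.9, -0.6, 2.0]
gripper_width: 0.525
```

```bash
python3 tq.py
```

```text
38.9333 [-0.218  0.188  0.5  ] [-0.9 -0.6  2. ] [-180.     0.  -178.5] 0.888 0.5246868951982776
```

{"method": "carry_out", "body": {
  "targets": [0,0,0,0,0,0,0.3,0,0,0,0,0,0,0.2,0,0,-3,0,0,0,0,0,0,-7,0,0,1,0,0,0,-10,0,0,1,0,0,0,-10,0,0,1,0,0,0,-10,0,0,1,0]
}}

```text
t: 39.52
eef_pos: [540.6, 120.7, 147.0]
eef_rot: [180.0, 0.3, -179.5]
contact_force: [0.2, 0.3, -0.6]
gripper_width: 0.998
```

```bash
python3 look.py w31 180 80 380 280 3;python3 -c "
from h import *
print(togo((502.3,115.8,77),185))"
```

```text
39.5667 [539.2 120.6 145.2] [ 1.800e+02  1.000e-01 -1.795e+02] [-0.1 -0.2 -1. ] 0.999 [  4.  18. -10.  62.   0.   4.]
(array([ 3.71, -0.44,  6.82]), array([ 0. ,  0.1, -4.5]))
```

View pics/w31.png

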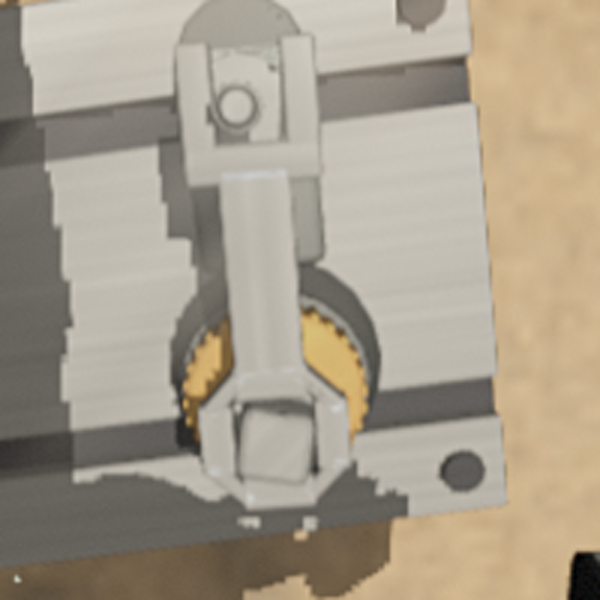

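{"method": "carry_out", "body": {
  "targets": [3.75,-0.38,0,0,0,-5.2,0.3,3.75,-0.38,2.5,0,0,-5.2,0.5,3.75,-0.38,4.5,0,0,-5.2,0.5,3.75,-0.38,6,0,0,-5.2,0.5,3.75,-0.38,6.8,0,0,-5.2,0.5,3.75,-0.38,6.8,0,0,-5.2,0.5,3.75,-0.38,6.8,0,0,-5.2,1,3.75,-0.38,6.8,0,0,-5.2,1,3.75,-0.38,6.8,0,0,-5.2,1,3.75,-0.38,6.8,0,0,-5.2,1,3.75,-0.38,6.8,0,0,-5.2,1],
  "grip_force": 60
}}

```text
t: 40.48
eef_pos: [501.9, 116.6, 77.6]
eef_rot: [180.0, 0.1, -174.3]
contact_force: [-0.5, 1.3, 2.8]
gripper_width: 0.153
```

{"method": "carry_out", "body": {
  "targets": [0,0,-0.5,0,0,0,1,0,0,-1.5,0,0,0,1,0,0,-3,0,0,0,1,0,0,-5,0,0,0,1,0,0,-6,0,0,0,1,0,0,-6,0,0,0,1,0,0,-6,0,0,0,1]
}}

```text
t: 41.07
eef_pos: [501.9, 116.3, 137.6]
eef_rot: [-180.0, 0.1, -174.3]
contact_force: [-0.5, 1.0, -0.7]
gripper_width: 0.153
```

```bash
python3 look.py w32 140 100 400 300 3
python3 - <<'E'
from h import *
a=np.radians(169.3); tx=np.array([np.cos(a),np.sin(a)])
g=np.array([524.1,279.8])+tx*(37.4)   # final tcp
o=g+tx*70
print(g,o,togo((o[0],o[1],110),169.3))
E
```

```text
41.1167 [501.2 116.2 136.7] [-180.     0.  -174.3] [-0.8 -0.7 -0.5] 0.153 [  4.  14. -16.  60.  -0.  -2.]
[487.35028141 286.74393142] [418.56738565 299.74059449] (array([ 6.4 , 19.08,  2.67]), array([-0. ,  0. , 16.4]))
```

View pics/w32.png

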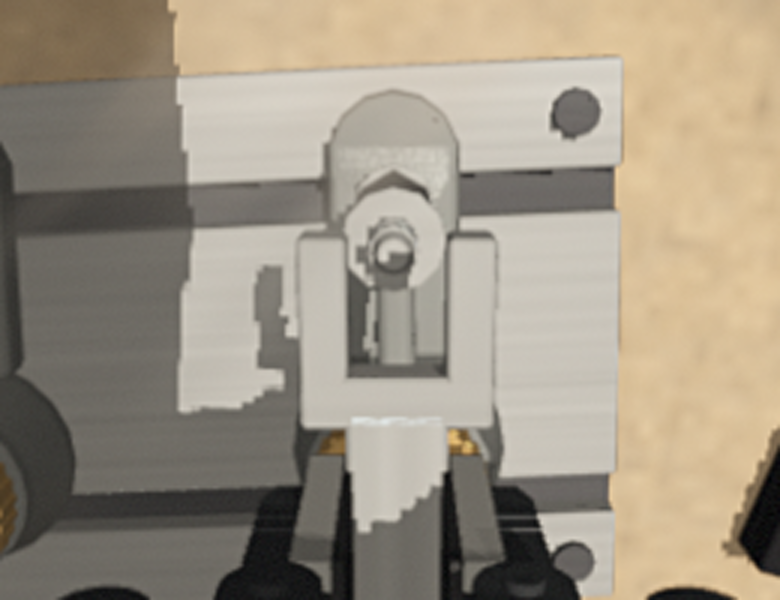

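{"method": "carry_out", "body": {
  "targets": [6.4,19.1,0,0,0,16.2,1,6.4,19.1,0,0,0,16.2,1,6.4,19.1,0,0,0,16.2,1,6.4,19.1,0,0,0,16.2,1,6.4,19.1,0,0,0,16.2,1,6.4,19.1,2.5,0,0,16.2,1,6.4,19.1,5,0,0,16.2,1,6.4,19.1,8,0,0,16.2,1,6.4,19.1,8,0,0,16.2,1,6.4,19.1,8,0,0,16.2,1,6.4,19.1,8,0,0,16.2,1]
}}

```text
t: 42.03
eef_pos: [418.8, 299.8, 57.3]
eef_rot: [-180.0, -0.0, 169.5]
contact_force: [0.6, 0.1, 0.1]
gripper_width: 0.15
```

```bash
python3 look.py w33 140 100 400 300 3; python3 look.py s33 130 170 270 270 5 scene;python3 look.py t33 120 210 220 310 6 top; python3 -c "
from h import *
print(togo((418.5,300.8,12),169.4))"
```

```text
42.0833 [419.7 300.2  58.1] [1.800e+02 1.000e-01 1.695e+02] [-0.4  1.  -1.6] 0.155 [ 27.  18. -23.  49.  -0.  37.]
42.1333 [420.1 300.3  58.4] [1.799e+02 1.000e-01 1.695e+02] [ 0.   0.1 -0.7] 0.15 [ 27.  18. -23.  49.  -0.  37.]
42.1833 [420.1 300.4  58.5] [1.799e+02 1.000e-01 1.695e+02] [ 0.1  0.5 -0.8] 0.151 [ 27.  18. -23.  49.  -0.  37.]
(array([0.18, 0.  , 4.65]), array([0.1, 0.1, 0.1]))
```

View pics/s33.png

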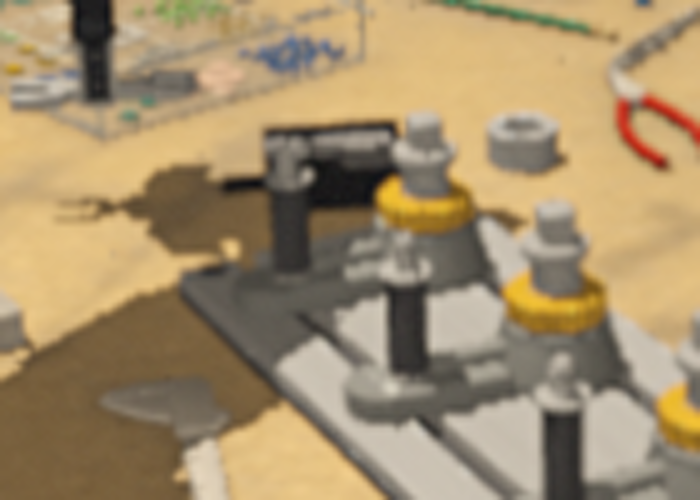

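View pics/t33.png

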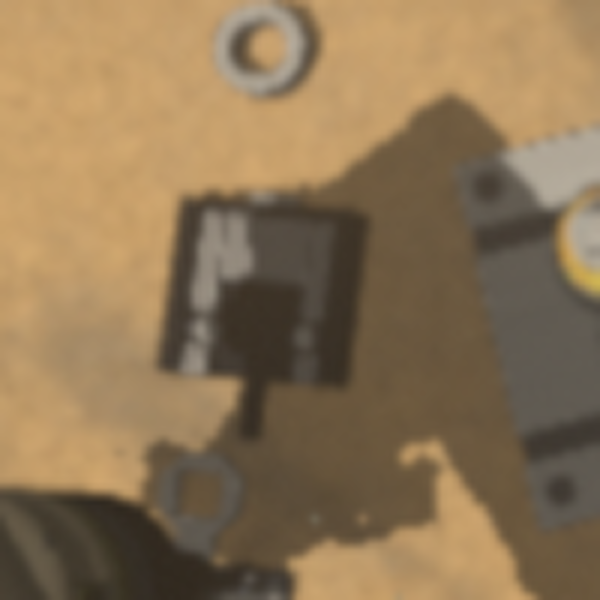

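Run:
```python
from h import *
import pickle; c,s=pickle.load(open('t33.pkl','rb')); p,r=tool(s)
f=lambda x,y,z: hit(c,(120+x/6,210+y/6),z)
E=f(200,490,p[2]+11); e=r.inv().apply(E-p); print('eye',E.round(1),'in tool',e.round(1))
a=f(249,435,9); print('lip end',a.round(1)); 
for n,q in {'cl':(222,285),'cr':(303,285),'ball L':(198,330),'ball R':(306,360)}.items(): print(n,f(*q,12).round(1))
C=np.array([524.1,279.8]); an=np.radians(169.3)
print('lip expected',C+45*np.array([np.cos(an),np.sin(an)]))
c2,s2=pickle.load(open('w1.pkl','rb')) if 0 else (0,0)
```

```text
eye [456.3 292.5  69.5] in tool [-37.   -1.1 -10.9]
lip end [479.4 288.1   9. ]
cl [543.8 294.4  12. ]
cr [539.5 259.8  12. ]
ball L [525.9 305.9  12. ]
ball R [507.6 260.9  12. ]
lip expected [479.88242416 288.15499769]
```

{"method": "carry_out", "body": {
  "targets": [0,0,2.5,0,0,0,1,0,0,4,0,0,0,1,0,0,5,0,0,0,1,0,0,5,0,0,0,1,0,0,5,0,0,0,1,0,0,5,0,0,0,1]
}}

```text
t: 42.68
eef_pos: [419.6, 300.4, 8.0]
eef_rot: [179.9, 0.1, 169.5]
contact_force: [-0.6, -1.4, -0.8]
gripper_width: 0.15
```

```bash
python3 look.py t34 120 210 220 310 6 top; python3 tq.py; python3 -c "
from h import *
print(manip.sense()['eef_pos'])"
```

```text
42.7333 [419.7 300.5   8.1] [1.799e+02 1.000e-01 1.695e+02] [ 0.4  0.2 -0.3] 0.144 [ 27.  22. -26.  42.  -0.  37.]
42.7333 [0.033 0.03  0.02 ] [ 0.4  0.2 -0.3] [1.799e+02 1.000e-01 1.695e+02] 0.0 0.14397806127164073
[419.71626353 300.47071024   8.05942325]
```

View pics/t34.png

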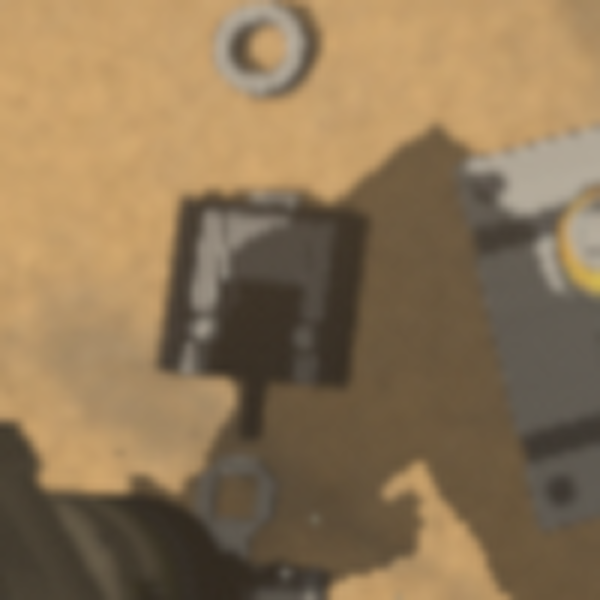

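{"method": "carry_out", "body": {
  "targets": [-1.5,0,0,0,0,0,1,-2.5,0,0,0,0,0,1,-3.5,0,0,0,0,0,1,-3.5,0,0,0,0,0,1,-3.5,0,0,0,0,0,1]
}}

```text
t: 43.15
eef_pos: [453.9, 293.6, 7.1]
eef_rot: [180.0, 0.0, 169.4]
contact_force: [0.3, -0.1, -0.8]
gripper_width: 0.153
```

```bash
python3 look.py t35 120 210 220 310 6 top
```

```text
43.2 [453.1 293.5   6.9] [-180.    -0.   169.5] [ 0.2  0.5 -0. ] 0.15 [ 24.  24. -22.  44.   0.  35.]
```

View pics/t35.png

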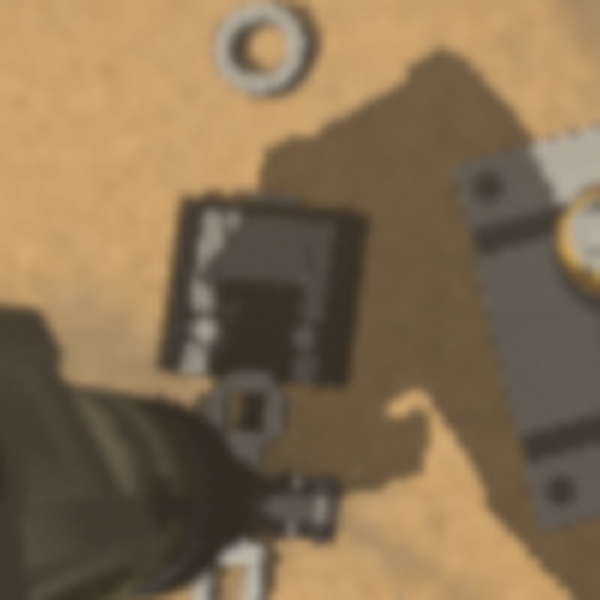

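{"method": "carry_out", "body": {
  "targets": [-1,0,0,0,0,0,1,-2,0,0,0,0,0,1,-2.6,0,0,0,0,0,1,-2.6,0,0,0,0,0,1]
}}

```text
t: 43.53
eef_pos: [481.0, 288.7, 7.0]
eef_rot: [180.0, 0.1, 169.4]
contact_force: [3.0, -0.6, -1.9]
gripper_width: 0.152
```

{"method": "carry_out", "body": {
  "targets": [-0.5,0,0,0,0,0,1,-0.9,0,0,0,0,0,1,-0.9,0,0,0,0,0,1,-0.9,0,0,0,0,0,1]
}}

```text
t: 43.87
eef_pos: [488.2, 287.2, 6.8]
eef_rot: [-180.0, 0.1, 169.5]
contact_force: [1.5, -0.6, -1.7]
gripper_width: 0.147
```

```bash
python3 look.py t36 120 210 220 310 6 top; python3 -c "
from h import *
p=manip.sense()['eef_pos'];d=p[:2]-[524.1,279.8];print(p,d@[-.9826,.1857],d@[.1857,.9826])"
```

```text
43.9167 [488.2 287.2   6.8] [-1.800e+02  1.000e-01  1.695e+02] [ 0.5 -0.4 -2. ] 0.153 [ 22.  26. -18.  45.  -0.  33.]
[488.21906734 287.1860175    6.84623754] 36.62818788357197 0.594411604999314
```

View pics/t36.png

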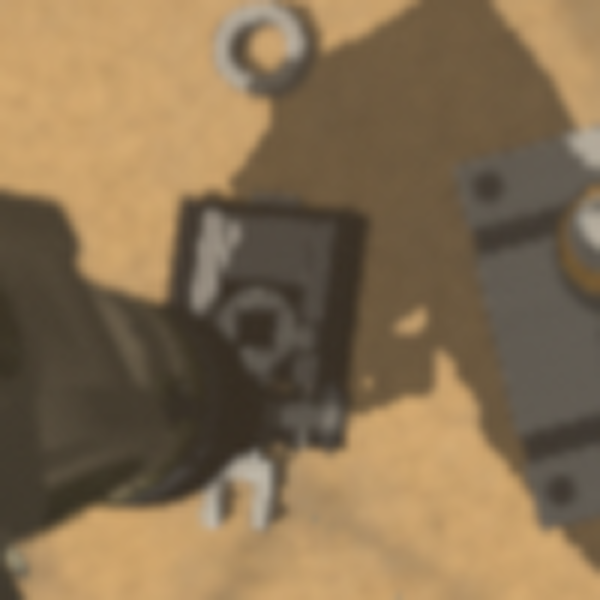

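{"method": "carry_out", "body": {
  "targets": [0,0,0.1,0,0,0,1,0,0,0.1,0,0,0,0.5,0,0,0.05,0,0,0,0.5,0,0,0,0,0,0,0.5,0,0,-3,0,0,0,0.3,0,0,-7,0,0,0,0,0,0,-11,0,0,0,0,-2,0,-15,0,0,0,0,-4,0,-16,0,0,0,0,-4,0,-16,0,0,0,0,-4,0,-16,0,0,0,0]
}}

```text
t: 44.83
eef_pos: [528.2, 280.0, 167.9]
eef_rot: [179.9, 0.1, 169.4]
contact_force: [-0.0, -0.1, -0.4]
gripper_width: 0.996
```

```bash
python3 look.py w37 200 110 400 310 3
```

```text
44.8833 [526.4 279.8 166.3] [-1.800e+02 -1.000e-01  1.695e+02] [-0.3  0.7 -0. ] 1.0 [20. 22. -1. 67.  0. 31.]
```

View pics/w37.png

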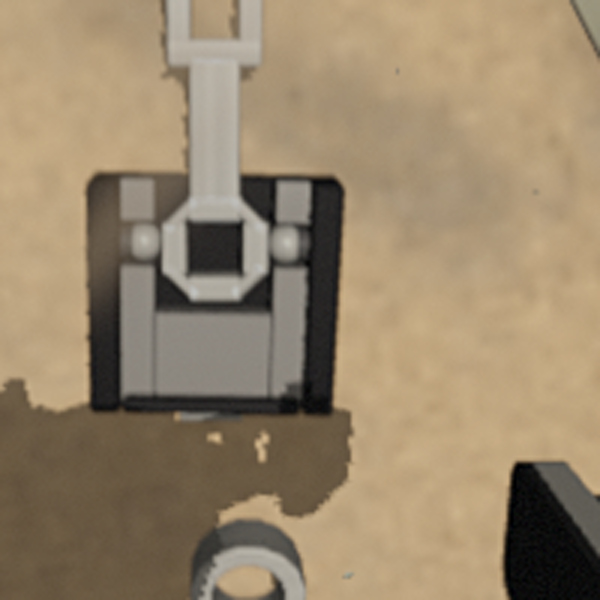

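```bash
python3 -c "
from h import *
c=cap('wrist');print(hit(c,(282.3,306),22), togo((625,265,160),180))"
```

```text
[637.05190399 269.85028206  22.        ] (array([-10.06,   0.37,   0.52]), array([ -0.1,  -0.2, -10.5]))
```

{"method": "carry_out", "body": {
  "targets": [-10,0.4,0,0,0,-10.5,0,-10,0.4,0,0,0,-10.5,0,-10,0.4,0,0,0,-10.5,0,-10,0.4,0,0,0,-10.5,0,-10,0.4,0,0,0,-10.5,0,-10,0.4,0,0,0,-10.5,0]
}}

```text
t: 45.43
eef_pos: [623.8, 265.8, 165.2]
eef_rot: [-179.9, -0.2, -180.0]
contact_force: [-0.1, -0.5, 0.5]
gripper_width: 1.002
```

```bash
cat > ring.py <<'E'
import sys,pickle
from h import *
# grey ring: detect circles near a guess; fit top-face outer edge
n=sys.argv[1]; gx,gy=map(float,sys.argv[2:4])
c=cap('wrist'); s=manip.sense(); pickle.dump((c,s),open(n+'.pkl','wb')); f=cv2.cvtColor(c['frame'],cv2.COLOR_RGB2BGR)
print(s['t'],s['eef_pos'].round(1),s['eef_rot'].round(1))
x0,y0=int(gx)-50,int(gy)-50; x0=max(x0,0);y0=max(y0,0)
cv2.imwrite('pics/'+n+'.png',cv2.resize(f[y0:y0+100,x0:x0+100],None,fx=6,fy=6,interpolation=cv2.INTER_CUBIC)); print('crop',x0,y0)
E
python3 look.py w38 0 0 560 420 1.4
```

```text
45.4833 [623.8 266.  165.9] [-180.    -0.2 -179.9] [-1.   0.1 -0.4] 1.002 [16. 31. 13. 73.  0. 16.]
```

View pics/w38.png

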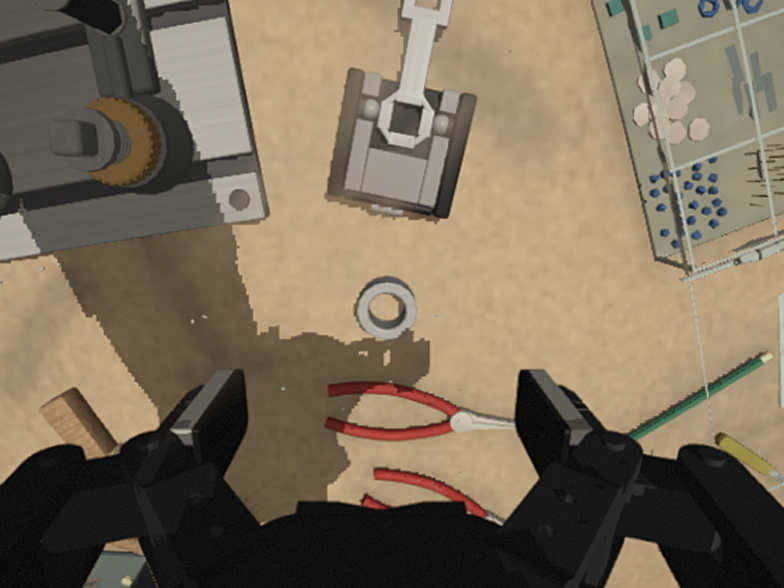

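```bash
python3 ring.py r1 276 222; python3 -c "
from h import *
import pickle;c,s=pickle.load(open('r1.pkl','rb'))
print('pliers',hit(c,(330/1.4,388/1.4),8),hit(c,(400/1.4,385/1.4),8))"
```

```text
45.5333 [624.1 266.1 166.4] [-1.800e+02 -1.000e-01 -1.799e+02]
crop 226 172
pliers [708.97628764 229.02723247   8.        ] [706.36736773 279.98883566   8.        ]
```

View pics/r1.png

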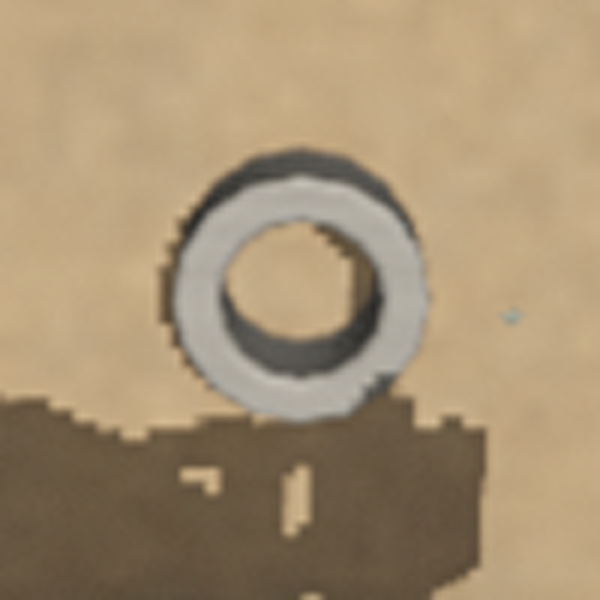

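Run:
```python
from h import *
import pickle;c,s=pickle.load(open('r1.pkl','rb'))
f=lambda x,y:hit(c,(226+x/6,172+y/6),22)
C=f(301,298.5); print(C, np.linalg.norm(f(175,298)-f(427,298)),np.linalg.norm(f(301,177)-f(301,420)), togo((C[0],C[1],60),180),togo((C[0],C[1],5),180))
```

```text
[645.22655038 269.78935291  22.        ] 38.75348642904454 39.173531232822754 (array([-2.14,  0.37, 10.63]), array([-0. , -0.1,  0.1])) (array([-2.15,  0.37, 16.13]), array([-0. , -0.1,  0.1]))
```

{"method": "carry_out", "body": {
  "targets": [-2.1,0.35,4,0,0,0,0,-2.1,0.35,8,0,0,0,0,-2.1,0.35,10.5,0,0,0,0.1,-2.1,0.35,10.5,0,0,0,0.1,-2.1,0.35,13,0,0,0,0.1,-2.1,0.35,15,0,0,0,0.2,-2.1,0.35,16,0,0,0,0.3,-2.1,0.35,16,0,0,0,0.3,-2.1,0.35,16,0,0,0,0.3],
  "grip_force": 40
}}

```text
t: 46.28
eef_pos: [646.8, 269.6, 8.2]
eef_rot: [180.0, 0.0, -180.0]
contact_force: [0.3, -0.2, -0.3]
gripper_width: 0.702
```

```bash
python3 look.py w39 100 150 460 420 2.2
```

```text
46.3333 [647.7 269.7   9. ] [ 1.8e+02  1.0e-01 -1.8e+02] [-0.2 -0.2  0.8] 0.704 [16. 39.  5. 55. -0. 16.]
```

View pics/w39.png

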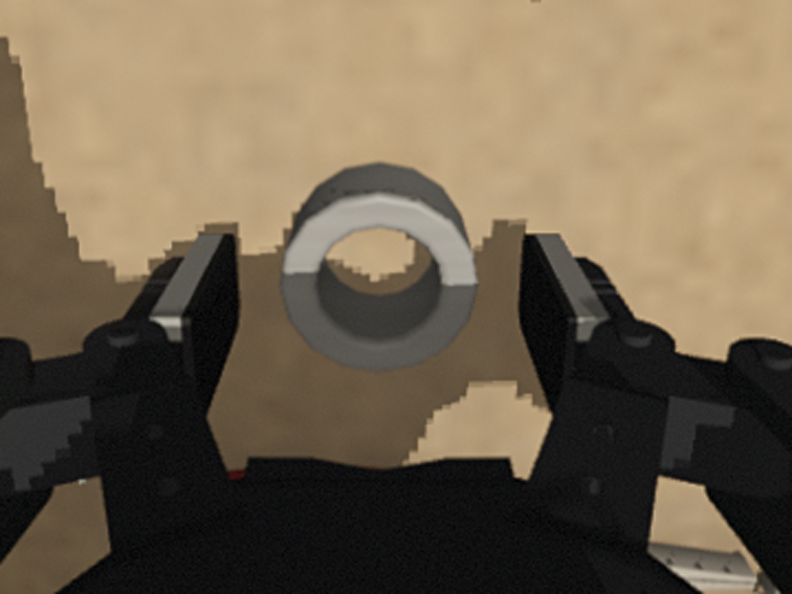

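Run:
```python
from h import *
import pickle;c,s=pickle.load(open('w39.pkl','rb')); p,r=tool(s)
C=hit(c,(272.3,278.2),22); print(C,r.inv().apply(C-p))
```

```text
[644.52294124 269.8563345   22.        ] [  3.12150642   0.1511637  -13.04674064]
```

{"method": "carry_out", "body": {
  "targets": [0.3,0,0.3,0,0,0,0.3,0.3,0,0.3,0,0,0,0.3,0.3,0,0.3,0,0,0,1,0.3,0,0.3,0,0,0,1,0.3,0,0.3,0,0,0,1,0.3,0,0.3,0,0,0,1,0.3,0,0.3,0,0,0,1,0.3,0,-2,0,0,0,1,0.3,0,-6,0,0,0,1,0.3,0,-11,0,0,0,1,0.3,0,-13,0,0,0,1,0.3,0,-13,0,0,0,1],
  "grip_force": 50
}}

```text
t: 47.33
eef_pos: [647.7, 270.3, 144.9]
eef_rot: [179.8, 0.7, -180.0]
contact_force: [1.3, 1.0, 0.3]
gripper_width: 0.451
```

```bash
python3 look.py w40 100 150 460 420 2.2
```

```text
47.3833 [646.5 269.9 141.4] [ 179.9    0.4 -180. ] [ 0.2  0.5 -2.3] 0.452 [16. 34. 14. 70. -0. 16.]
```

View pics/w40.png

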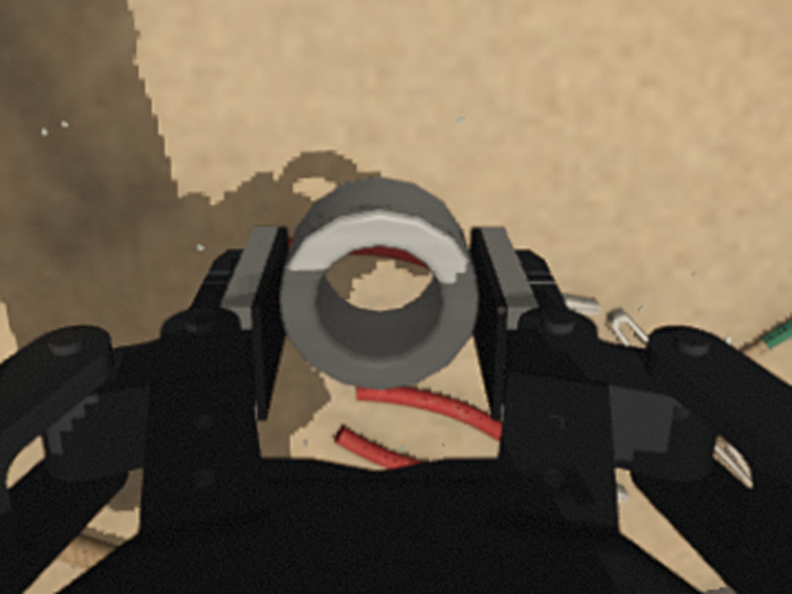

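Run:
```python
from h import *
import pickle;c,s=pickle.load(open('w40.pkl','rb')); p,r=tool(s)
for dz in (13,16.5,20):
    f=lambda x,y:r.inv().apply(hit(c,(100+x/2.2,150+y/2.2),p[2]+dz)-p)
    print(dz,f(379.5,299).round(1),(f(281,299)-f(478,299))[1], (f(379,210)-f(379,388))[0])
print(togo((538.5,120.2,150),186), togo((538.5,120.2,115),186))
```

```text
13 [ -5.    0.8 -13. ] -40.88399368095493 41.65842866545724
16.5 [ -3.1   0.8 -16.5] -39.80215662256623 40.55609917494246
20 [ -1.1   0.8 -20. ] -38.72031956417754 39.4537696844279
(array([ 10.79, -14.97,  -0.97]), array([ 0.1,  0.4, -6. ])) (array([ 10.82, -14.98,   2.53]), array([ 0.1,  0.4, -6. ]))
```

{"method": "carry_out", "body": {
  "targets": [10.8,-15,0,0,0,-6,1,10.8,-15,0,0,0,-6,1,10.8,-15,0,0,0,-6,1,10.8,-15,0,0,0,-6,1,10.8,-15,0,0,0,-6,1,10.8,-15,2,0,0,-6,1,10.8,-15,3.2,0,0,-6,1,10.8,-15,3.2,0,0,-6,1,10.8,-15,3.2,0,0,-6,1,10.8,-15,3.2,0,0,-6,1]
}}

```text
t: 48.22
eef_pos: [535.7, 119.3, 104.5]
eef_rot: [-180.0, -0.1, -174.0]
contact_force: [0.6, 0.1, -1.0]
gripper_width: 0.45
```

```bash
python3 look.py w41 150 180 410 380 3
```

```text
48.2667 [536.2 119.4 105. ] [-180.   -0. -174.] [-0.6  0.6 -0.2] 0.454 [  4.  19. -14.  57.  -0.  -2.]
```

View pics/w41.png

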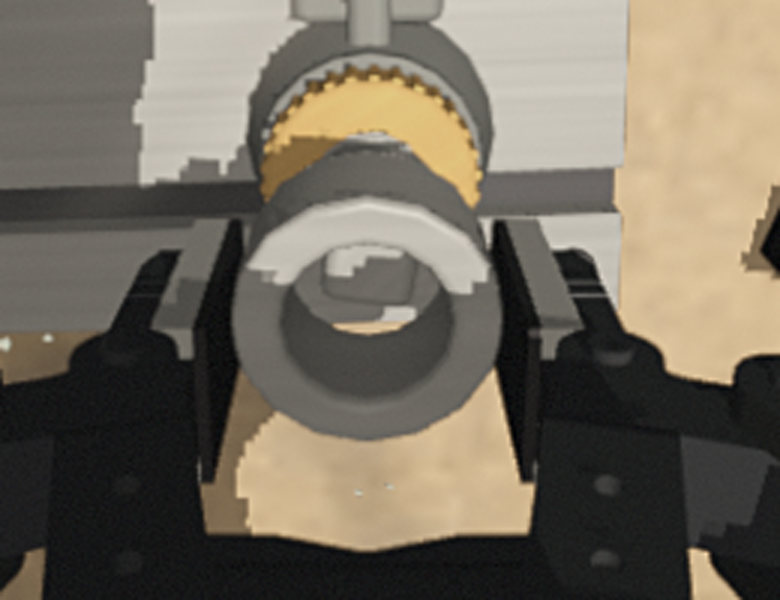

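```bash
cat > rs.py <<'E'
import sys,pickle
from h import *
n,hx,hy,rx,ry=sys.argv[1],*map(float,sys.argv[2:6]); hz=float(sys.argv[6]) if len(sys.argv)>6 else 96
c,s=pickle.load(open(n+'.pkl','rb')); p,r=tool(s)
h=r.inv().apply(hit(c,(150+hx/3,180+hy/3),hz)-p)
for dz in (15,16.5,18):
    q=r.inv().apply(hit(c,(150+rx/3,180+ry/3),p[2]+dz)-p); print(dz,'head',h.round(1),'ring',q.round(1),'move',(h-q)[:2].round(1))
E
python3 rs.py w41 369 275 367 318
```

```text
15 head [-5.   0.6  9. ] ring [ -0.1   0.2 -15. ] move [-4.9  0.3]
16.5 head [-5.   0.6  9. ] ring [  0.7   0.2 -16.5] move [-5.8  0.3]
18 head [-5.   0.6  9. ] ring [  1.5   0.2 -18. ] move [-6.6  0.3]
```

{"method": "carry_out", "body": {
  "targets": [-0.3,0.03,0.5,0,0,0,1,-0.3,0.03,1,0,0,0,1,-0.3,0.03,1,0,0,0,1,-0.3,0.03,1,0,0,0,1]
}}

```text
t: 48.6
eef_pos: [538.6, 120.0, 94.4]
eef_rot: [-180.0, -0.1, -174.0]
contact_force: [-0.4, 0.4, -1.8]
gripper_width: 0.451
```

```bash
python3 look.py w42 150 180 410 380 3
```

```text
48.65 [538.7 119.9  94.7] [-180.   -0. -174.] [-0.6  1.1 -1. ] 0.452 [  4.  20. -14.  56.  -0.  -2.]
```

View pics/w42.png

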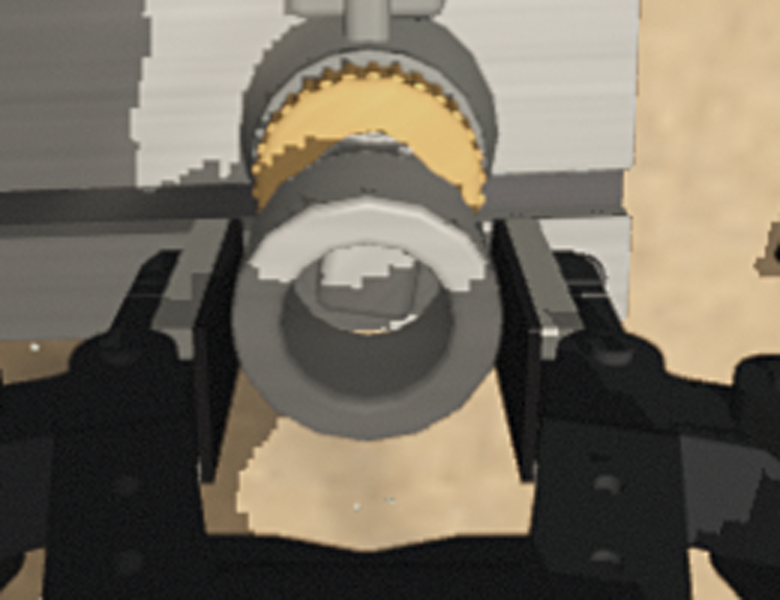

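```bash
python3 rs.py w42 366 313 367 318 93; python3 rs.py w42 320 285 367 318 93;python3 rs.py w42 413 285 367 318 93
```

```text
15 head [-8.8  0.2  1.7] ring [ -0.6   0.4 -15. ] move [-8.2 -0.2]
16.5 head [-8.8  0.2  1.7] ring [  0.2   0.4 -16.5] move [-9.  -0.2]
18 head [-8.8  0.2  1.7] ring [  1.1   0.4 -18. ] move [-9.9 -0.2]
15 head [-3.7 -7.3  1.7] ring [ -0.6   0.4 -15. ] move [-3.2 -7.6]
16.5 head [-3.7 -7.3  1.7] ring [  0.2   0.4 -16.5] move [-4.  -7.6]
18 head [-3.7 -7.3  1.7] ring [  1.1   0.4 -18. ] move [-4.8 -7.6]
15 head [-3.7  7.8  1.7] ring [ -0.6   0.4 -15. ] move [-3.1  7.5]
16.5 head [-3.7  7.8  1.7] ring [  0.2   0.4 -16.5] move [-4.   7.5]
18 head [-3.7  7.8  1.7] ring [  1.1   0.4 -18. ] move [-4.8  7.5]
```

{"method": "carry_out", "body": {
  "targets": [-0.08,0,0.3,0,0,0,1,-0.08,0,0.6,0,0,0,1,-0.08,0,0.9,0,0,0,1,-0.08,0,1.2,0,0,0,1,-0.08,0,1.2,0,0,0,1]
}}

```text
t: 49.07
eef_pos: [539.8, 120.0, 84.8]
eef_rot: [-180.0, 0.1, -174.0]
contact_force: [-5.6, -0.0, 13.6]
gripper_width: 0.45
```

{"method": "carry_out", "body": {
  "targets": [0,0,-0.3,0,0,0,1,0.08,0,-0.3,0,0,0,1,0.08,0,0,0,0,0,1,0.08,0,0.3,0,0,0,1,0.08,0,0.5,0,0,0,1,0.08,0,0.5,0,0,0,1]
}}

```text
t: 49.57
eef_pos: [539.9, 119.9, 84.3]
eef_rot: [-180.0, 0.3, -174.0]
contact_force: [-16.5, -1.9, 46.8]
gripper_width: 0.455
```

{"method": "carry_out", "body": {
  "targets": [0,0,-0.8,0,0,0,1,0,0,-1.4,0,0,0,1,0.1,0,-1.4,0,0,0,1,0.1,0,-1.4,0,0,0,1,0.1,0,-1.4,0,0,0,1]
}}

```text
t: 49.98
eef_pos: [537.3, 119.6, 90.7]
eef_rot: [-180.0, -0.1, -174.0]
contact_force: [-0.8, -0.1, -1.7]
gripper_width: 0.454
```

```bash
python3 look.py w43 150 180 410 380 3
```

```text
50.0333 [537.2 119.6  90.6] [-1.80e+02 -1.00e-01 -1.74e+02] [ 0.5  0.  -1.6] 0.452 [  4.  20. -15.  55.  -0.  -2.]
```

View pics/w43.png

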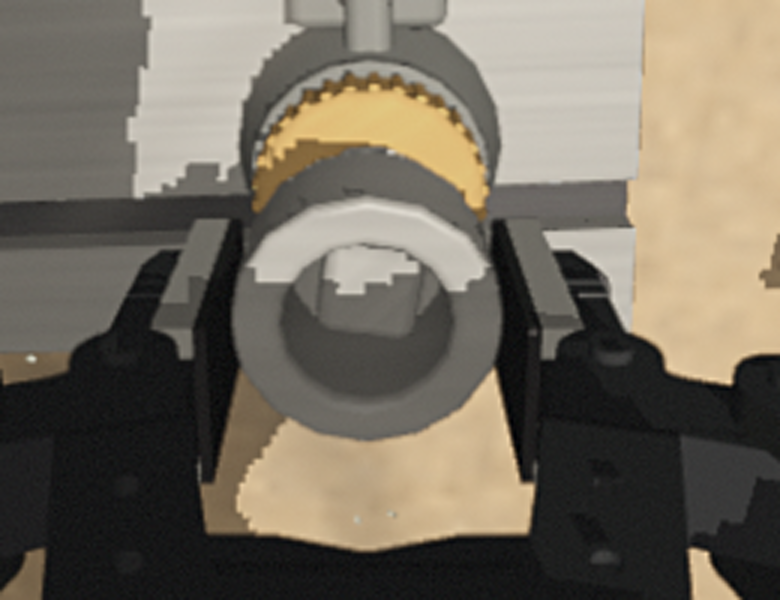

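Run:
```python
from h import *
import pickle
for n,ey in (('w42',314),('w43',335)):
    c,s=pickle.load(open(n+'.pkl','rb')); p,r=tool(s)
    def t(x,y,z): return r.inv().apply(hit(c,(150+x/3,180+y/3),z)-p).round(1)
    print(n,p.round(1),'ring top outer',t(367,198,p[2]+16.5),t(367,438,p[2]+16.5),'bore top',t(367,243,p[2]+16.5),t(367,401,p[2]+16.5))
    for dz in (-7,-5.5,-4): print('bore bottom lower edge',t(367,333,p[2]+dz))
    print('head edge',t(367,ey,96),t(367,ey,93))
```

```text
w42 [538.7 119.9  94.7] ring top outer [ 18.7   0.3 -16.5] [-19.9   0.4 -16.5] bore top [ 12.    0.3 -16.5] [-13.5   0.4 -16.5]
bore bottom lower edge [-15.5   0.4   7. ]
bore bottom lower edge [-14.7   0.4   5.5]
bore bottom lower edge [-13.8   0.4   4. ]
head edge [-7.4  0.4 -1.3] [-9.   0.4  1.7]
w43 [537.2 119.6  90.6] ring top outer [ 18.4   0.3 -16.5] [-20.3   0.3 -16.5] bore top [ 11.6   0.3 -16.5] [-13.9   0.3 -16.5]
bore bottom lower edge [-15.9   0.3   7. ]
bore bottom lower edge [-15.    0.3   5.5]
bore bottom lower edge [-14.2   0.3   4. ]
head edge [-9.2  0.3 -5.4] [-10.9   0.3  -2.4]
```

{"method": "carry_out", "body": {
  "targets": [-0.18,0,-0.2,0,0,0,1,-0.18,0,-0.2,0,0,0,1,-0.18,0,0.1,0,0,0,1,-0.18,0,0.4,0,0,0,1,-0.18,0,0.6,0,0,0,1,-0.18,0,0.6,0,0,0,1]
}}

```text
t: 50.53
eef_pos: [539.4, 119.8, 85.2]
eef_rot: [-180.0, -0.0, -174.0]
contact_force: [-0.5, 0.4, -1.8]
gripper_width: 0.452
```

{"method": "carry_out", "body": {
  "targets": [0.02,0,0.3,0,0,0,1,0.02,0,0.5,0,0,0,1,0.02,0,0.5,0,0,0,1]
}}

```text
t: 50.78
eef_pos: [539.9, 119.9, 84.6]
eef_rot: [-180.0, 0.2, -174.0]
contact_force: [-8.7, -1.2, 24.4]
gripper_width: 0.452
```

{"method": "carry_out", "body": {
  "targets": [0,0,-0.45,0,0,0,1,0,0,-0.45,0,0,0,0.35,0,0,-0.45,0,0,0,0.3,0,0,-0.45,0,0,0,0.3,0,0,-3,0,0,0,0.2,0,0,-6,0,0,0,0,-3,0,-8,0,0,0,0,-3,0,-8,0,0,0,0,-3,0,-8,0,0,0,0]
}}

```text
t: 51.53
eef_pos: [571.6, 123.0, 161.7]
eef_rot: [-180.0, 0.2, -174.0]
contact_force: [-0.8, -0.0, -0.6]
gripper_width: 1.002
```

```bash
python3 look.py w44 170 120 370 320 3
```

```text
51.5833 [569.5 122.9 160.3] [-180.   -0. -174.] [-0.1  0.3 -0.6] 0.998 [ 4. 20. -4. 66. -0. -2.]
```

View pics/w44.png

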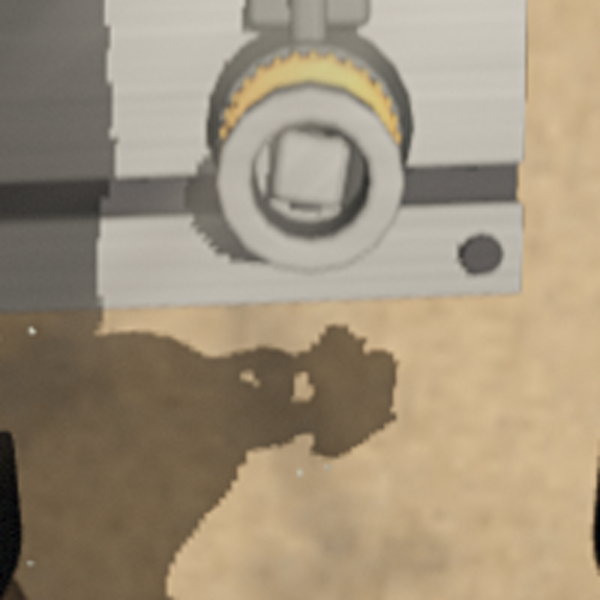

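Run:
```python
from h import *
import pickle; c,s=pickle.load(open('w44.pkl','rb'))
f=lambda x,y,z:hit(c,(170+x/3,120+y/3),z)[:2]
for z in (102,107): print(z,np.linalg.norm(f(217,176,z)-f(405,176,z)),np.linalg.norm(f(311,86,z)-f(311,271,z)),(f(217,176,z)+f(405,176,z))/2,(f(311,86,z)+f(311,271,z))/2)
print(f(311,171,96))
t=cap('top','top2')
for P,y in [((520,-150,190),180),((500,-260,170),180)]: print(togo(P,y))
```

```text
102 39.36601311393132 39.288182463690184 [538.55688964 120.66292689] [539.58138879 120.77512283]
107 38.39179021675097 38.31588570521616 [537.66047002 120.54903007] [538.65961505 120.6584494 ]
[538.56113262 120.68611918]
(array([  7.67, -26.63,  -3.03]), array([-0. , -0.1,  6. ]))
(array([ 10.8 , -37.36,  -1.02]), array([-0. , -0.1,  6. ]))
```

View pics/top2.png

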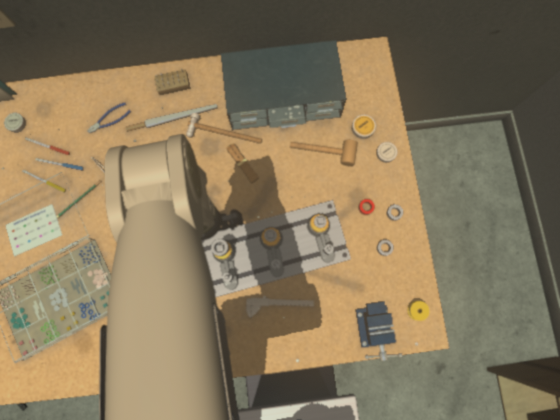

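Run:
```python
from h import *
print(togo((485,-285,165),180))
```

```text
(array([ 12.55, -39.69,  -0.52]), array([-0. , -0.1,  6. ]))
```

{"method": "carry_out", "body": {
  "targets": [12.7,-39.7,-0.5,0,0,6,0,12.7,-39.7,-0.5,0,0,6,0,12.7,-39.7,-0.5,0,0,6,0,12.7,-39.7,-0.5,0,0,6,0,12.7,-39.7,-0.5,0,0,6,0,12.7,-39.7,-0.5,0,0,6,0,12.7,-39.7,-0.5,0,0,6,0,12.7,-39.7,-0.5,0,0,6,0,12.7,-39.7,-0.5,0,0,6,0,12.7,-39.7,-0.5,0,0,6,0,12.7,-39.7,-0.5,0,0,6,0,12.7,-39.7,-0.5,0,0,6,0]
}}

```text
t: 52.63
eef_pos: [482.4, -286.4, 164.1]
eef_rot: [179.9, -0.1, 179.7]
contact_force: [-0.3, 0.3, -0.6]
gripper_width: 0.998
```

{"method": "carry_out", "body": {
  "targets": [0,0,0,0,0,0,0,0,0,0,0,0,0,0,0,0,0,0,0,0,0]
}}

```text
t: 52.88
eef_pos: [484.5, -283.3, 165.5]
eef_rot: [179.9, -0.1, -179.9]
contact_force: [-0.1, -0.0, 0.3]
gripper_width: 1.0
```

```bash
python3 look.py w45 0 0 560 420 1.4
```

```text
52.9333 [ 484.7 -283.4  165.7] [ 180.    -0.  -179.9] [ 0.4 -0.2 -0.3] 1.002 [-39.  18.  -7.  65.   0. -39.]
```

View pics/w45.png

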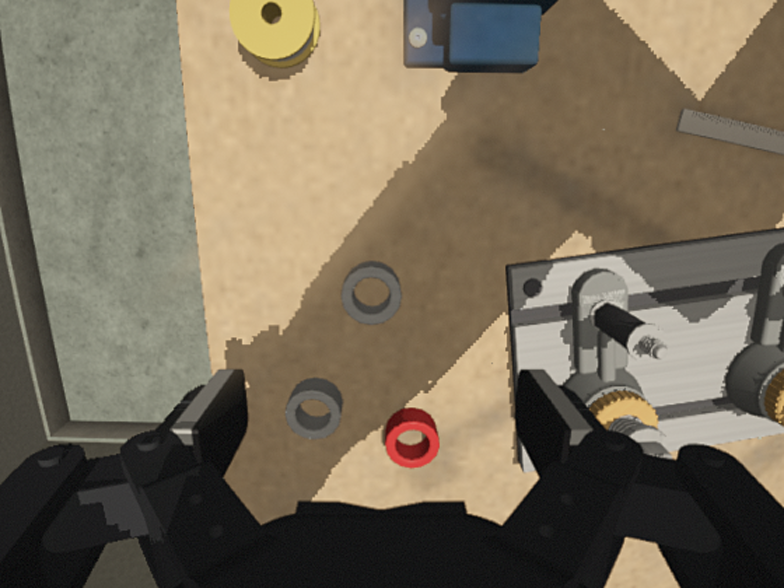

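Run:
```python
from h import *
import pickle; c,s=pickle.load(open('w45.pkl','rb'))
f=lambda x,y:hit(c,(x/1.4,y/1.4),22)
for a,b,l,r_ in ((371.5,295,343,400),(314,411,286,342),(412,441,385,439)): print(f(a,b).round(1),np.linalg.norm(f(l,b)-f(r_,b)))
C=f(371.5,295); print(togo((C[0],C[1],6),180))
```

```text
[ 495.5 -289.2   22. ] 37.1698086363488
[ 580.7 -330.    22. ] 39.67747745392828
[ 604.8 -260.2   22. ] 39.00704993553551
(array([-1.09, -0.59, 15.97]), array([ 0. , -0. ,  0.1]))
```

{"method": "carry_out", "body": {
  "targets": [-1.1,-0.6,4,0,0,0,0,-1.1,-0.6,8,0,0,0,0,-1.1,-0.6,10.5,0,0,0,0.1,-1.1,-0.6,10.5,0,0,0,0.1,-1.1,-0.6,13,0,0,0,0.1,-1.1,-0.6,15,0,0,0,0.2,-1.1,-0.6,16,0,0,0,0.3,-1.1,-0.6,16,0,0,0,0.3,-1.1,-0.6,16,0,0,0,0.3,-1.1,-0.6,16,0,0,0,0.3]
}}

```text
t: 53.77
eef_pos: [496.7, -291.7, 7.7]
eef_rot: [-179.9, 0.1, -180.0]
contact_force: [-1.0, -0.3, 0.9]
gripper_width: 0.699
```

```bash
python3 look.py w46 100 150 460 420 2.2
```

```text
53.8167 [ 496.8 -291.9    7.8] [-1.799e+02  1.000e-01 -1.800e+02] [ 0.3  0.9 -0.3] 0.701 [-38.  27. -17.  46.  -0. -38.]
```

View pics/w46.png

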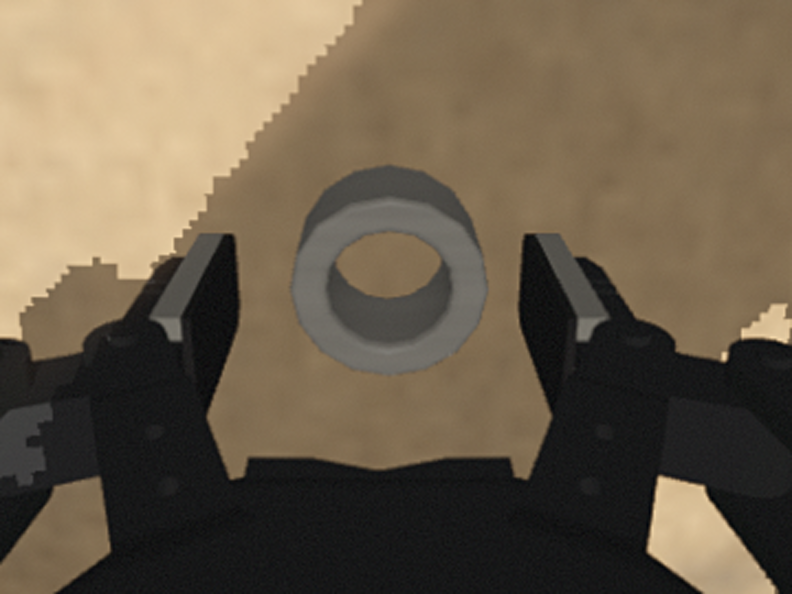

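Run:
```python
from h import *
import pickle; c,s=pickle.load(open('w46.pkl','rb')); p,r=tool(s)
f=lambda x,y:r.inv().apply(hit(c,(100+x/2.2,150+y/2.2),22)-p)
a,b,l,q=f(389,198),f(389,374),f(292,283),f(487,283); print(a,b,(a+b)/2,(l+q)/2,a[0]-b[0],q[1]-l[1])
```

```text
[ 20.42035729   2.34945301 -14.25431799] [-18.56158762   2.570541   -14.16367782] [  0.92938483   2.459997   -14.20899791] [  2.38170525   2.54762247 -14.21255958] 38.98194490461684 38.7067558616407
```

{"method": "carry_out", "body": {
  "targets": [0.1,0.25,0.2,0,0,0,0.3,0.1,0.25,0.2,0,0,0,0.3,0.1,0.25,0.2,0,0,0,1,0.1,0.25,0.2,0,0,0,1,0.1,0.25,0.2,0,0,0,1,0.1,0.25,0.2,0,0,0,1,0.1,0.25,0.2,0,0,0,1,0.1,0.25,-2,0,0,0,1,0.1,0.25,-6,0,0,0,1,0.1,0.25,-11,0,0,0,1,0.1,0.25,-13,0,0,0,1,0.1,0.25,-13,0,0,0,1],
  "grip_force": 50
}}

```text
t: 54.82
eef_pos: [497.7, -291.1, 142.7]
eef_rot: [-179.6, 0.5, -180.0]
contact_force: [-0.1, -1.1, -0.6]
gripper_width: 0.453
```

Run:
```python
from h import *
print(tool()[0],togo((574.8,-127,135),189))
```

```text
[ 497.70525326 -291.07861155  142.66251708] (array([-7.71, 16.41,  0.72]), array([-0.4,  0.5, -9. ]))
```

{"method": "carry_out", "body": {
  "targets": [-7.7,16.4,0,0,0,-9,1,-7.7,16.4,0,0,0,-9,1,-7.7,16.4,0,0,0,-9,1,-7.7,16.4,0,0,0,-9,1,-7.7,16.4,0,0,0,-9,1,-7.7,16.4,1.5,0,0,-9,1,-7.7,16.4,2.6,0,0,-9,1,-7.7,16.4,2.6,0,0,-9,1,-7.7,16.4,2.6,0,0,-9,1,-7.7,16.4,2.6,0,0,-9,1]
}}

```text
t: 55.65
eef_pos: [571.0, -125.3, 109.6]
eef_rot: [180.0, -0.1, -171.1]
contact_force: [0.3, 0.0, -1.4]
gripper_width: 0.451
```

```bash
python3 look.py w47 150 180 410 380 3
```

```text
55.7 [ 571.4 -125.5  110.1] [-180.     0.  -171.1] [ 0.1 -0.2 -1.3] 0.457 [-20.  23.  -8.  59.  -0. -29.]
```

View pics/w47.png

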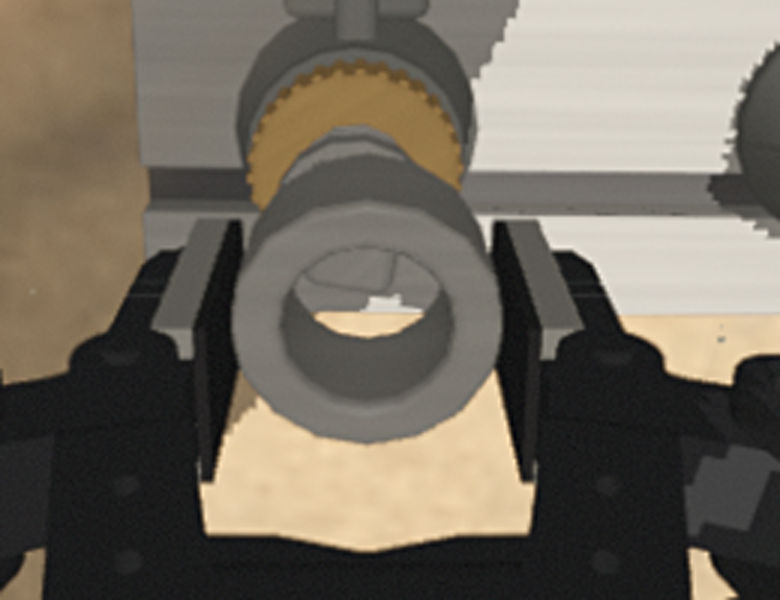

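```bash
cat > rm.py <<'E'
import sys,pickle
from h import *
n,xl,xr,yt,yb,ax,ay=sys.argv[1],*map(float,sys.argv[2:8])
c,s=pickle.load(open(n+'.pkl','rb')); p,r=tool(s)
f=lambda x,y:r.inv().apply(hit(c,(150+x/3,180+y/3),p[2]+16.2)-p)
xm=(xl+xr)/2; ym=(yt+yb)/2
q=np.array([(f(xm,yt)+f(xm,yb))[0]/2,(f(xl,ym)+f(xr,ym))[1]/2]); h=r.inv().apply(np.array([ax,ay,p[2]])-p)[:2]
print('TCP',p.round(1),'ring in tool',q.round(2),'dia',f(xm,yt)[0]-f(xm,yb)[0],'axis in tool',h.round(2),'move mm',(h-q).round(2))
E
python3 rm.py w42 233 502 198 438 539.1 120.5; python3 rm.py w47 233 502 202 441 575 -127.1
```

```text
TCP [538.7 119.9  94.7] ring in tool [-0.76  0.42] dia 38.745457428065016 axis in tool [-0.46  0.55] move mm [0.3  0.13]
TCP [ 571.4 -125.5  110.1] ring in tool [-0.92  0.6 ] dia 38.5986606350604 axis in tool [-3.27 -2.15] move mm [-2.35 -2.75]
```

{"method": "carry_out", "body": {
  "targets": [-0.26,-0.26,0,0,0,0,1,-0.26,-0.26,0.6,0,0,0,1,-0.26,-0.26,0.6,0,0,0,1,-0.26,-0.26,0.6,0,0,0,1]
}}

```text
t: 56.03
eef_pos: [574.2, -127.0, 103.6]
eef_rot: [180.0, -0.0, -171.0]
contact_force: [0.7, 0.2, -1.4]
gripper_width: 0.452
```

```bash
python3 look.py w48 150 180 410 380 3;  python3 rm.py w48 233 502 202 441 575 -127.1
```

```text
56.0833 [ 574.3 -126.9  103.7] [ 180.   -0. -171.] [ 0.4  0.1 -1.6] 0.453 [-20.  23.  -8.  59.  -0. -29.]
TCP [ 574.3 -126.9  103.7] ring in tool [-1.42  0.32] dia 38.720693339187974 axis in tool [-0.7  -0.33] move mm [ 0.72 -0.65]
```

View pics/w48.png

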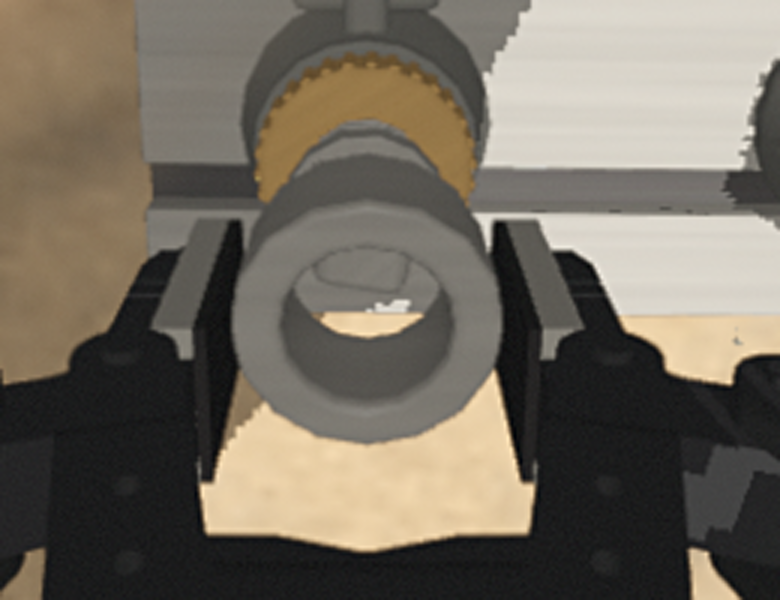

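```bash
python3 rs.py w48 362 291 367 321 93 | head -1; python3 rs.py w42 366 313 367 318 93|head -1
```

```text
15 head [-9.5 -0.6 10.7] ring [ -1.2   0.3 -15. ] move [-8.4 -0.9]
15 head [-8.8  0.2  1.7] ring [ -0.6   0.4 -15. ] move [-8.2 -0.2]
```

{"method": "carry_out", "body": {
  "targets": [0.02,-0.07,0.4,0,0,0,1,0.02,-0.07,0.8,0,0,0,1,0.02,-0.07,1.1,0,0,0,1,0.02,-0.07,1.4,0,0,0,1,0.02,-0.07,1.6,0,0,0,1,0.02,-0.07,1.6,0,0,0,1]
}}

```text
t: 56.58
eef_pos: [574.0, -127.3, 87.2]
eef_rot: [180.0, -0.1, -171.0]
contact_force: [-0.4, -0.1, -0.3]
gripper_width: 0.456
```

Through the chamfer with no force. Lowering the last bit and releasing.

{"method": "carry_out", "body": {
  "targets": [0,0,0.15,0,0,0,1,0,0,0.2,0,0,0,1,0,0,0.2,0,0,0,1]
}}

```text
t: 56.83
eef_pos: [574.4, -127.5, 85.9]
eef_rot: [-180.0, -0.0, -171.0]
contact_force: [-0.3, 0.1, -1.8]
gripper_width: 0.451
```

{"method": "carry_out", "body": {
  "targets": [0,0,0,0,0,0,0.35,0,0,-0.1,0,0,0,0.3,0,0,-0.1,0,0,0,0.3,0,0,-3,0,0,0,0.2,0,0,-6,0,0,0,0,-3,0,-8,0,0,0,0,-3,0,-8,0,0,0,0,-3,0,-8,0,0,0,0]
}}

```text
t: 57.5
eef_pos: [606.2, -123.1, 167.7]
eef_rot: [-179.9, 0.2, -171.0]
contact_force: [-1.5, -0.5, -0.5]
gripper_width: 1.005
```

```bash
python3 look.py w49 170 120 370 320 3; python3 -c "
from h import *
print(togo((565,-328,165),190))"
```

```text
57.55 [ 604.3 -122.7  166. ] [-180.    0. -171.] [0.1 0.4 0.1] 0.998 [-19.  24.   2.  68.  -0. -28.]
(array([  7.1 , -19.66,   0.11]), array([-0.,  0., -1.]))
```

View pics/w49.png

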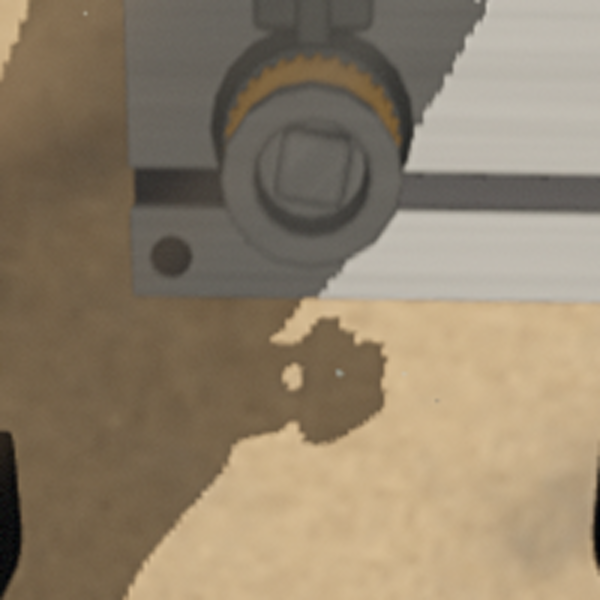

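```bash
python3 -c "
from h import *
print(togo((570,-340,165),225))"
```

```text
(array([  6.8 , -20.92,   0.11]), array([ -0.,   0., -36.]))
```

{"method": "carry_out", "body": {
  "targets": [6.8,-20.9,0,0,0,-36,0,6.8,-20.9,0,0,0,-36,0,6.8,-20.9,0,0,0,-36,0,6.8,-20.9,0,0,0,-36,0,6.8,-20.9,0,0,0,-36,0,6.8,-20.9,0,0,0,-36,0,6.8,-20.9,0,0,0,-36,0,6.8,-20.9,0,0,0,-36,0,6.8,-20.9,0,0,0,-36,0,6.8,-20.9,0,0,0,-36,0]
}}

```text
t: 58.38
eef_pos: [569.3, -338.1, 165.3]
eef_rot: [179.9, -0.0, -134.9]
contact_force: [-0.1, 0.7, -0.4]
gripper_width: 1.0
```

```bash
python3 look.py w50 0 0 560 420 1.4
```

```text
58.4333 [ 569.5 -338.1  165.6] [ 179.9   -0.  -134.9] [-0.3  0.2  0.7] 1.003 [-38.  29.  10.  71.   0. -83.]
```

View pics/w50.png

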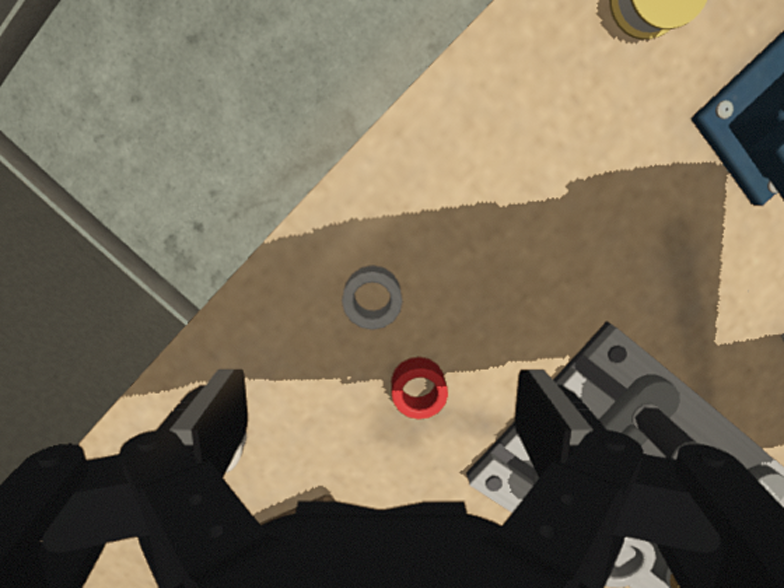

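Run:
```python
from h import *
import pickle; c,s=pickle.load(open('w50.pkl','rb'))
f=lambda x,y:hit(c,(x/1.4,y/1.4),22)
C=f(372,299); print(C,np.linalg.norm(f(343,299)-f(401,299)),togo((C[0],C[1],6),225))
```

```text
[ 582.81537951 -332.38776264   22.        ] 37.88117363922252 (array([-1.34, -0.56, 15.96]), array([ 0.1, -0. ,  0.1]))
```

{"method": "carry_out", "body": {
  "targets": [-1.3,-0.5,4,0,0,0,0,-1.3,-0.5,8,0,0,0,0,-1.3,-0.5,10.5,0,0,0,0.1,-1.3,-0.5,10.5,0,0,0,0.1,-1.3,-0.5,13,0,0,0,0.2,-1.3,-0.5,15,0,0,0,0.2,-1.3,-0.5,16,0,0,0,0.3,-1.3,-0.5,16,0,0,0,0.3,-1.3,-0.5,16,0,0,0,0.3,-1.3,-0.5,16,0,0,0,0.3]
}}

```text
t: 59.27
eef_pos: [583.5, -334.7, 8.0]
eef_rot: [-179.8, 0.0, -135.0]
contact_force: [0.2, -0.7, -0.0]
gripper_width: 0.698
```

```bash
python3 look.py w51 100 150 460 420 2.2
```

```text
59.3167 [ 583.6 -334.9    8.1] [-179.8    0.  -135. ] [-0.1  0.1  0.1] 0.696 [-37.  36.  -1.  53.  -0. -82.]
```

View pics/w51.png

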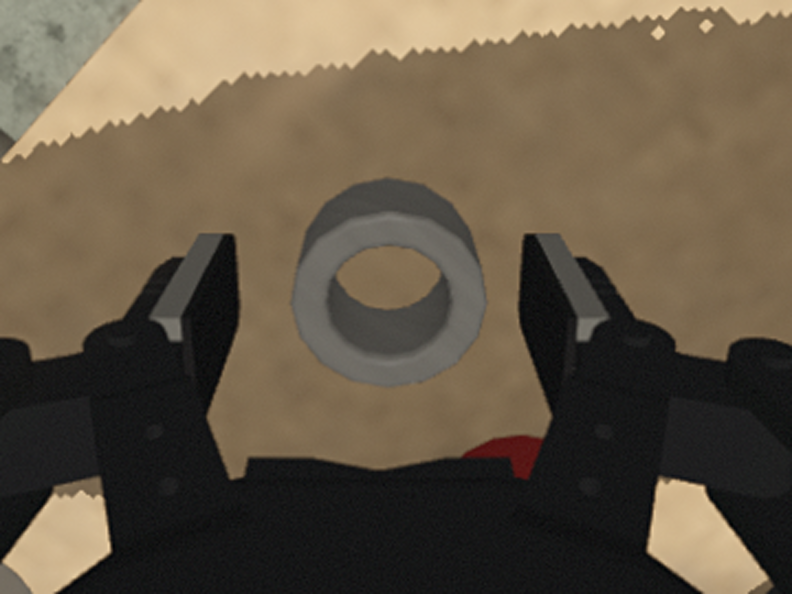

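{"method": "carry_out", "body": {
  "targets": [-0.15,0.23,0.2,0,0,0,0.3,-0.15,0.23,0.2,0,0,0,0.3,-0.15,0.23,0.2,0,0,0,1,-0.15,0.23,0.2,0,0,0,1,-0.15,0.23,0.2,0,0,0,1,-0.15,0.23,0.2,0,0,0,1,-0.15,0.23,0.2,0,0,0,1,-0.15,0.23,-2,0,0,0,1,-0.15,0.23,-6,0,0,0,1,-0.15,0.23,-11,0,0,0,1,-0.15,0.23,-13.5,0,0,0,1,-0.15,0.23,-13.5,0,0,0,1],
  "grip_force": 50
}}

```text
t: 60.32
eef_pos: [585.0, -333.9, 149.1]
eef_rot: [-179.3, 0.1, -135.0]
contact_force: [1.2, -1.0, -0.0]
gripper_width: 0.451
```

Run:
```python
from h import *
print(tool()[0],togo((556.5,-2,140),184))
```

```text
[ 584.96904158 -333.89537652  149.10652848] (array([-21.46,  25.49,   0.64]), array([-0.6,  0.3, 41. ]))
```

{"method": "carry_out", "body": {
  "targets": [-21.4,25.5,0,0,0,41,1,-21.4,25.5,0,0,0,41,1,-21.4,25.5,0,0,0,41,1,-21.4,25.5,0,0,0,41,1,-21.4,25.5,0,0,0,41,1,-21.4,25.5,0,0,0,41,1,-21.4,25.5,0,0,0,41,1,-21.4,25.5,0,0,0,41,1,-21.4,25.5,0,0,0,41,1,-21.4,25.5,1.5,0,0,41,1,-21.4,25.5,3,0,0,41,1,-21.4,25.5,3,0,0,41,1]
}}

```text
t: 61.32
eef_pos: [550.3, 0.9, 107.6]
eef_rot: [179.9, -0.3, -175.9]
contact_force: [-0.7, 0.3, -1.0]
gripper_width: 0.45
```

{"method": "carry_out", "body": {
  "targets": [0,0,0,0,0,0,1,0,0,0,0,0,0,1,0,0,0,0,0,0,1]
}}

```text
t: 61.57
eef_pos: [553.3, -0.3, 111.6]
eef_rot: [-180.0, 0.1, -176.0]
contact_force: [-0.3, 0.1, -0.6]
gripper_width: 0.456
```

```bash
python3 look.py w52 150 180 410 380 3
```

```text
61.6167 [ 5.534e+02 -4.000e-01  1.117e+02] [-1.80e+02  1.00e-01 -1.76e+02] [ 0.4  0.6 -0.4] 0.454 [ -8.  19. -13.  58.  -0. -12.]
```

View pics/w52.png

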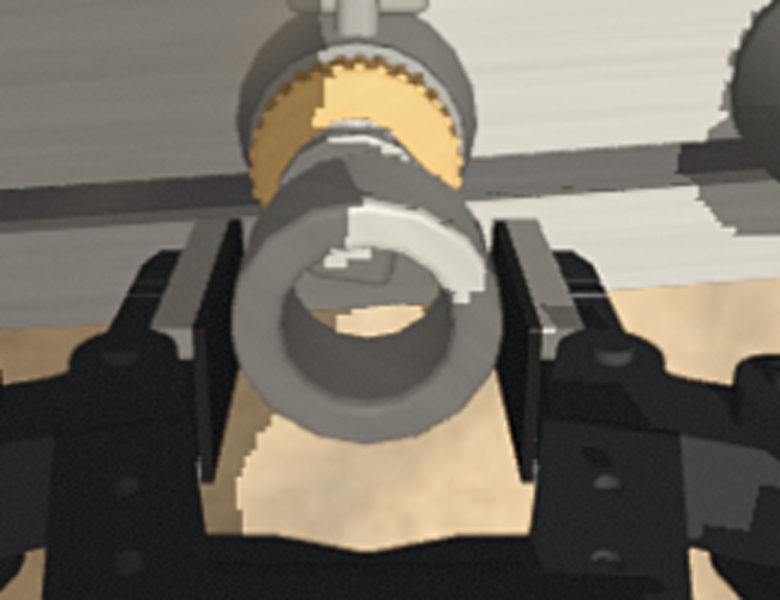

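```bash
python3 rm.py w52 233 502 202 441 556.9 -2.2; python3 rs.py w52 352 283 367 321 93|head -2
```

```text
TCP [ 5.534e+02 -4.000e-01  1.117e+02] ring in tool [-1.45  0.41] dia 38.77135866746261 axis in tool [-3.4  -2.07] move mm [-1.96 -2.48]
15 head [-12.1  -2.4  18.7] ring [ -1.2   0.3 -15. ] move [-10.9  -2.7]
16.5 head [-12.1  -2.4  18.7] ring [ -0.4   0.3 -16.5] move [-11.7  -2.7]
```

{"method": "carry_out", "body": {
  "targets": [-0.23,-0.26,0,0,0,0,1,-0.23,-0.26,0.8,0,0,0,1,-0.23,-0.26,0.8,0,0,0,1,-0.23,-0.26,0.8,0,0,0,1]
}}

```text
t: 61.95
eef_pos: [554.7, -2.4, 102.2]
eef_rot: [180.0, -0.1, -176.0]
contact_force: [0.2, -1.1, -1.0]
gripper_width: 0.451
```

```bash
python3 look.py w53 150 180 410 380 3; python3 rm.py w53 233 502 202 441 556.9 -2.2
```

```text
62.0 [554.8  -2.3 102.5] [ 1.80e+02 -1.00e-01 -1.76e+02] [ 0.2 -0.1 -1.3] 0.455 [ -9.  20. -13.  57.  -0. -13.]
TCP [554.8  -2.3 102.5] ring in tool [-1.29  0.33] dia 38.67477402342758 axis in tool [-2.08 -0.03] move mm [-0.79 -0.35]
```

View pics/w53.png

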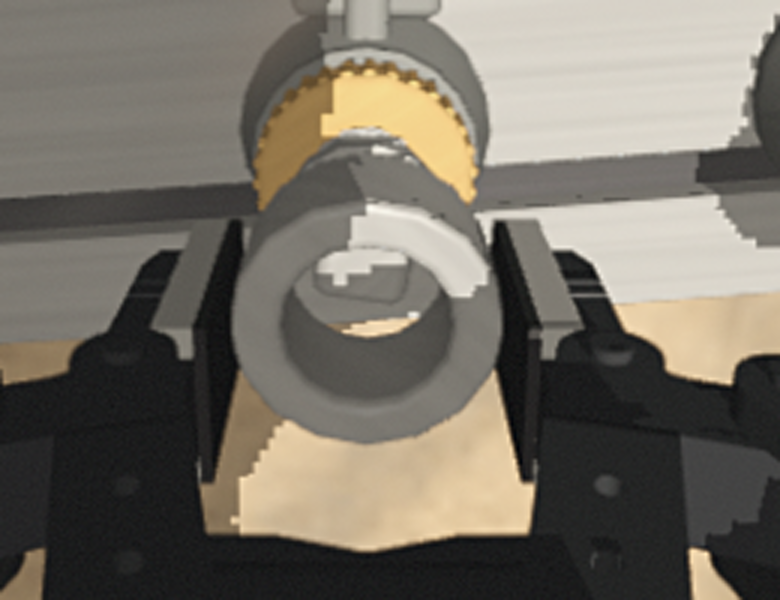

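{"method": "carry_out", "body": {
  "targets": [-0.09,-0.06,0.4,0,0,0,1,-0.09,-0.06,0.8,0,0,0,1,-0.09,-0.06,1.1,0,0,0,1,-0.09,-0.06,1.4,0,0,0,1,-0.09,-0.06,1.5,0,0,0,1,-0.09,-0.06,1.5,0,0,0,1]
}}

```text
t: 62.5
eef_pos: [555.8, -2.8, 87.4]
eef_rot: [180.0, -0.1, -176.0]
contact_force: [-0.2, -0.4, -0.9]
gripper_width: 0.458
```

{"method": "carry_out", "body": {
  "targets": [0,0,0.15,0,0,0,1,0,0,0.2,0,0,0,1,0,0,0.2,0,0,0,1]
}}

```text
t: 62.75
eef_pos: [556.1, -2.8, 85.9]
eef_rot: [-180.0, -0.0, -176.0]
contact_force: [-0.9, -0.4, -1.4]
gripper_width: 0.452
```

{"method": "carry_out", "body": {
  "targets": [0,0,0,0,0,0,0.35,0,0,-0.1,0,0,0,0.3,0,0,-0.1,0,0,0,0.3,0,0,-3,0,0,0,0.2,0,0,-6,0,0,0,0,-3,0,-10,0,0,0,0,-3,0,-14,0,0,0,0,-3,0,-16,0,0,0,0,-3,0,-16,0,0,0,0,-3,0,-16,0,0,0,0]
}}

```text
t: 63.58
eef_pos: [587.5, -0.9, 248.1]
eef_rot: [-179.9, 0.3, -176.0]
contact_force: [-0.5, -0.1, -0.0]
gripper_width: 1.0
```

```bash
python3 look.py w54 0 0 560 420 1.4
```

```text
63.6333 [586.3  -0.8 246.2] [-1.80e+02  1.00e-01 -1.76e+02] [ 0.1  0.3 -0.5] 1.0 [ -8.  19.   6.  77.  -0. -12.]
```

View pics/w54.png

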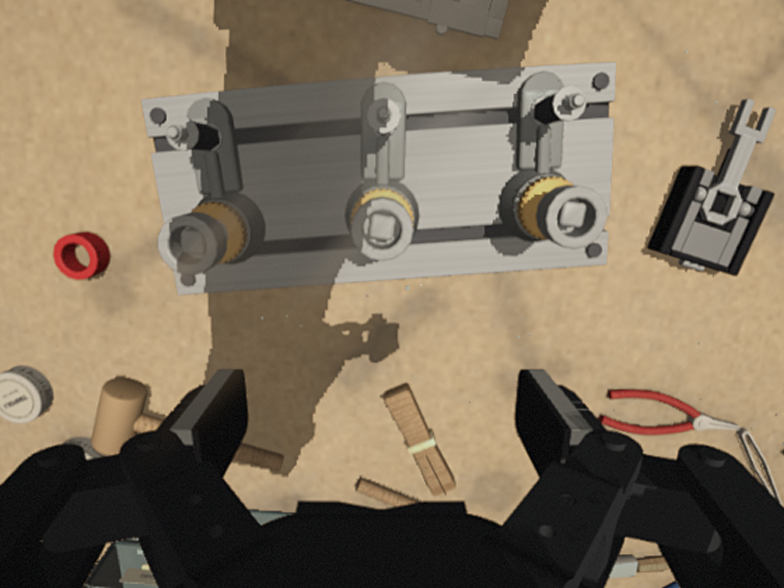

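```bash
python3 look.py s55 150 170 320 300 4.5 scene
```

```text
63.6833 [585.6  -0.7 245.1] [ 1.80e+02 -1.00e-01 -1.76e+02] [-0.1 -0.3 -0.8] 1.002 [ -8.  19.   6.  77.  -0. -12.]
```

View pics/s55.png

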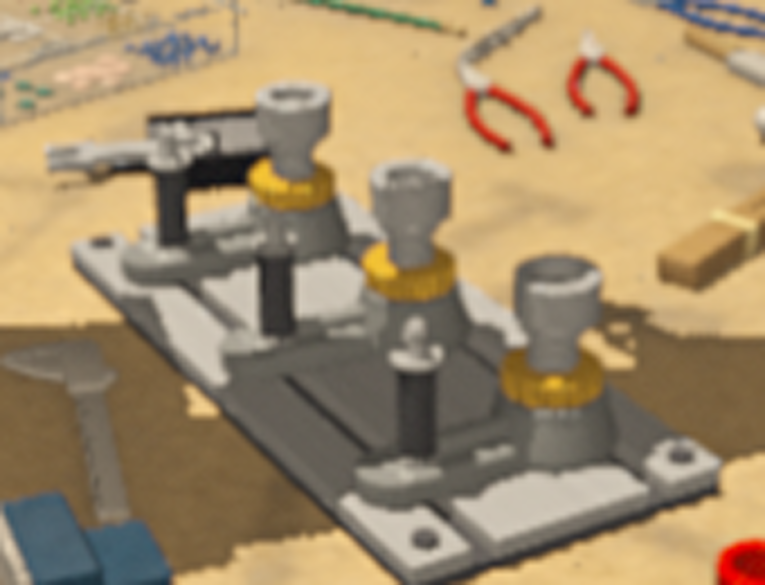

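The scene view shows all three rings level on their flanges and the key in its case. The robot is clear of everything, so I'm handing in.

```bash
python3 -c "
from h import *
print(manip.job_done())"
```

```text
the job is handed in; nothing more can be done
None
```

I handed the job in at about 64 s of the 210 s allowed; the interface reports no verdict. All three jacks were set up. I drew the key from its case and seated it on each jack in turn (middle, right, left), wringing each nut clockwise in two strokes. Then I slid the key back into its case and put one grey ring on each jack. I left the red ring, the mallet and the wooden clamp alone.

What the last checks showed:
- **Nuts:** Two of the nuts (left and right) jammed again at once on a third grip, at about 0.5 N m, and the highest torque I read was 0.78 N m. I did not regrip the middle one. It rose from 0.12 to 0.44 N m at the end of its second stroke, after about 156° of turning in all, so I take it as locked.
- **Rings:** They look level and seated in the scene and wrist pictures. I measured only the left one, at the height it should have and within about 1 mm of the axis.
- **Screws:** They moved only by the key's play, roughly 9° by eye.
- **Key:** After release its eye stood about 1 mm from the balls' line, and a later view still showed it in place.

What went wrong on the way:
- I had the sign of the first ring's height the wrong way round. I pressed the already seated ring with up to 47 N at the wrist, under the 120 N limit, before I saw the mistake.
- The key caught once on the right jack's head, at about 34 N, and went down after a shift of 1 to 2 mm.
- The camera's estimate of a head's position differed by up to 2.5 mm from where the gripper centred on the nut. I used a mix of the two, and the last two rings went on without force.

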